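# Clamp a square tube on the spigot of a bar-clamp fixture

## Task

Push the blue square tube fully home onto the square spigot of the green clamping fixture. Then slide the yellow jaw along its bar against the tube's free end until it tilts and binds, turn the black star handle clockwise (as seen from the handle's end) until it is tight, and let go, leaving the tube clamped against the headstock. Leave the other things on the bench alone.

Things in the scene. Friction and masses are not known exactly. Their poses are not given: they have to be found in the camera images.
- tube: Loose blue square steel tube, 42 x 42 mm outside, 36 x 36 mm bore, 3 mm wall, 100 mm long, open at both ends (either end may go first), about 0.37 kg. Lies flat on the bench. Origin: centre of its underside; its y axis runs along the tube, z up; its middle is 21 mm above the origin.
- tube_mid (a point): Centre of the tube (half its length, 21 mm above its underside); axes as the tube's.
- fixture: Green and steel clamping fixture bolted to the bench, 430 mm long along its y. Origin: centre of its underside, on the bench; z up. A steel bar 30 mm wide, top 50 mm above the bench, runs along y. At the +y end a green headstock 64 mm wide, 160 mm high, with a square spigot pointing to -y (see shoulder). Jaw, pad, screw and handle ride on the bar on the -y side, on the spigot's axis.
- shoulder (a point): Centre of the spigot's root in the headstock's face, 125 mm above the bench; axes as the fixture's. From here an aluminium spigot, 32 x 32 mm, sides level and upright, points to -y: 47 mm long, the last 12 mm tapered to 20 x 20 mm (2 mm clearance a side in the tube). Tube fully home: its end touches this face, its middle 50 mm to -y of this point.
- jaw (a joint): Position of the sliding jaw along the bar, m: 0 is farthest from the spigot, grows towards it, at most 0.135. It takes about 3 N to slide and stays where it is left. With the tube home the pad meets the tube when this is about 0.120 less the screw's feed (1.9 mm per rad of the handle).
- jaw_grip (a point): Centre of the yellow jaw's upright, 110 mm above the bench. The upright is 26 mm wide across the bar (x), 24 mm along it, from the foot's top (78 mm above the bench) to 137 mm; the screw passes through it. The foot is 73 mm wide and 50 mm long, with a round rail 16 mm thick along its rear (-y) edge, 70 mm above the bench and reaching 33 mm behind this point. The handle is 115 mm behind it.
- jaw_tilt (a joint): Lean of the jaw away from the tube, rad: 0 upright. It leans when the foot is pushed on (about 10 N, low down on its rear rail, e.g. with two fingers astride the 14 mm screw) after the pad has met the tube; at about 0.04 the foot bites on the bar and no longer slides back. Gripping the upright hard keeps it from leaning; the screw then makes it lean.
- pad_face (a point): Centre of the pressing face of the round dark pad (54 mm diameter) on the screw's end, facing +y (the tube). The pad is sprung: it sinks up to 4 mm at about 12 N per mm, then is solid.
- pad: The sprung pad itself; its origin is on the screw's axis 38 mm behind (-y of) the pressing face.
- handle_hub (a point): Centre of the star handle, on the screw's axis, 125 mm above the bench. Black hub 30 mm in diameter, 22 mm long, with four round spokes 90 degrees apart, 12 mm thick, reaching 58 mm from the axis; easily turned by pushing a spoke's end sideways or down with closed fingers.
- handle (a joint): Angle of the star handle, rad, 0 to 6.4; grows as it tightens: the top spoke moves to fixture +x, away from the robot. At 0 a spoke points straight up. Feeds the pad 1.9 mm per rad; takes 0.15 N m, 0.25 or more when tight; stays where left. From a bound jaw it is tight after up to 2.5 rad more (pad spring flat, handle stalls), up to 2 rad later if the jaw only touched.
- hammer: Bystander, near the right front: leave alone.
- spanner: Bystander, left: leave alone.
- wire_brush: Bystander brush, right front: leave alone.
- spray_can: Bystander can, 60 mm across, 170 mm high, left of the fixture: leave alone.
- gusset: Bystander, dark steel angle piece, right: leave alone.
- bar_stub: Bystander, short upright round aluminium bar, 60 mm across, 70 mm high, left front: leave alone.
There are look-alikes about, which are no part of the job. Of the things that look like the tube, the middle-sized one is meant.

How it is judged:
By the outcome, as a careful person would: the job done as asked, in the order asked, and still so for the second after the job is handed in, with the robot touching nothing.
It also fails if it takes over 72 s, if anything falls off the work surface, if the arm or the gripper's body presses on something with over 40 N, if the wrist force passes 120 N, or if a joint passes its speed limit or range.

## Robot

A 6-joint arm with a two-finger parallel gripper is mounted at the origin on the work surface. World frame = base frame: x ahead of the robot, y to its left, z up, the work surface at z = 0. Lengths are in m, angles in rad, forces in N, time in s.
With the tool pointing down it reaches from about 0.35 to 0.975 m from the base axis. Payload 4.9 kg.
Tool frame: the origin (TCP) lies on the centre line of the jaws, within the pads' length; the fingertips stand 11 mm ahead of it and the grasp point (between the pads) lies 8 mm behind it (manip.finger_overhang is the distance from the TCP to the fingertips, in m); y points along the fingers, z is the direction in which the jaws open and shut, and the axes are right-handed (so a half turn about y gives the same grasp; the last joint's range is limited). The gripper opens to 85 mm and grips with 20 to 120 N. Pads are 22 mm wide; open, the fingers measure 114 mm over their backs; the gripper's body (76 mm by 85 mm) begins 54 mm behind the grasp point. The pads swing forward as they close: fully open they stand 13 mm farther back than shut.
Start: joints at [1.18, 0.053, 1.613, -0, 1.476, -0.119], TCP at [0.168, 0.602, 0.242] pointing down, gripper open.
Joint ranges: [-3.01, 3.01], [-1.01, 2.22], [0.06, 2.58], [-1.02, 4.17], [0.09, 2.62], [-3.14, 3.14]. Speed limits (rad/s): [2.57, 2.57, 3.14, 3.14, 3.14, 3.14].

## Interface

Orientations are given as a unit quaternion [w, x, y, z].
In Python, from plant import readout, cams, workorder, manip gives the robot as it stands.
- The arm moves only by the tool play_rows, never from a script. Its arguments are lists of equal length, an entry for each row: "slide": the shift along the tool's x, y, z in cm, a list of three; "yaw": the turn about the tool's y in degrees; "grip": the closure, from -1 (fully open) to 1 (shut), so that 0 is half open. In form: {"slide": [[x, y, z], ...], "yaw": [yaw, ...], "grip": [grip, ...]}. A call has 1 to 12 rows; each row shifts and turns the commanded pose from where the row before left it, along the tool's axes as they then stand; what a row does not reach is not made up. A row lasts 1/10 s, in which the tool goes at most 50 mm and 8.59 degrees, less where a joint would pass 70% of its speed; a pose out of reach is approached as far as the arm can. A call with a gripper value outside its range is refused whole. The fingers move at their own pace and stop on an object; the grip force is fixed at half the most. Time passes only in rows, so rows that do not move let the fingers close. It gives the time, the measured TCP pose, the force and the opening at its end, in the units of the state.
- readout.state(): the state, without advancing time (a new reading comes with each control period).
- cams.grab_frame(name): name is "scene" or "top" or "wrist"; returns a dict with "image" (420x560x3 uint8, red, green, blue), "mtx" (3x3 intrinsics, pixels), "R" (3x3) and "t" (3): a world point X has camera coordinates R X + t; the wrist camera has in their place "mount" (4x4, takes a point from camera to tool coordinates, whose origin is the TCP and whose axes are the tool frame's). Camera axes: x right, y down, z forward; pixel columns grow to the right and rows downward; lengths in m; the calibration is good to about 2 mm. A picture is of the moment at which its call begins: read the wrist's pose just before it. There is no depth.
- workorder.job_done(): hands the job in, once; it reports no verdict.
The state is a dict: "time": time; "joint_pos": joint angles; "joint_vel": joint speeds; "joint_efforts": joint torques, N m; "tool_pos": TCP position; "tool_rot": TCP orientation; "contact_force": force on the tool from outside, world axes, zero at the start; "ft_torque": the same for the moment, N m; "gripper_width": opening from 0.0 (shut) to 1.0 (fully open).
Only numpy, scipy, OpenCV 4.12 (cv2) and the standard library are available. Lean on these libraries where they do the work, as an engineer would, in place of code of your own. Each camera call takes 0.05 s, during which the arm holds its last target.

## Working session

There is one attempt and no reset: what is moved stays moved. The work goes in short steps, Python scripts to look and compute and a tool call to move; the robot and the scene stay as the last step left them, time stands still between calls to the robot, and variables do not carry over. Pictures are saved under pics/ and viewed, and the job is handed in when it is done.

Besides the shell and the picture viewer there is one more tool, called as name(argument=value, ...), one argument or row to a line, values as JSON. play_rows: Moves the arm, as the interface text tells. Its arguments: {"type":"object","properties":{"slide":{"type":"array","items":{"type":"array","items":{"type":"number"}}},"yaw":{"type":"array","items":{"type":"number"}},"grip":{"type":"array","items":{"type":"number"}}},"required":["slide","yaw","grip"]}

```bash
ls -la; mkdir -p pics
python3 - <<'E'
from plant import readout, cams, workorder, manip
import cv2
print(readout.state()); print(manip.finger_overhang, [a for a in dir(manip) if a[0]!='_'])
for n in ["scene","top","wrist"]:
    f=cams.grab_frame(n); cv2.imwrite(f"pics/{n}0.png",f["image"][:,:,::-1])
    print(n,{k:v for k,v in f.items() if k!="image"})
E
```

```text
total 12
drwxr-xr-x  3 agent agent 4096 Dec  7 01:03 .
drwxr-xr-x 23 root  root  4096 Dec  7 01:03 ..
drwxr-xr-x  2 agent agent 4096 Dec  7 01:03 pics
{'time': 0.0, 'joint_pos': array([ 1.18002667e+00,  5.33571525e-02,  1.61429674e+00,  1.81198014e-05,
        1.47601680e+00, -1.18990362e-01]), 'joint_vel': array([-0.00178787,  0.00113626, -0.0003857 ,  0.000722  ,  0.00075652,
       -0.00127342]), 'joint_efforts': array([-2.16431697e-03, -3.93698859e+01, -3.70167696e+01, -2.57779102e-04,
        7.29837062e-03,  5.93816569e-07]), 'tool_pos': array([0.16753543, 0.60149832, 0.24106119]), 'tool_rot': array([-0.69987829,  0.701297  , -0.095985  ,  0.09560218]), 'contact_force': array([ 1.19066121, -0.10427062, -0.26393153]), 'ft_torque': array([-0.01178456,  0.05454336, -0.04104838]), 'gripper_width': 1.002676049261379}
0.011 ['IKError', 'finger_overhang']
scene {'mtx': array([[407.7815637 ,   0.        , 280.72224783],
       [  0.        , 407.7815637 , 210.59790811],
       [  0.        ,   0.        ,   1.        ]]), 'R': array([[-0.52392278,  0.85175912,  0.0033635 ],
       [ 0.
[... 327 characters left out ...]
7192, -0.99964545, -0.02319691],
       [-0.98673898,  0.01664982, -0.1614589 ],
       [ 0.16178788,  0.02077872, -0.98660677]]), 't': array([0.02093185, 0.49708855, 1.08581337])}
wrist {'mtx': array([[370.12131668,   0.        , 278.55702529],
       [  0.        , 370.12131668, 208.10266462],
       [  0.        ,   0.        ,   1.        ]]), 'mount': array([[-3.57262693e-04,  9.53794010e-01,  3.00461076e-01,
        -7.57980230e-02],
       [ 5.02118476e-04, -3.00460886e-01,  9.53794005e-01,
        -1.31332463e-01],
       [ 9.99999810e-01,  4.91622072e-04, -3.71574129e-04,
        -5.08744514e-04],
       [ 0.00000000e+00,  0.00000000e+00,  0.00000000e+00,
         1.00000000e+00]])}
```

View pics/scene0.png

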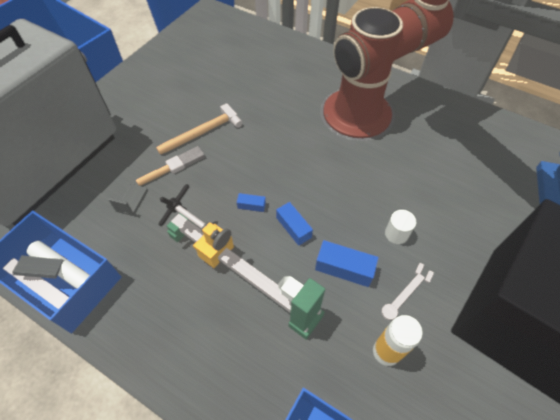

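View pics/top0.png

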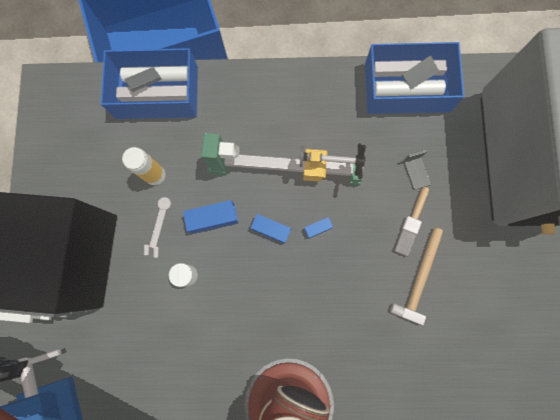

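View pics/wrist0.png

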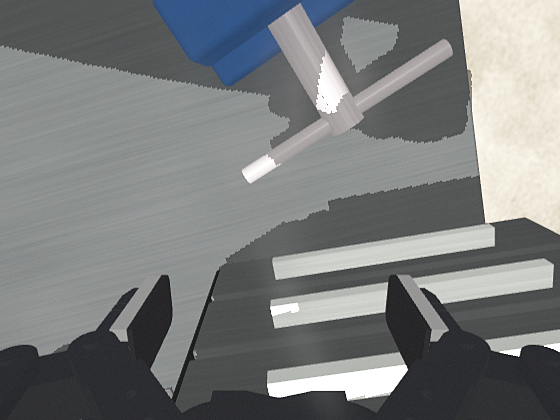

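The top view shows three blue tubes, at about (210,216), (270,229) and (318,228); the middle-sized one is at (270,229). The headstock is at (213,153), the spigot at (228,153), the jaw at (315,165) and the handle at (361,160). I'll enlarge to measure.

```bash
cat > h.py <<'E'
import numpy as np, cv2
from scipy.spatial.transform import Rotation as Rn
def bp(f,u,v,z):
    d=f["R"].T@np.linalg.inv(f["mtx"])@np.array([u,v,1.]); c=-f["R"].T@f["t"]
    return c+d*(z-c[2])/d[2]
def pj(f,X):
    p=f["mtx"]@(f["R"]@np.asarray(X,float)+f["t"]); return p[:2]/p[2]
def wristf(cams,readout):
    s=readout.state(); f=cams.grab_frame("wrist"); q=s["tool_rot"]
    T=np.eye(4);T[:3,:3]=Rn.from_quat([q[1],q[2],q[3],q[0]]).as_matrix();T[:3,3]=s["tool_pos"]
    W=np.linalg.inv(T@f["mount"]); f["R"]=W[:3,:3]; f["t"]=W[:3,3]; return f
def axes(s):
    q=s["tool_rot"]; return Rn.from_quat([q[1],q[2],q[3],q[0]]).as_matrix()
def crop(img,u0,v0,u1,v1,k,fn):
    c=cv2.resize(img[v0:v1,u0:u1,::-1],None,fx=k,fy=k,interpolation=cv2.INTER_CUBIC)
    cv2.imwrite(fn,c)
E
python3 - <<'E'
import cv2
from h import *
t=cv2.imread('pics/top0.png')[:,:,::-1]; s=cv2.imread('pics/scene0.png')[:,:,::-1]
crop(t,180,120,380,260,4,'pics/t_c.png'); crop(s,150,180,350,330,4,'pics/s_c.png')
E
```

```text
(no output)
```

View pics/t_c.png

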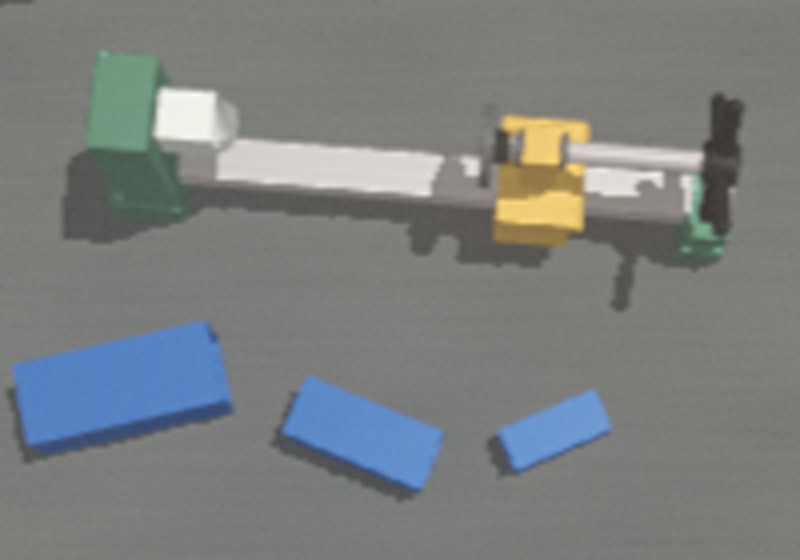

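View pics/s_c.png

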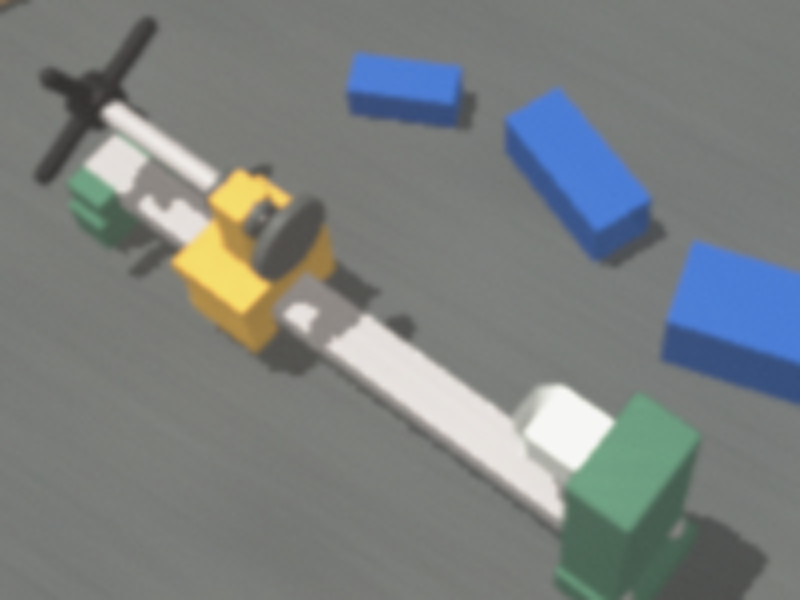

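Run:
```python
from plant import cams
from h import *
f=cams.grab_frame("top"); g=cams.grab_frame("scene")
print("cams",-f["R"].T@f["t"],-g["R"].T@g["t"])
def T(x,y,z): return bp(f,180+x/4,120+y/4,z)
def S(x,y,z): return bp(g,150+x/4,180+y/4,z)
for n,pts,z in [("tube",[(307,377),(443,430),(418,491),(282,430)],.042),("head",[(98,52),(163,56),(155,150),(88,147)],.16),("spig",[(157,90),(155,140),(218,146),(217,92)],.141),("jawtop",[(526,119),(570,121),(567,165),(522,163)],.137),("hub",[(722,160)],.125),("bar",[(218,140),(436,155),(430,195),(215,177)],.05),("screw",[(572,152),(700,160)],.132)]:
    P=np.array([T(*p,z) for p in pts]); print(n,P[:,:2].round(4).tolist(),"mean",P.mean(0).round(4), "sides",[round(float(np.linalg.norm(P[i]-P[i-1])),4) for i in range(len(P))])
for n,pts,z in [("tube",[(505,118),(557,88),(652,200),(598,232)],.042),("head",[(640,392),(700,435),(628,530),(565,487)],.16),("jawtop",[(245,168),(292,190),(258,225),(210,195)],.137),("hub",[(92,95)],.125)]:
    P=np.array([S(*p,z) for p in pts]); print("S",n,P[:,:2].round(4).tolist(),"mean",P.mean(0).round(4), "sides",[round(float(np.linalg.norm(P[i]-P[i-1])),4) for i in range(len(P))])
```

```text
cams [ 0.31509883 -0.00991382  1.15201575] [0.93057663 0.28705198 0.9206172 ]
tube [[0.5014, 0.0795], [0.4635, -0.0124], [0.4225, 0.0051], [0.4653, 0.0965]] mean [0.4632 0.0422 0.042 ] sides [0.0399, 0.0993, 0.0446, 0.101]
head [[0.6914, 0.2011], [0.6878, 0.1599], [0.6266, 0.1643], [0.6294, 0.2063]] mean [0.6588 0.1829 0.16  ] sides [0.0622, 0.0413, 0.0614, 0.0421]
spig [[0.6723, 0.1668], [0.6391, 0.1677], [0.6344, 0.1275], [0.6701, 0.1284]] mean [0.654  0.1476 0.141 ] sides [0.0385, 0.0332, 0.0405, 0.0358]
jawtop [[0.6495, -0.0683], [0.6476, -0.0962], [0.6187, -0.0934], [0.6205, -0.0651]] mean [ 0.6341 -0.0807  0.137 ] sides [0.0291, 0.0279, 0.029, 0.0285]
hub [[0.6236, -0.1934]] mean [ 0.6236 -0.1934  0.125 ] sides [0.0]
bar [[0.6674, 0.1399], [0.6536, -0.0108], [0.6252, -0.0062], [0.641, 0.1419]] mean [0.6468 0.0662 0.05  ] sides [0.0265, 0.1513, 0.0287, 0.1489]
screw [[0.6286, -0.0973], [0.6217, -0.1782]] mean [ 0.6252 -0.1378  0.132 ] sides [0.0812, 0.0812]
S tube [[0.4623, -0.0109], [0.4252, 0.0055], [0.4654, 0.098], [0.5023, 0.0809]] mean [0.4638 0.0434 0.042 ] sides [0.1002, 0.0405, 0.1009, 0.0407]
S head [[0.627, 0.1719], [0.6312, 0.2081], [0.6913, 0.2016], [0.6888, 0.1652]] mean [0.6596 0.1867 0.16  ] sides [0.0622, 0.0365, 0.0604, 0.0365]
S jawtop [[0.617, -0.0845], [0.6147, -0.0539], [0.6423, -0.0568], [0.641, -0.0905]] mean [ 0.6288 -0.0714  0.137 ] sides [0.0248, 0.0306, 0.0277, 0.0338]
S hub [[0.6193, -0.1954]] mean [ 0.6193 -0.1954  0.125 ] sides [0.0]
```

Both views agree on the tube, at (0.463, 0.043) with a 101 x 41 mm top and its axis about 24° off world y. The fixture's y axis is about 5° off world y. Next I'll work out the tool axes and the approach.

```bash
cat >> h.py <<'E'
def plan(s,target,zdir=None):
    A=axes(s); d=A.T@(np.asarray(target)-s["tool_pos"]); out=(d*100).round(2)
    yaw=None
    if zdir is not None:
        z=np.array([zdir[0],zdir[1],0.]);z/=np.linalg.norm(z)
        best=None
        for sg in (1,-1):
            l=A.T@(z*sg)   # rotate about y by a: z-> (sin a,0,cos a)
            a=np.degrees(np.arctan2(l[0],l[2]))
            if best is None or abs(a)<abs(best): best=a
        yaw=round(float(best),2)
    return out,yaw
E
python3 - <<'E'
from plant import readout
from h import *
s=readout.state(); print(axes(s).round(3))
a=np.radians(24); print(plan(s,[0.4635,0.043,0.20],[np.cos(a),-np.sin(a)]))
E
```

```text
[[ 0.963 -0.     0.268]
 [-0.268 -0.001  0.963]
 [-0.    -1.    -0.001]]
(array([ 43.5 ,   4.21, -45.88]), -81.57)
```

play_rows(
  slide=[
    [3.3,0,-3.5],
    [3.3,0,-3.5],
    [3.3,0,-3.5],
    [3.3,0,-3.5],
    [3.3,0,-3.5],
    [3.3,0,-3.5],
    [3.3,0,-3.5],
    [3.3,0,-3.5],
    [3.3,0,-3.5],
    [3.3,0,-3.5],
    [3.3,0,-3.5],
    [3.3,0,-3.5],
  ],
  yaw=[0,0,0,0,0,0,0,0,0,0,0,0],
  grip=[-1,-1,-1,-1,-1,-1,-1,-1,-1,-1,-1,-1],
)

```text
time: 1.45
tool_pos: [0.437, 0.0892, 0.2425]
tool_rot: [0.701, -0.7, 0.096, -0.096]
contact_force: [0.6, 0.7, 0.2]
gripper_width: 1.005
```

play_rows(
  slide=[
    [0,0,0],
    [0,0,0],
    [0,0,0],
    [0,0,0],
    [0,0,0],
    [0,0,0],
    [0,0,0],
    [0,0,0],
    [0,0,0],
    [0,0,0],
    [0,0,0],
  ],
  yaw=[-8.5,-8.5,-8.5,-8.5,-8.5,-8.5,-8.5,-8.5,-8.5,-5,0],
  grip=[-1,-1,-1,-1,-1,-1,-1,-1,-1,-1,-1],
)

```text
time: 2.55
tool_pos: [0.4364, 0.0912, 0.2422]
tool_rot: [0.593, -0.593, -0.385, 0.385]
contact_force: [0.2, -0.6, -0.4]
gripper_width: 1.001
```

Run:
```python
from plant import readout,cams
from h import *
s=readout.state(); print(s["time"],s["tool_pos"],axes(s).round(3))
a=np.radians(24); print(plan(s,[0.4635,0.043,0.20],[np.cos(a),-np.sin(a)]))
f=wristf(cams,readout); cv2.imwrite('pics/w1.png',f["image"][:,:,::-1]); np.savez('w1.npz',**f)
```

```text
2.55 [0.43638328 0.09115748 0.24224749] [[ 0.408 -0.    -0.913]
 [ 0.913 -0.     0.408]
 [-0.    -1.     0.   ]]
(array([-3.29,  4.22, -4.44]), -0.08)
```

View pics/w1.png

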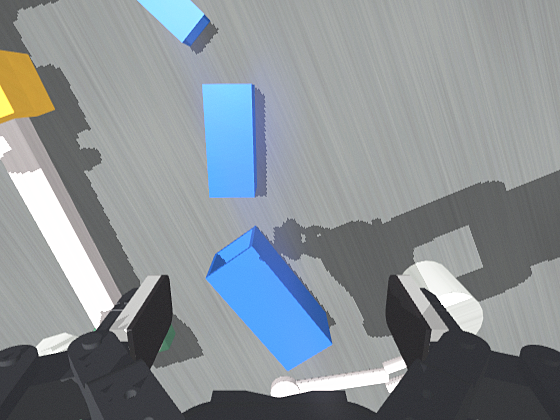

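The wrist view shows the middle tube with its top face at (202,84), (254,84), (255,197), (209,198). It is nearly aligned with the tool.

Run:
```python
from plant import readout,cams
from h import *
f=dict(np.load('w1.npz'))
P=np.array([bp(f,*p,.042) for p in [(202,84),(254,84),(255,197),(209,198)]]);print(P.round(4),P.mean(0),[round(float(np.linalg.norm(P[i]-P[i-1])),4) for i in range(4)])
m=(P[2]+P[3]-P[0]-P[1])/2; a=np.arctan2(m[0],m[1]);print(np.degrees(a))
s=readout.state(); 
print(plan(s,[P.mean(0)[0],P.mean(0)[1],0.018],[np.cos(a),-np.sin(a)]))
print(plan(s,[.4635,.043,0.018]))
```

```text
[[ 0.4628 -0.012   0.042 ]
 [ 0.4224  0.006   0.042 ]
 [ 0.464   0.0966  0.042 ]
 [ 0.5035  0.08    0.042 ]] [0.46318668 0.0426265  0.042     ] [0.1007, 0.0442, 0.0997, 0.0429]
24.283440177619106
(array([-3.33, 22.42, -4.43]), 0.11)
(array([-3.28, 22.42, -4.45]), None)
```

play_rows(
  slide=[
    [-1.65,1,-2.2],
    [-1.65,2,-2.2],
    [0,4,0],
    [0,4,0],
    [0,4,0],
    [0,3.4,0],
    [0,2.5,0],
    [0,1.5,0],
    [0,0,0],
  ],
  yaw=[0,0,0,0,0,0,0,0,0],
  grip=[-1,-1,-1,-1,-1,-1,-1,-1,-1],
)

```text
time: 3.5
tool_pos: [0.4608, 0.0432, 0.0157]
tool_rot: [0.595, -0.592, -0.383, 0.386]
contact_force: [0.4, -0.5, 0.1]
gripper_width: 0.999
```

play_rows(
  slide=[
    [0,0,0],
    [0,0,0],
    [0,0,0],
    [0,0,0],
    [0,0,0],
    [0,0,0],
    [0,0,0],
    [0,0,0],
  ],
  yaw=[0,0,0,0,0,0,0,0],
  grip=[0.3,0.3,0.5,0.6,0.7,0.8,1,1],
)

```text
time: 4.3
tool_pos: [0.4646, 0.043, 0.0199]
tool_rot: [-0.593, 0.594, 0.385, -0.384]
contact_force: [-0.7, 0.2, 6.1]
gripper_width: 0.482
```

play_rows(
  slide=[
    [0,-1,0],
    [0,-2,0],
    [0,-4,0],
    [0,-4,0],
    [0,-4,0],
    [0,-4,0],
    [0,-2,0],
    [0,0,0],
  ],
  yaw=[0,0,0,0,0,-8,-8,-3],
  grip=[1,1,1,1,1,1,1,1],
)

```text
time: 5.1
tool_pos: [0.4647, 0.043, 0.2328]
tool_rot: [-0.519, 0.523, 0.48, -0.477]
contact_force: [0.9, 0.2, -3.4]
gripper_width: 0.482
```

Run:
```python
from plant import readout,cams
from h import *
s=readout.state(); print(s["time"],s["tool_pos"],axes(s).round(3),s["contact_force"],s["gripper_width"])
f=wristf(cams,readout); cv2.imwrite('pics/w2.png',f["image"][:,:,::-1]); np.savez('w2.npz',**f)
f=cams.grab_frame("top"); crop(f["image"],180,100,380,250,4,'pics/t2.png');
```

```text
5.1 [0.46465885 0.0429858  0.23276054] [[ 0.085  0.007 -0.996]
 [ 0.996 -0.001  0.085]
 [ 0.    -1.    -0.007]] [ 0.9053219   0.15813194 -3.36462739] 0.4820771506340756
```

View pics/w2.png

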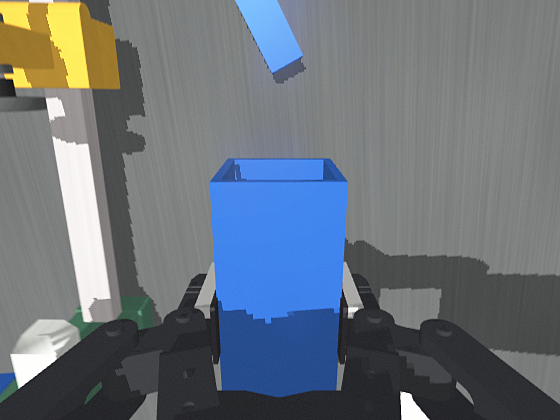

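View pics/t2.png

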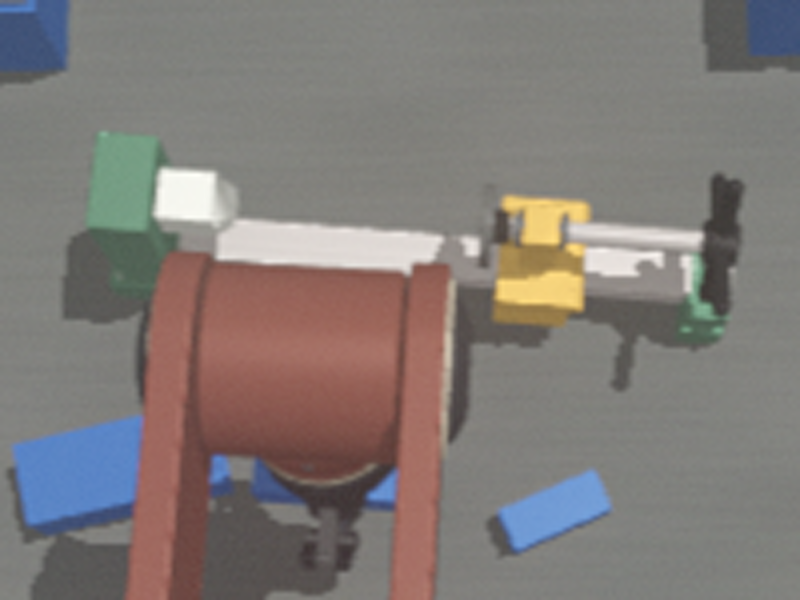

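Run:
```python
from h import *
f=np.load('w2.npz'); crop(f["image"],0,0,160,120,5,'pics/w2a.png'); crop(f["image"],0,280,160,400,5,'pics/w2b.png')
```

```text
(no output)
```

View pics/w2a.png

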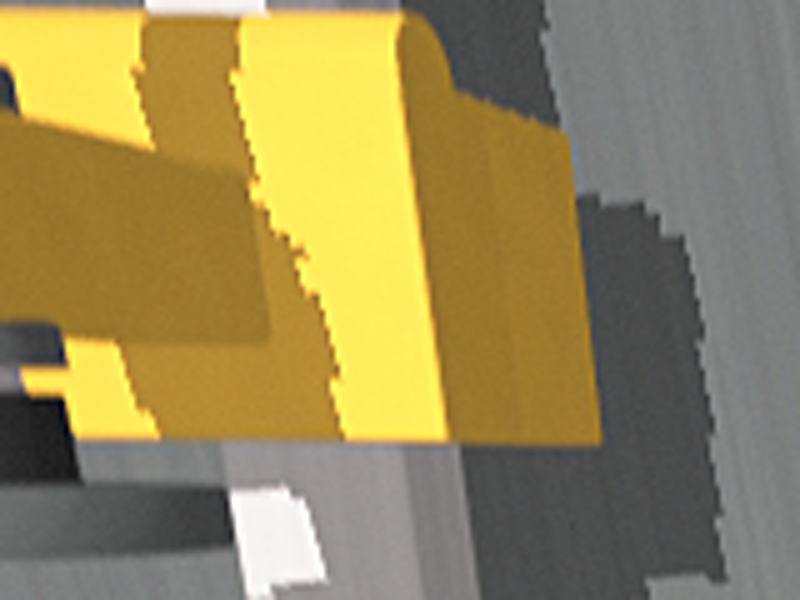

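View pics/w2b.png

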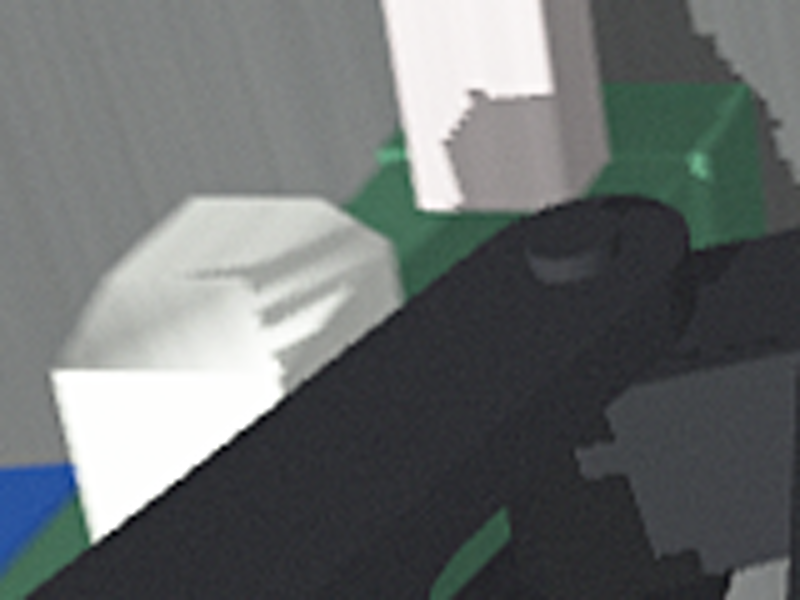

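Run:
```python
from h import *
f=dict(np.load('w2.npz'))
for n,u,v,z in [("barL far",45,89,.05),("barL near",83,321.6,.05),("barR far",81,89,.05),("barR near",111,300,.05),("foot RF",89,87.4,.078),("foot R rear",80,12,.078),("spig +x",10.4,354,.141),("spig -x",56.5,354,.141)]:
    print(n,bp(f,u,v,z).round(4))
s=dict(zip("u",[0]))
```

```text
barL far [ 0.649  -0.0526  0.05  ]
barL near [0.6713 0.1653 0.05  ]
barR far [ 0.6197 -0.0501  0.05  ]
barR near [0.6382 0.1435 0.05  ]
foot RF [ 0.5991 -0.0493  0.078 ]
foot R rear [ 0.5935 -0.0989  0.078 ]
spig +x [0.6688 0.1301 0.141 ]
spig -x [0.6353 0.1328 0.141 ]
```

Run:
```python
from h import *
f=dict(np.load('w2.npz')); M=np.linalg.inv(f["mount"])
for h in (-.002,0.0011,.004):
  for xo in (-.052,-.05,-.048):
    o=[]
    for P in [(xo,-(.021+h),-.021),(xo,-(.021+h),.021),(xo,.021-h,.021)]:
        p=f["mtx"]@(M@np.r_[P,1])[:3]; o.append((p[:2]/p[2]).round(1).tolist())
    print(h,xo,o)
crop(f["image"],190,140,370,260,4,'pics/w2c.png')
```

```text
-0.002 -0.052 [[213.5, 177.7], [348.9, 177.7], [330.8, 155.5]]
-0.002 -0.05 [[213.8, 183.9], [348.6, 184.0], [330.6, 160.3]]
-0.002 -0.048 [[214.2, 190.2], [348.2, 190.2], [330.4, 165.0]]
0.0011 -0.052 [[211.8, 179.9], [350.8, 180.0], [331.8, 156.8]]
0.0011 -0.05 [[212.1, 186.4], [350.4, 186.4], [331.6, 161.6]]
0.0011 -0.048 [[212.5, 192.7], [350.0, 192.8], [331.4, 166.4]]
0.004 -0.052 [[210.1, 182.2], [352.6, 182.2], [332.8, 158.0]]
0.004 -0.05 [[210.4, 188.7], [352.2, 188.8], [332.5, 162.9]]
0.004 -0.048 [[210.8, 195.3], [351.8, 195.3], [332.3, 167.8]]
```

View pics/w2c.png

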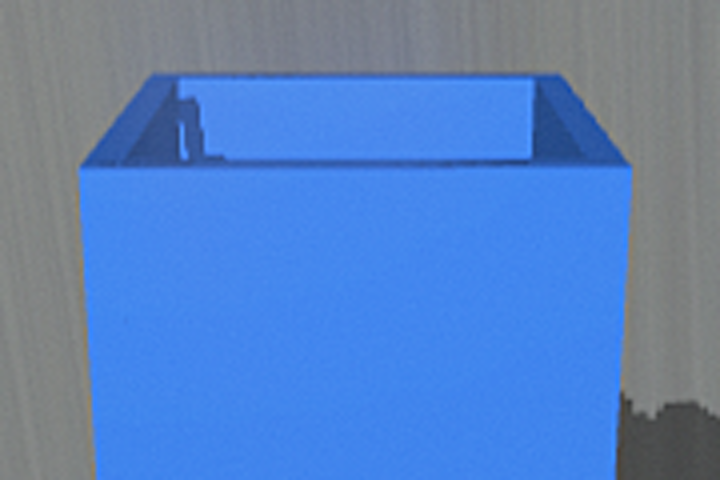

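The bar gives the fixture's angle as 5.6°, and the spigot centreline passes through (0.652, 0.1315). The shoulder is at about (0.656, 0.166). The tube sits 1.4 mm back and 1 mm above the TCP in the hand.

play_rows(
  slide=[
    [0,0,-2],
    [0,0,-4],
    [0,0,-4],
    [0,0,-4],
    [0,0,-2.5],
    [0,0,-1],
    [0,0,0],
    [0,0,0],
  ],
  yaw=[0.7,0,0,0,0,0,0,0],
  grip=[1,1,1,1,1,1,1,1],
)

```text
time: 6.0
tool_pos: [0.636, 0.0259, 0.2273]
tool_rot: [0.525, -0.524, -0.473, 0.475]
contact_force: [-0.0, -0.1, -3.2]
gripper_width: 0.485
```

```bash
cat > st.py <<'E'
import sys
from plant import readout,cams
from h import *
s=readout.state(); print(round(s["time"],2),s["tool_pos"].round(4),"ang",np.degrees(np.arctan2(axes(s)[0,0],axes(s)[1,0])).round(2),"F",s["contact_force"].round(1),"tq",s["ft_torque"].round(2),"w",round(s["gripper_width"],3))
fy=np.array([.0976,.9952,0]);fx=np.array([.9952,-.0976,0]);sh=np.array([.656,.166,.125])
d=s["tool_pos"]-sh; print("TCP in shoulder frame mm",(np.array([d@fx,d@fy,d[2]])*1000).round(1))
if len(sys.argv)>4: print("slide to target",plan(s,sh+fx*float(sys.argv[2])/1000+fy*float(sys.argv[3])/1000+np.array([0,0,float(sys.argv[4])/1000]),fx))
if len(sys.argv)>1:
    for n in sys.argv[1].split(','):
        if ':' in n:
            c,tag=n.split(':')
            f=wristf(cams,readout) if c=='wrist' else cams.grab_frame(c)
            cv2.imwrite(f'pics/{tag}.png',f["image"][:,:,::-1]); np.savez(f'{tag}.npz',**f)
E
python3 st.py wrist:w3 0 -128.6 -1
```

```text
6.0 [0.636  0.0259 0.2273] ang 5.79 F [-0.  -0.1 -3.2] tq [ 0.01  0.02 -0.05] w 0.485
TCP in shoulder frame mm [  -6.2 -141.4  102.3]
slide to target (array([ 1.28, 10.33, -0.64]), -0.19)
```

View pics/w3.png

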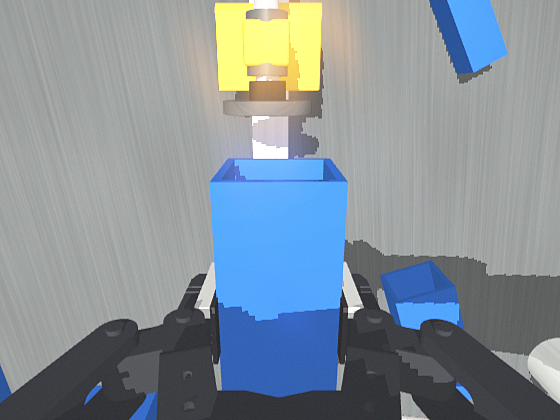

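The wrist view looks along the bar at the jaw: the pad spans columns 224 to 311 near row 105, and the foot 216 to 321. I'll check these against the fixture model.

Run:
```python
from h import *
f=dict(np.load('w3.npz'))
fy=np.array([.0976,.9952,0]);fx=np.array([.9952,-.0976,0]);sh=np.array([.656,.166,0])
def loc(u,v,z):
    d=bp(f,u,v,z)-sh; return (d@fx*1000).round(1),(d@fy*1000).round(1)
print("pad edges z125",loc(224,104,.125),loc(311,104,.125))
print("foot front z78",loc(216,90,.078),loc(321,90,.078))
print("upright top front z137",loc(246,70,.137),loc(288,70,.137))
print("bar z50",loc(252,158,.05),loc(289,158,.05))
crop(f["image"],200,0,340,160,4,'pics/w3c.png')
```

```text
pad edges z125 (np.float64(27.3), np.float64(-211.8)) (np.float64(-25.5), np.float64(-211.7))
foot front z78 (np.float64(39.2), np.float64(-220.2)) (np.float64(-36.6), np.float64(-220.0))
upright top front z137 (np.float64(12.4), np.float64(-230.5)) (np.float64(-11.2), np.float64(-230.5))
bar z50 (np.float64(16.4), np.float64(-166.0)) (np.float64(-14.6), np.float64(-165.9))
```

View pics/w3c.png

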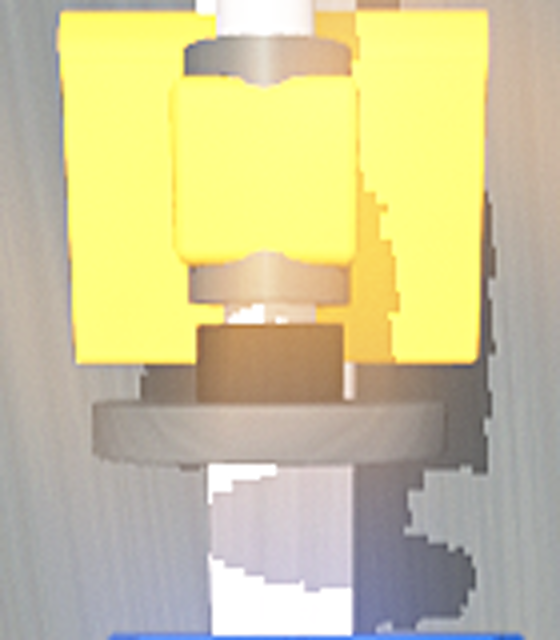

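play_rows(
  slide=[
    [1.2,0,-0.65],
    [0,2,0],
    [0,3,0],
    [0,2.5,0],
    [0,1.5,0],
    [0,0.8,0],
    [0,0.4,0],
    [0,0,0],
    [0,0,0],
  ],
  yaw=[-0.2,0,0,0,0,0,0,0,0],
  grip=[1,1,1,1,1,1,1,1,1],
)

```text
time: 6.95
tool_pos: [0.646, 0.037, 0.1279]
tool_rot: [-0.523, 0.524, 0.476, -0.474]
contact_force: [-0.5, -0.2, -3.6]
gripper_width: 0.482
```

```bash
python3 st.py wrist:w4,scene:s4 0.3 -128.6 -1
python3 - <<'E'
from h import *
f=np.load('s4.npz'); crop(f["image"],180,180,360,320,4,'pics/s4c.png')
E
```

```text
6.95 [0.646  0.037  0.1279] ang 5.57 F [-0.5 -0.2 -3.6] tq [ 0.   -0.02 -0.02] w 0.482
TCP in shoulder frame mm [   2.6 -129.4    2.9]
slide to target (array([0.08, 0.39, 0.23]), 0.03)
```

View pics/s4c.png

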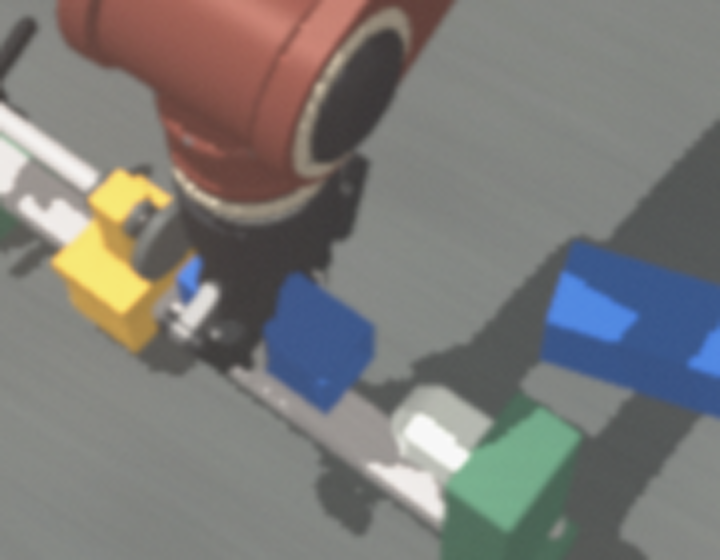

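View pics/w4.png

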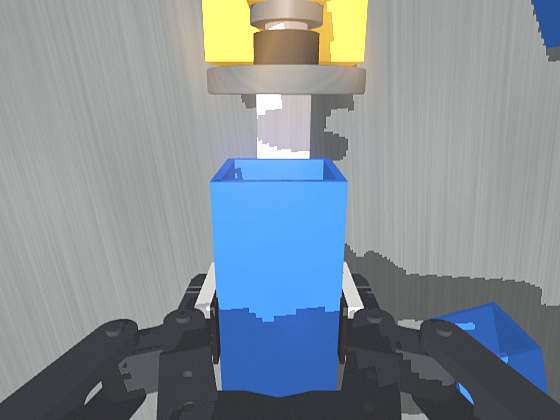

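play_rows(
  slide=[
    [0,0.38,0.25],
    [0.5,0,0],
    [1,0,0],
    [0.5,0,0],
    [0,0,0],
  ],
  yaw=[0,0,0,0,0],
  grip=[1,1,1,1,1],
)

```text
time: 7.55
tool_pos: [0.6445, 0.0583, 0.1225]
tool_rot: [0.523, -0.523, -0.476, 0.475]
contact_force: [-0.2, 0.2, -3.7]
gripper_width: 0.485
```

```bash
python3 st.py wrist:w5,scene:s5,top:t5 0.1 -98.6 -1
python3 - <<'E'
from h import *
f=np.load('s5.npz'); crop(f["image"],220,220,340,320,6,'pics/s5c.png')
f=np.load('t5.npz'); crop(f["image"],190,110,310,210,6,'pics/t5c.png')
E
```

```text
7.55 [0.6445 0.0583 0.1225] ang 5.49 F [-0.2  0.2 -3.7] tq [0.02 0.05 0.06] w 0.485
TCP in shoulder frame mm [  -0.9 -108.3   -2.5]
slide to target (array([ 0.97, -0.14, -0.1 ]), 0.11)
```

View pics/s5c.png

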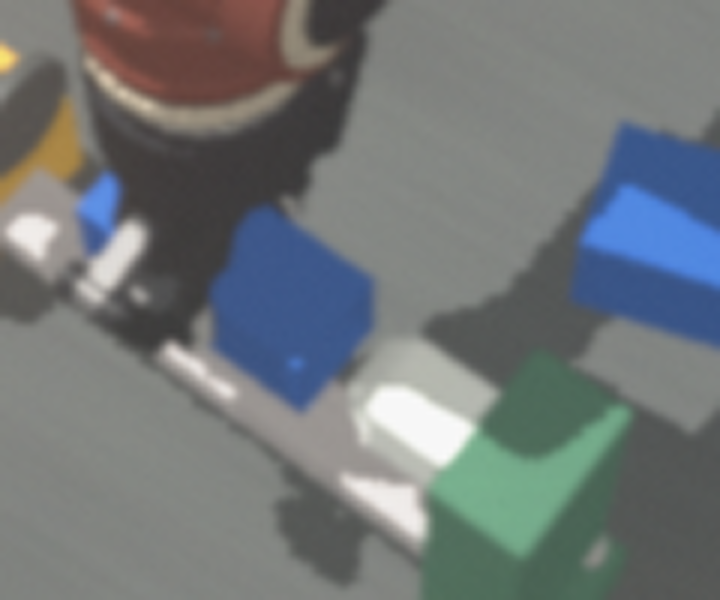

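View pics/t5c.png

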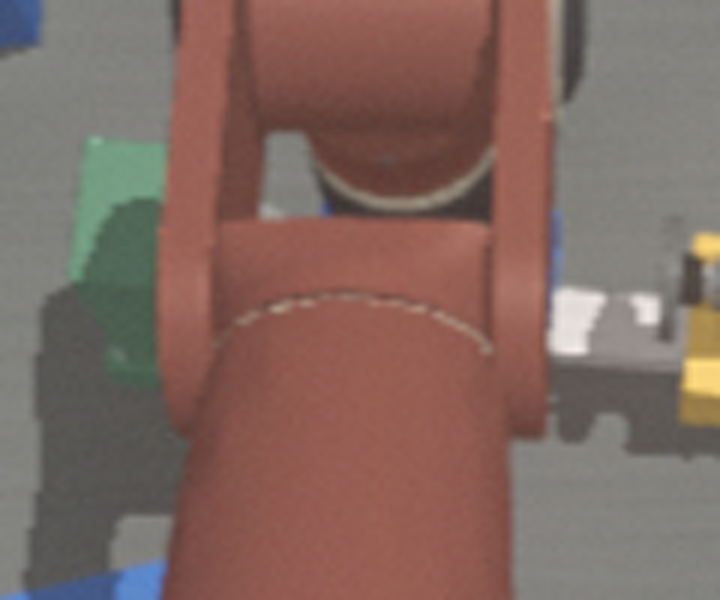

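```bash
python3 st.py
python3 - <<'E'
from plant import readout
from h import *
f=dict(np.load('s5.npz')); im=f["image"][240:310,250:330,::-1]
im=np.clip((im.astype(float)/255)**0.6*255,0,255).astype(np.uint8)
im=cv2.resize(im,None,fx=8,fy=8,interpolation=cv2.INTER_CUBIC)
s=readout.state();fy=np.array([.0976,.9952,0]);fx=np.array([.9952,-.0976,0]);sh=np.array([.656,.166,.125])
def dr(P,c):
    u,v=pj(f,P); cv2.circle(im,(int((u-250+.5)*8),int((v-240+.5)*8)),4,c,1)
A=axes(s)
for t in [(.0486,-.022,-.021),(.0486,-.022,.021),(.0486,.02,-.021),(.0486,.02,.021)]: dr(s["tool_pos"]+A@np.array(t),(0,0,255))
for a,y,z in [(16,-35,16),(-16,-35,16),(16,0,16),(-16,0,16),(16,-35,-16),(10,-47,10),(-10,-47,10)]: dr(sh+fx*a/1000+fy*y/1000+np.array([0,0,z/1000]),(0,255,255))
cv2.imwrite('pics/s5d.png',im)
E
```

```text
7.7 [0.6445 0.0573 0.1225] ang 5.55 F [-0.4 -1.  -3.1] tq [-0.01 -0.02  0.01] w 0.481
TCP in shoulder frame mm [  -0.8 -109.3   -2.5]
```

View pics/s5d.png

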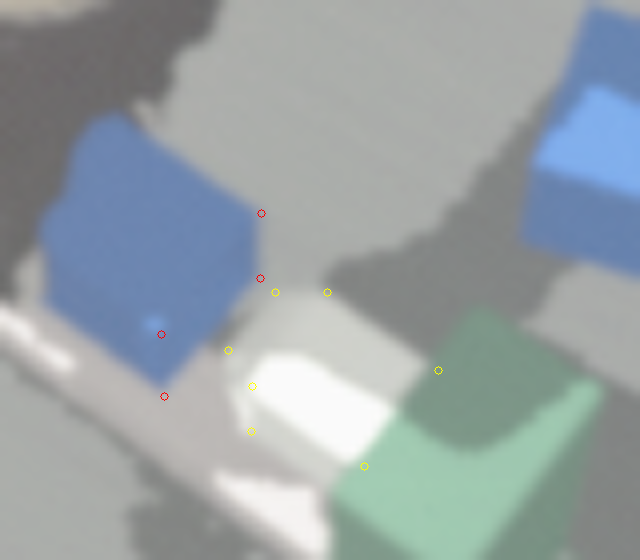

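play_rows(
  slide=[
    [0.2,-0.13,-0.07],
    [0.6,0,0],
    [0.6,0,0],
    [0.4,0,0],
    [0.3,0,0],
    [0,0,0],
  ],
  yaw=[0,0,0,0,0,0],
  grip=[1,1,1,1,1,1],
)

```text
time: 8.3
tool_pos: [0.6472, 0.0785, 0.1237]
tool_rot: [0.524, -0.524, -0.475, 0.475]
contact_force: [0.5, -0.4, -3.2]
gripper_width: 0.481
```

```bash
python3 st.py scene:s6 0.1 -81.4 -1
cat > ov.py <<'E'
import sys
from plant import readout
from h import *
tag=sys.argv[1]; u0,v0,w,hh,k=map(int,sys.argv[2:7])
f=dict(np.load(tag+'.npz')); im=f["image"][v0:v0+hh,u0:u0+w,::-1]
im=np.clip((im.astype(float)/255)**0.6*255,0,255).astype(np.uint8)
im=cv2.resize(im,None,fx=k,fy=k,interpolation=cv2.INTER_CUBIC)
s=readout.state();fy=np.array([.0976,.9952,0]);fx=np.array([.9952,-.0976,0]);sh=np.array([.656,.166,.125])
def dr(P,c):
    u,v=pj(f,P); cv2.circle(im,(int((u-u0+.5)*k),int((v-v0+.5)*k)),4,c,1)
A=axes(s)
for t in [(.0486,-.022,-.021),(.0486,-.022,.021),(.0486,.02,-.021),(.0486,.02,.021),(-.0514,-.022,-.021),(-.0514,.02,-.021)]: dr(s["tool_pos"]+A@np.array(t),(0,0,255))
for a,y,z in [(16,-35,16),(-16,-35,16),(16,0,16),(-16,0,16),(16,-35,-16),(10,-47,10),(-10,-47,10)]: dr(sh+fx*a/1000+fy*y/1000+np.array([0,0,z/1000]),(0,255,255))
cv2.imwrite(f'pics/{tag}d.png',im)
E
python3 ov.py s6 240 230 90 80 8
```

```text
8.3 [0.6472 0.0785 0.1237] ang 5.53 F [ 0.5 -0.4 -3.2] tq [-0.03  0.03 -0.03] w 0.481
TCP in shoulder frame mm [ -0.3 -87.9  -1.3]
slide to target (array([ 0.65, -0.03, -0.04]), 0.07)
```

View pics/s6d.png

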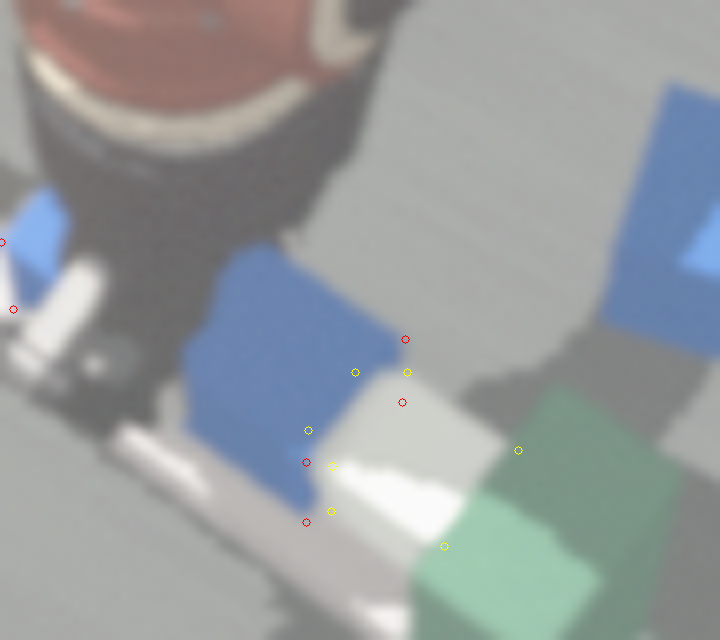

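play_rows(
  slide=[
    [0.5,0,0],
    [0.6,0,0],
    [0.6,0,0],
    [0.3,0,0],
    [0,0,0],
  ],
  yaw=[0,0,0,0,0],
  grip=[1,1,1,1,1],
)

```text
time: 8.85
tool_pos: [0.6492, 0.0985, 0.1238]
tool_rot: [0.524, -0.524, -0.475, 0.475]
contact_force: [-1.0, -0.4, -3.7]
gripper_width: 0.483
```

play_rows(
  slide=[
    [0.4,0,0],
    [0.5,0,0],
    [0.4,0,0],
    [0,0,0],
  ],
  yaw=[0,0,0,0],
  grip=[1,1,1,1],
)

```text
time: 9.25
tool_pos: [0.6504, 0.1114, 0.1238]
tool_rot: [0.524, -0.524, -0.475, 0.475]
contact_force: [-0.1, -0.2, -3.4]
gripper_width: 0.483
```

```bash
python3 st.py scene:s7 0.1 -48.6 -1;python3 ov.py s7 240 230 90 80 8
```

```text
9.25 [0.6504 0.1114 0.1238] ang 5.54 F [-0.1 -0.2 -3.4] tq [ 0.02  0.   -0.03] w 0.483
TCP in shoulder frame mm [ -0.2 -54.9  -1.2]
slide to target (array([ 0.63, -0.02, -0.03]), 0.06)
```

View pics/s7d.png

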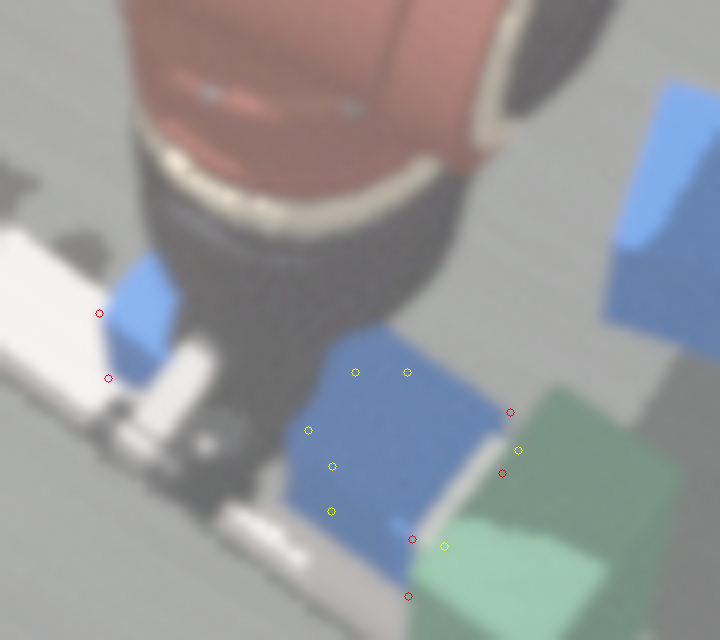

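The tube is on the spigot with about 5 mm to go and no side force. I'll push it home gently.

play_rows(
  slide=[
    [0.2,0,0],
    [0.2,0,0],
    [0,0,0],
  ],
  yaw=[0,0,0],
  grip=[1,1,1],
)

```text
time: 9.6
tool_pos: [0.6508, 0.115, 0.1238]
tool_rot: [0.524, -0.524, -0.475, 0.475]
contact_force: [0.1, 0.5, -4.0]
gripper_width: 0.481
```

play_rows(
  slide=[
    [0.15,0,0],
    [0.15,0,0],
    [0,0,0],
  ],
  yaw=[0,0,0],
  grip=[1,1,1],
)

```text
time: 9.9
tool_pos: [0.6511, 0.118, 0.1238]
tool_rot: [0.524, -0.524, -0.475, 0.475]
contact_force: [0.2, 0.2, -3.6]
gripper_width: 0.482
```

play_rows(
  slide=[
    [0.1,0,0],
    [0.1,0,0],
    [0,0,0],
  ],
  yaw=[0,0,0],
  grip=[1,1,1],
)

```text
time: 10.2
tool_pos: [0.6511, 0.1182, 0.1239]
tool_rot: [-0.523, 0.524, 0.474, -0.476]
contact_force: [-1.5, -5.7, -2.4]
gripper_width: 0.481
```

```bash
python3 st.py scene:s8 ;python3 ov.py s8 240 230 90 80 8
```

```text
10.2 [0.6511 0.1182 0.1239] ang 5.6 F [-1.5 -5.7 -2.4] tq [-0.8   0.23 -0.05] w 0.481
TCP in shoulder frame mm [ -0.2 -48.1  -1.1]
```

View pics/s8d.png

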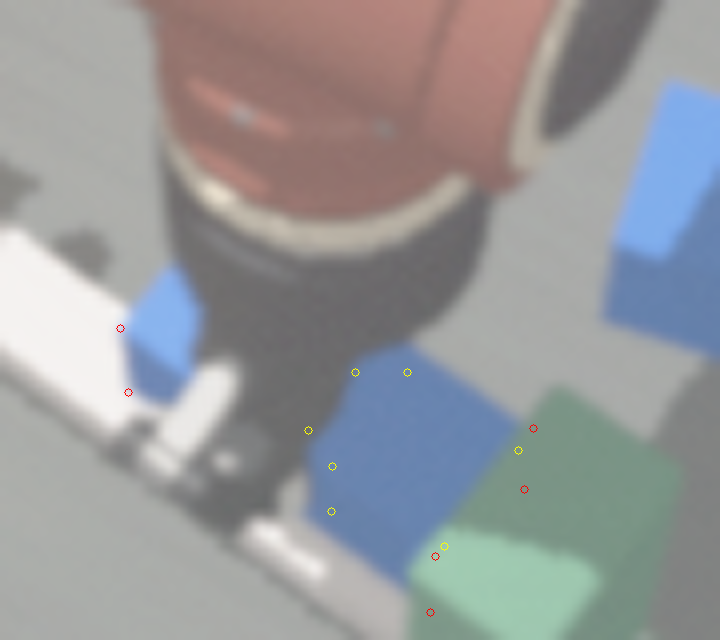

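play_rows(
  slide=[
    [0.15,0,0],
    [0.15,0,0],
    [0,0,0],
  ],
  yaw=[0,0,0],
  grip=[1,1,1],
)

```text
time: 10.55
tool_pos: [0.6511, 0.1182, 0.124]
tool_rot: [-0.522, 0.526, 0.472, -0.478]
contact_force: [-4.9, -15.8, 0.4]
gripper_width: 0.479
```

play_rows(
  slide=[
    [0,0,0],
    [0,0,0],
    [0,0,0],
    [0,0,0],
    [0,0,0],
  ],
  yaw=[0,0,0,0,0],
  grip=[0.1,-0.2,-0.4,-0.6,-0.6],
)

```text
time: 11.05
tool_pos: [0.6519, 0.1233, 0.1244]
tool_rot: [-0.523, 0.524, 0.476, -0.475]
contact_force: [0.6, 0.0, -0.8]
gripper_width: 0.798
```

```bash
python3 st.py scene:s9,wrist:w9;python3 ov.py s9 240 230 90 80 8
```

```text
11.05 [0.6519 0.1233 0.1244] ang 5.54 F [ 0.6  0.  -0.8] tq [-0.03 -0.01 -0.04] w 0.798
TCP in shoulder frame mm [  0.1 -42.9  -0.6]
```

View pics/s9d.png

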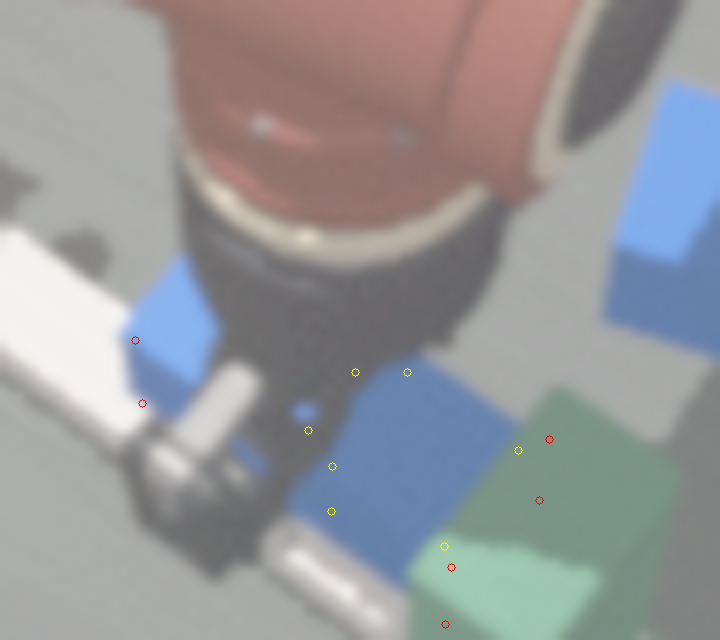

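View pics/w9.png

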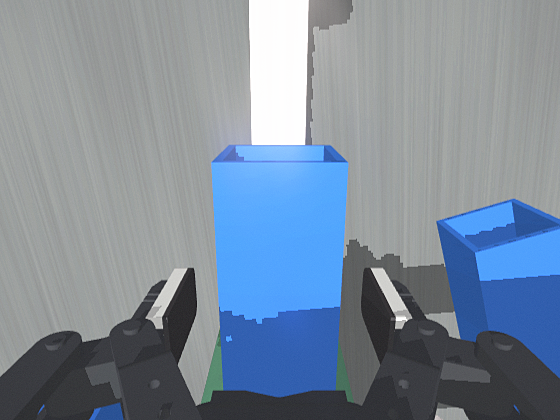

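The tube stopped firm at 16 N with its end at the shoulder, and it stayed put after release. Now I'll lift and go behind the jaw.

play_rows(
  slide=[
    [0,-3,0],
    [0,-4,0],
    [-2,-3.5,0],
    [-4,0,0],
    [-4,0,0],
    [-4,0,0],
    [-4,0,0],
    [-4,0,0],
    [-2,0,0],
    [0,0,0],
  ],
  yaw=[0,0,0,0,0,0,0,0,0,0],
  grip=[-0.6,-0.6,-0.3,0.1,0.1,0.1,0.1,0.1,0.1,0.1],
)

```text
time: 12.15
tool_pos: [0.6318, -0.0625, 0.2296]
tool_rot: [-0.534, 0.558, 0.436, -0.462]
contact_force: [0.1, 0.1, 0.9]
gripper_width: 0.449
```

```bash
python3 st.py scene:s10,wrist:w10,top:t10
python3 - <<'E'
from h import *
f=np.load('s10.npz'); crop(f["image"],140,170,340,320,4,'pics/s10c.png')
f=np.load('t10.npz'); crop(f["image"],190,110,390,210,4,'pics/t10c.png')
E
```

```text
12.15 [ 0.6318 -0.0625  0.2296] ang 11.18 F [0.1 0.1 0.9] tq [ 0.05 -0.01 -0.02] w 0.449
TCP in shoulder frame mm [  -1.8 -229.7  104.6]
```

View pics/s10c.png

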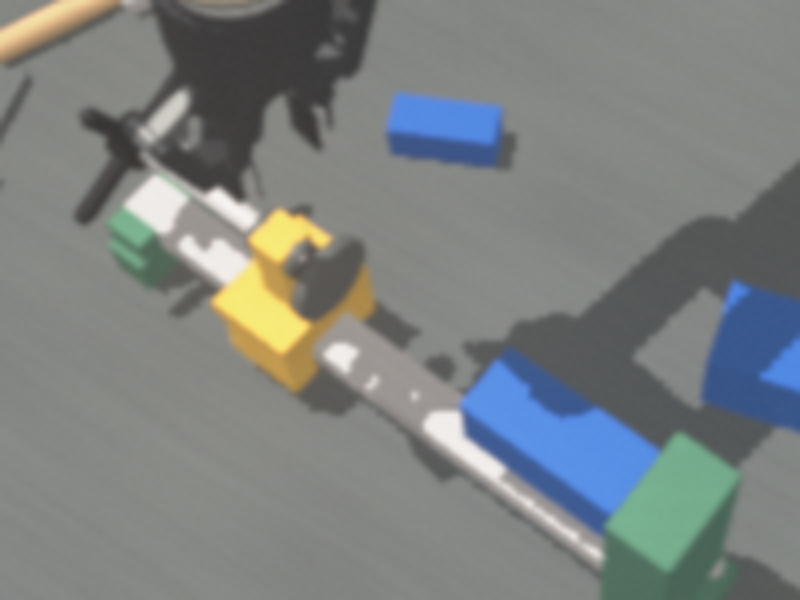

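View pics/w10.png

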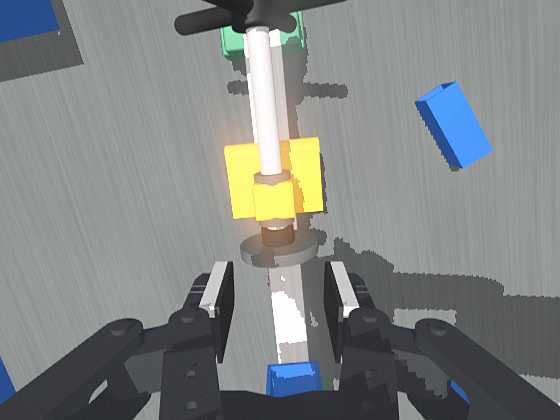

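View pics/t10c.png

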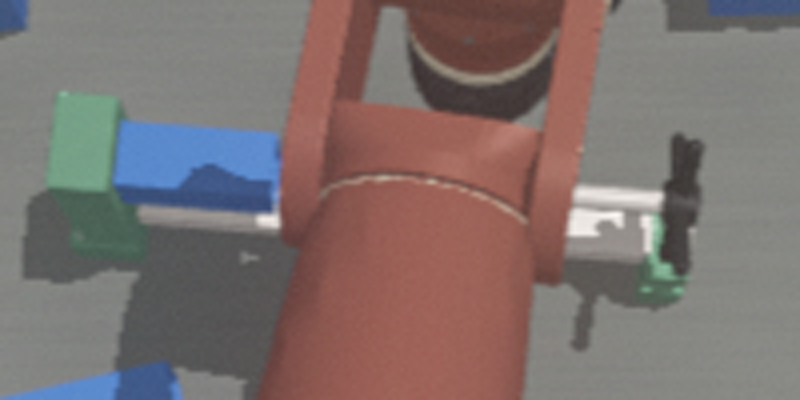

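play_rows(
  slide=[
    [0,0,0],
    [0,0,0],
  ],
  yaw=[0,0],
  grip=[0.1,0.1],
)

```text
time: 12.5
tool_pos: [0.6319, -0.0609, 0.2294]
tool_rot: [-0.533, 0.558, 0.436, -0.463]
contact_force: [0.1, -0.4, -0.1]
gripper_width: 0.45
```

```bash
python3 st.py wrist:w11 0 -300 100
python3 - <<'E'
from plant import readout
from h import *
print(readout.state()["joint_pos"].round(3))
f=dict(np.load('w11.npz'))
fy=np.array([.0976,.9952,0]);fx=np.array([.9952,-.0976,0]);sh=np.array([.656,.166,0])
crop(f["image"],150,0,350,280,3,'pics/w11c.png')
E
```

```text
12.5 [ 0.6319 -0.0609  0.2294] ang 11.04 F [ 0.1 -0.4 -0.1] tq [ 0.01  0.02 -0.03] w 0.45
TCP in shoulder frame mm [  -1.8 -228.2  104.4]
slide to target (array([-7.1 ,  0.8 , -0.86]), -5.43)
[-0.192  0.086  1.601 -0.051  1.453 -3.135]
```

View pics/w11c.png

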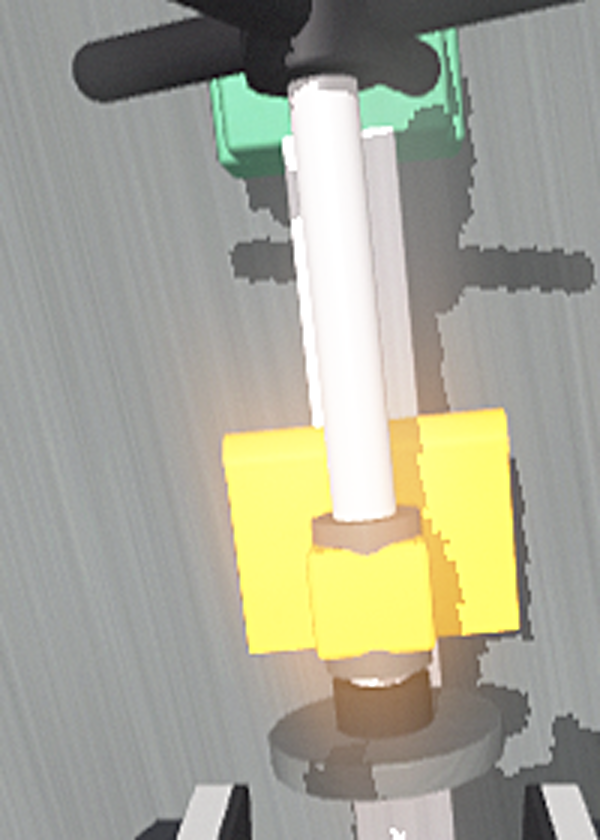

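Joint 6 is at its limit (-3.135), so I'll turn the hand half a turn (same grasp), to put tool x along fixture -y.

play_rows(
  slide=[
    [0,0,0],
    [0,0,0],
    [0,0,0],
    [0,0,0],
    [0,0,0],
    [0,0,0],
    [0,0,0],
    [0,0,0],
    [0,0,0],
    [0,0,0],
    [0,0,0],
    [0,0,0],
  ],
  yaw=[8.5,8.5,8.5,8.5,8.5,8.5,8.5,8.5,8.5,8.5,8.5,8.5],
  grip=[0.1,0.1,0.1,0.1,0.1,0.1,0.1,0.1,0.1,0.1,0.1,0.1],
)

```text
time: 13.75
tool_pos: [0.6319, -0.0613, 0.2294]
tool_rot: [-0.674, 0.71, -0.142, 0.145]
contact_force: [0.5, 0.3, -0.4]
gripper_width: 0.453
```

play_rows(
  slide=[
    [0,0,0],
    [0,0,0],
    [0,0,0],
    [0,0,0],
    [0,0,0],
    [0,0,0],
    [0,0,0],
    [0,0,0],
    [0,0,0],
    [0,0,0],
  ],
  yaw=[8.5,8.5,8.5,8.5,8.5,8.5,8.5,8.5,4,0],
  grip=[0.1,0.1,0.1,0.1,0.1,0.1,0.1,0.1,0.1,0.1],
)

```text
time: 14.75
tool_pos: [0.6319, -0.0614, 0.2295]
tool_rot: [-0.463, 0.491, -0.51, 0.533]
contact_force: [-0.1, 0.5, -0.1]
gripper_width: 0.45
```

```bash
python3 st.py wrist:w12 0 -300 100
python3 - <<'E'
from plant import readout
from h import *
print(readout.state()["joint_pos"].round(3))
f=dict(np.load('w11.npz'))
fy=np.array([.0976,.9952,0]);fx=np.array([.9952,-.0976,0]);sh=np.array([.656,.166,0])
def loc(u,v,z):
    d=bp(f,150+u/3,v/3,z)-sh; return ((d@fx*1000).round(1),(d@fy*1000).round(1))
for n,u,v,z in [("foot rear L(top .078)",232,440,.078),("rear R",503,413,.078),("foot front L",250,652,.078),("front R",520,630,.078),("upright top front L",322,657,.137),("front R",434,655,.137),("rear L",318,548,.137),("rear R",425,535,.137),("pad L",272,760,.125),("pad R",502,745,.125),("spoke L tip",75,72,.125),("hub base",325,85,.125)]: print(n,loc(u,v,z))
E
```

```text
14.75 [ 0.6319 -0.0614  0.2295] ang -174.94 F [-0.1  0.5 -0.1] tq [ 0.04 -0.06 -0.02] w 0.45
TCP in shoulder frame mm [  -1.8 -228.7  104.5]
slide to target (array([7.1 , 0.81, 0.11]), 0.54)
[-0.192  0.085  1.601 -0.051  1.453 -0.099]
foot rear L(top .078) (np.float64(34.4), np.float64(-276.8))
rear R (np.float64(-35.0), np.float64(-277.0))
foot front L (np.float64(36.9), np.float64(-220.4))
front R (np.float64(-35.6), np.float64(-219.7))
upright top front L (np.float64(12.5), np.float64(-233.9))
front R (np.float64(-11.3), np.float64(-232.1))
rear L (np.float64(10.7), np.float64(-257.5))
rear R (np.float64(-11.6), np.float64(-258.1))
pad L (np.float64(27.7), np.float64(-207.1))
pad R (np.float64(-25.2), np.float64(-205.8))
spoke L tip (np.float64(49.1), np.float64(-354.6))
hub base (np.float64(0.2), np.float64(-347.6))
```

View pics/w12.png

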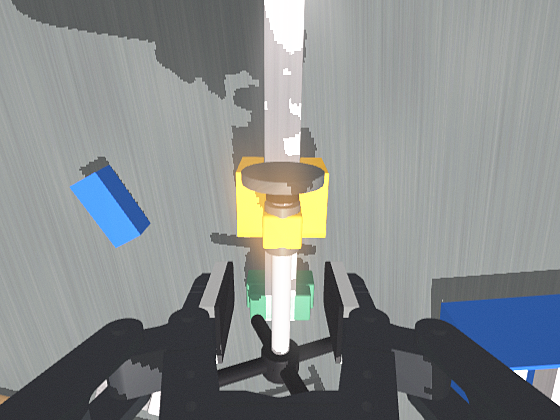

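Measured: jaw upright centre at -245.5 mm, rail back at -278.5 mm and hub at -360.5 mm along the fixture axis (shoulder = 0). I'll go in behind the rail, astride the screw.

play_rows(
  slide=[
    [2,0,0],
    [3,0,0],
    [2,0,0.1],
    [0,3,0],
    [0,3,0],
    [0,2,0],
    [0,0,0],
    [0,0,0],
  ],
  yaw=[0.5,0,0,0,0,0,0,0],
  grip=[0.35,0.35,0.35,0.35,0.35,0.35,0.35,0.35],
)

```text
time: 15.6
tool_pos: [0.6257, -0.1353, 0.1533]
tool_rot: [-0.461, 0.489, -0.512, 0.535]
contact_force: [0.4, -0.4, 0.5]
gripper_width: 0.327
```

```bash
python3 st.py wrist:w13,scene:s13 0 -300 -45
python3 - <<'E'
from h import *
f=np.load('s13.npz'); crop(f["image"],150,140,280,260,5,'pics/s13c.png')
E
```

```text
15.6 [ 0.6257 -0.1353  0.1533] ang -174.46 F [ 0.4 -0.4  0.5] tq [0.01 0.02 0.03] w 0.327
TCP in shoulder frame mm [  -0.8 -302.8   28.3]
slide to target (array([-0.66,  7.31,  0.09]), 0.06)
```

View pics/w13.png

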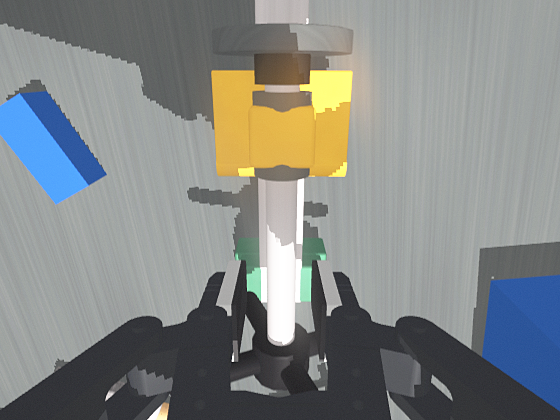

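View pics/s13c.png

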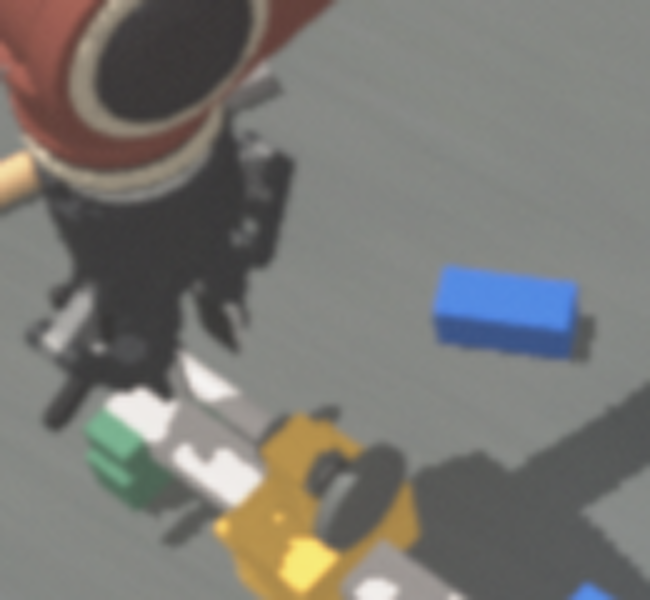

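Run:
```python
from plant import readout
from h import *
s=readout.state();A=axes(s);print(A.round(4)); print(s["joint_pos"].round(3))
fy=np.array([.0976,.9952,0]);fx=np.array([.9952,-.0976,0])
y=A[:,1]; print("tool y in fixture: x,y,z",(y@fx).round(4),(y@fy).round(4),y[2].round(4))
```

```text
[[-0.0968 -0.004   0.9953]
 [-0.994  -0.0515 -0.0969]
 [ 0.0517 -0.9987  0.001 ]]
[-0.308  0.153  1.655 -0.052  1.323 -0.198]
tool y in fixture: x,y,z 0.001 -0.0517 -0.9987
```

play_rows(
  slide=[
    [0,2.5,0.08],
    [0,2.5,0],
    [0,1.5,0],
    [0,0.7,0],
    [0,0,0],
  ],
  yaw=[0,0,0,0,0],
  grip=[0.35,0.35,0.35,0.35,0.35],
)

```text
time: 16.2
tool_pos: [0.6258, -0.1391, 0.0809]
tool_rot: [-0.461, 0.489, -0.512, 0.535]
contact_force: [-0.2, -0.0, 0.5]
gripper_width: 0.328
```

```bash
python3 st.py wrist:w14,scene:s14 0 -290 -44
python3 - <<'E'
from h import *
f=np.load('s14.npz'); crop(f["image"],150,140,280,260,5,'pics/s14c.png')
E
```

```text
16.2 [ 0.6258 -0.1391  0.0809] ang -174.41 F [-0.2 -0.   0.5] tq [ 0.06 -0.04 -0.02] w 0.328
TCP in shoulder frame mm [-3.000e-01 -3.066e+02 -4.410e+01]
slide to target (array([-1.66, -0.09,  0.03]), 0.01)
```

View pics/w14.png

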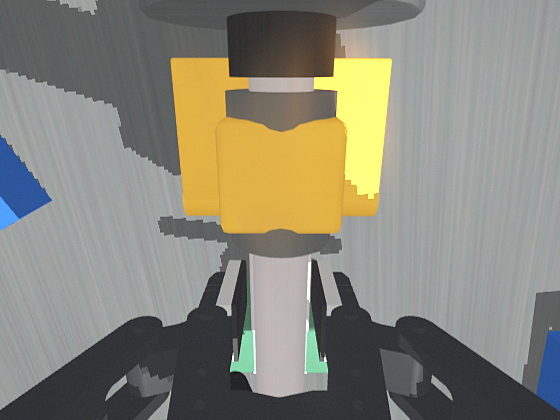

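View pics/s14c.png

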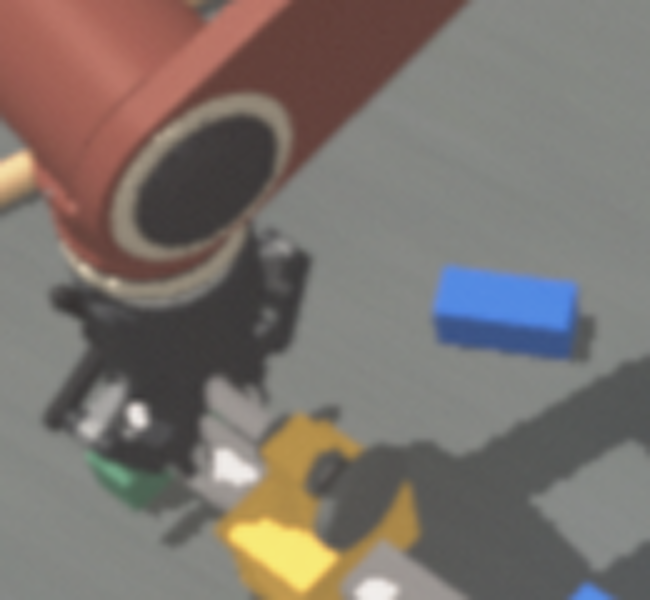

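play_rows(
  slide=[
    [-1,-0.05,0.05],
    [-0.8,-0.04,0],
    [-0.8,-0.04,0],
    [-1,-0.05,0],
    [-1.2,-0.06,0],
    [-1.2,-0.06,0],
    [-1.2,-0.06,0],
    [-0.6,-0.03,0],
    [0,0,0],
  ],
  yaw=[0,0,0,0,0,0,0,0,0],
  grip=[0.35,0.35,0.35,0.35,0.35,0.35,0.35,0.35,0.35],
)

```text
time: 17.2
tool_pos: [0.6336, -0.0598, 0.0806]
tool_rot: [-0.461, 0.489, -0.512, 0.534]
contact_force: [-0.5, -0.1, 0.0]
gripper_width: 0.325
```

```bash
python3 st.py wrist:w15,scene:s15 0 -290 -44
python3 - <<'E'
from h import *
f=np.load('s15.npz'); crop(f["image"],150,160,330,310,4,'pics/s15c.png')
E
```

```text
17.2 [ 0.6336 -0.0598  0.0806] ang -174.48 F [-0.5 -0.1  0. ] tq [ 0.03  0.02 -0.  ] w 0.325
TCP in shoulder frame mm [-2.000e-01 -2.269e+02 -4.440e+01]
slide to target (array([6.31, 0.27, 0.02]), 0.08)
```

View pics/w15.png

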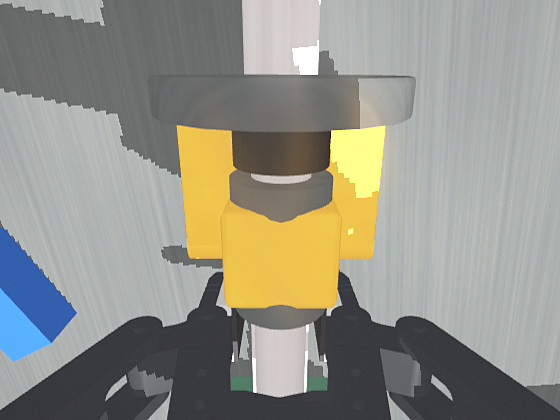

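View pics/s15c.png

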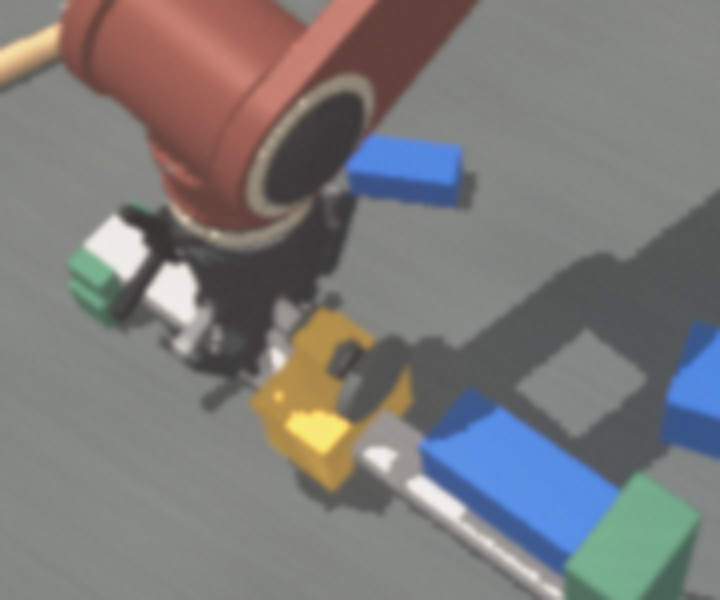

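```bash
cat > lc.py <<'E'
from h import *
fy=np.array([.0976,.9952,0]);fx=np.array([.9952,-.0976,0]);sh=np.array([.656,.166,0])
def loc(f,u,v,z):
    d=bp(f,u,v,z)-sh; return ((d@fx*1000).round(1),(d@fy*1000).round(1))
E
python3 - <<'E'
from lc import *
f=dict(np.load('w15.npz'))
for n,u,v,z in [("upf",225,208,.137),("upr",225,305,.137),("upf",338,208,.137),("upr",338,306,.137),("foot rear",190,250,.078),("footrear R",374,250,.078),("padL",150,112,.125),("padR",414,112,.125),("padfront top",280,78,.152)]: print(n,loc(f,u,v,z))
f=dict(np.load('w14.npz'))
for n,u,v,z in [("upf",218,122,.137),("upr",222,231,.137),("footrear",185,208,.078),("footfront",172,58,.078)]: print(n,loc(f,u,v,z))
E
```

```text
upf (np.float64(-10.2), np.float64(-170.7))
upr (np.float64(-11.4), np.float64(-194.1))
upf (np.float64(12.9), np.float64(-170.6))
upr (np.float64(14.2), np.float64(-194.3))
foot rear (np.float64(-34.0), np.float64(-210.1))
footrear R (np.float64(37.9), np.float64(-209.9))
padL (np.float64(-27.4), np.float64(-152.8))
padR (np.float64(30.1), np.float64(-152.7))
padfront top (np.float64(0.9), np.float64(-145.3))
upf (np.float64(-10.8), np.float64(-233.1))
upr (np.float64(-11.2), np.float64(-255.6))
footrear (np.float64(-34.6), np.float64(-272.4))
footfront (np.float64(-34.2), np.float64(-220.2))
```

play_rows(
  slide=[
    [-0.7,-0.035,0],
    [-1,-0.05,0],
    [-1,-0.05,0],
    [-0.8,-0.04,0],
    [-0.3,-0.015,0],
    [0,0,0],
  ],
  yaw=[0,0,0,0,0,0],
  grip=[0.35,0.35,0.35,0.35,0.35,0.35],
)

```text
time: 17.9
tool_pos: [0.6381, -0.0225, 0.0813]
tool_rot: [-0.462, 0.488, -0.512, 0.535]
contact_force: [-0.1, 0.6, 0.3]
gripper_width: 0.328
```

play_rows(
  slide=[
    [-0.2,-0.01,0],
    [-0.2,-0.01,0],
  ],
  yaw=[0,0],
  grip=[0.35,0.35],
)

```text
time: 18.1
tool_pos: [0.6384, -0.02, 0.0814]
tool_rot: [-0.461, 0.489, -0.512, 0.536]
contact_force: [-0.7, -3.2, 1.5]
gripper_width: 0.322
```

```bash
python3 st.py wrist:w16,scene:s16
python3 - <<'E'
from h import *
f=np.load('s16.npz'); crop(f["image"],150,160,330,310,4,'pics/s16c.png')
E
```

```text
18.1 [ 0.6384 -0.02    0.0814] ang -174.39 F [-0.7 -3.2  1.5] tq [-0.44  0.07 -0.03] w 0.322
TCP in shoulder frame mm [   0.7 -186.8  -43.6]
```

View pics/w16.png

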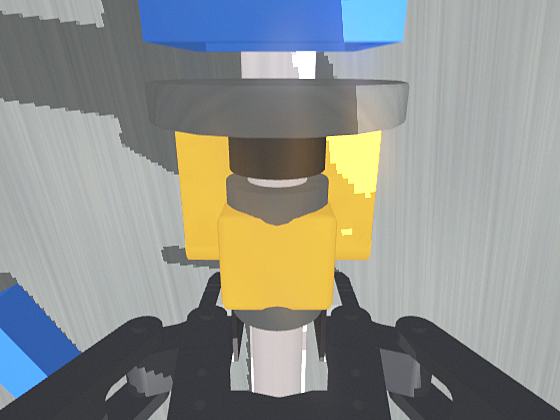

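View pics/s16c.png

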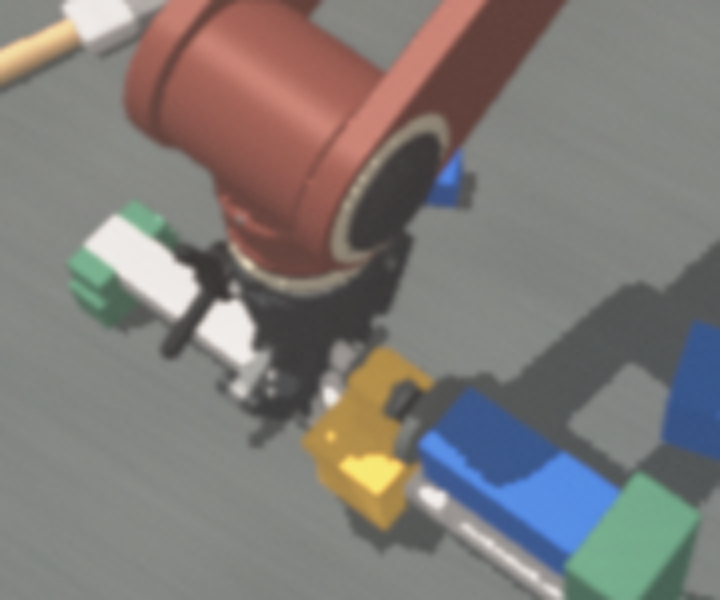

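play_rows(
  slide=[
    [-0.2,-0.01,0.02],
    [-0.2,-0.01,0],
  ],
  yaw=[0,0],
  grip=[0.35,0.35],
)

```text
time: 18.4
tool_pos: [0.6389, -0.0159, 0.0813]
tool_rot: [-0.461, 0.489, -0.512, 0.535]
contact_force: [-0.5, -2.9, 0.6]
gripper_width: 0.327
```

play_rows(
  slide=[
    [-0.2,-0.01,0],
    [-0.2,-0.01,0],
  ],
  yaw=[0,0],
  grip=[0.35,0.35],
)

```text
time: 18.6
tool_pos: [0.6392, -0.0124, 0.0812]
tool_rot: [-0.461, 0.489, -0.512, 0.536]
contact_force: [-1.4, -7.4, -0.3]
gripper_width: 0.323
```

play_rows(
  slide=[
    [-0.2,-0.01,0],
    [0,0,0],
  ],
  yaw=[0,0],
  grip=[0.35,0.35],
)

```text
time: 18.8
tool_pos: [0.6392, -0.0116, 0.0808]
tool_rot: [-0.46, 0.49, -0.511, 0.536]
contact_force: [0.4, -8.6, -1.2]
gripper_width: 0.329
```

play_rows(
  slide=[
    [-0.2,-0.01,0],
    [-0.2,-0.01,0],
  ],
  yaw=[0,0],
  grip=[0.35,0.35],
)

```text
time: 19.0
tool_pos: [0.6393, -0.0098, 0.0805]
tool_rot: [-0.459, 0.491, -0.51, 0.537]
contact_force: [0.0, -18.9, -3.4]
gripper_width: 0.325
```

```bash
python3 st.py wrist:w17,scene:s17
python3 - <<'E'
from h import *
f=np.load('s17.npz'); crop(f["image"],190,210,340,310,5,'pics/s17c.png')
E
```

```text
19.0 [ 0.6393 -0.0098  0.0805] ang -174.42 F [  0.  -18.9  -3.4] tq [-3.1  -0.02 -0.02] w 0.325
TCP in shoulder frame mm [   0.6 -176.6  -44.5]
```

View pics/w17.png

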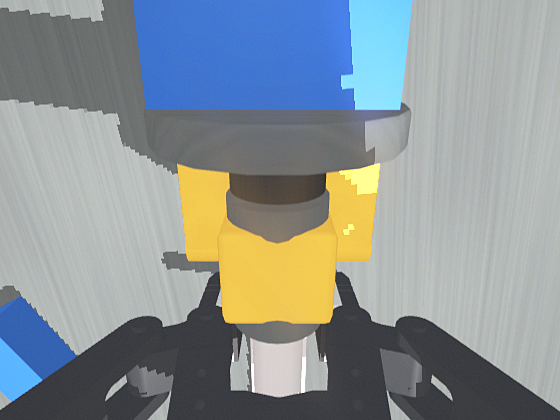

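View pics/s17c.png

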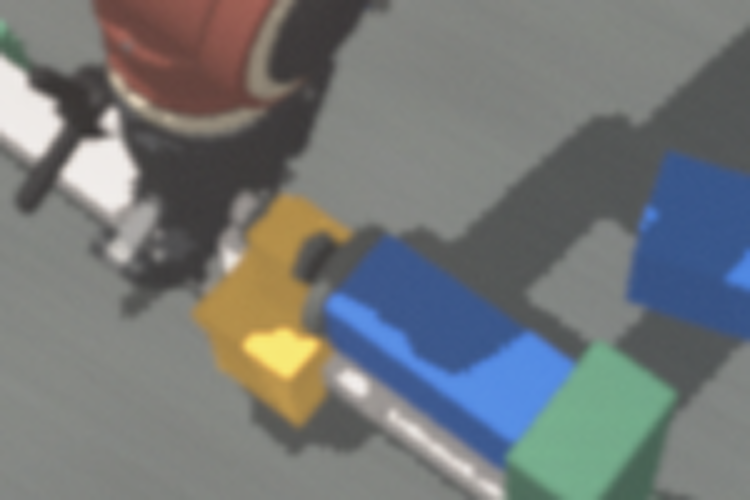

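The pad is against the tube and the upright has leaned back: its rear edge moved from row 308 to 325 while the foot stayed at 260. I'll back off and check that it stays bound.

play_rows(
  slide=[
    [0.5,0.03,0],
    [1,0.05,0],
    [0.5,0,0],
    [0,-2,0],
    [0,0,0],
  ],
  yaw=[0,0,0,0,0],
  grip=[0.35,0.35,0.35,0.35,0.35],
)

```text
time: 19.6
tool_pos: [0.6398, -0.0246, 0.1041]
tool_rot: [-0.462, 0.487, -0.511, 0.536]
contact_force: [1.4, -1.0, 0.2]
gripper_width: 0.323
```

```bash
python3 st.py wrist:w18,scene:s18
python3 - <<'E'
from h import *
f=np.load('s18.npz'); crop(f["image"],190,210,340,310,5,'pics/s18c.png')
E
```

```text
19.6 [ 0.6398 -0.0246  0.1041] ang -174.38 F [ 1.4 -1.   0.2] tq [-0.03 -0.07 -0.  ] w 0.323
TCP in shoulder frame mm [   2.4 -191.3  -20.9]
```

View pics/w18.png

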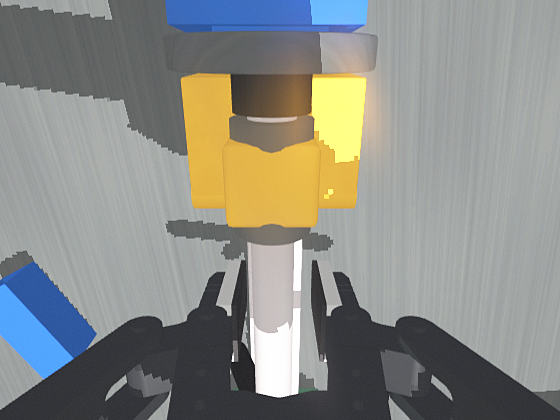

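View pics/s18c.png

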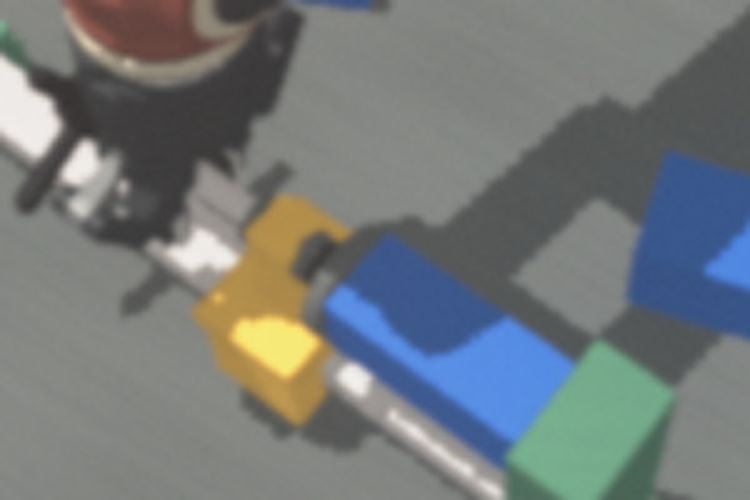

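Run:
```python
from lc import *
for t,pts in [('w18',[("upf",225,139,.137),("upr",227,226,.137),("footrear",192,207,.078),("footfront",183,77,.078),("pad",163,62,.125),("pad",377,62,.125)]),('w14',[("upf",218,122,.137),("upr",222,231,.137),("footrear",185,213,.078),("footfront",172,58,.078)]),('w13',[("upf",250,108,.137),("upr",252,167,.137),("footrear",218,172,.078),("footfront",213,72,.078)])]:
    f=dict(np.load(t+'.npz'))
    for p in pts: print(t,p[0],loc(f,*p[1:]))
f=np.load('w18.npz'); crop(f["image"],150,20,390,260,3,'pics/w18c.png')
```

```text
w18 upf (np.float64(-10.4), np.float64(-125.0))
w18 upr (np.float64(-11.1), np.float64(-149.1))
w18 footrear (np.float64(-34.8), np.float64(-165.1))
w18 footfront (np.float64(-33.9), np.float64(-111.1))
w18 pad (np.float64(-27.6), np.float64(-106.6))
w18 pad (np.float64(29.6), np.float64(-106.6))
w14 upf (np.float64(-10.8), np.float64(-233.1))
w14 upr (np.float64(-11.2), np.float64(-255.6))
w14 footrear (np.float64(-34.8), np.float64(-274.4))
w14 footfront (np.float64(-34.2), np.float64(-220.2))
w13 upf (np.float64(-10.7), np.float64(-233.5))
w13 upr (np.float64(-10.5), np.float64(-256.2))
w13 footrear (np.float64(-34.2), np.float64(-273.9))
w13 footfront (np.float64(-33.8), np.float64(-221.0))
```

View pics/w18c.png

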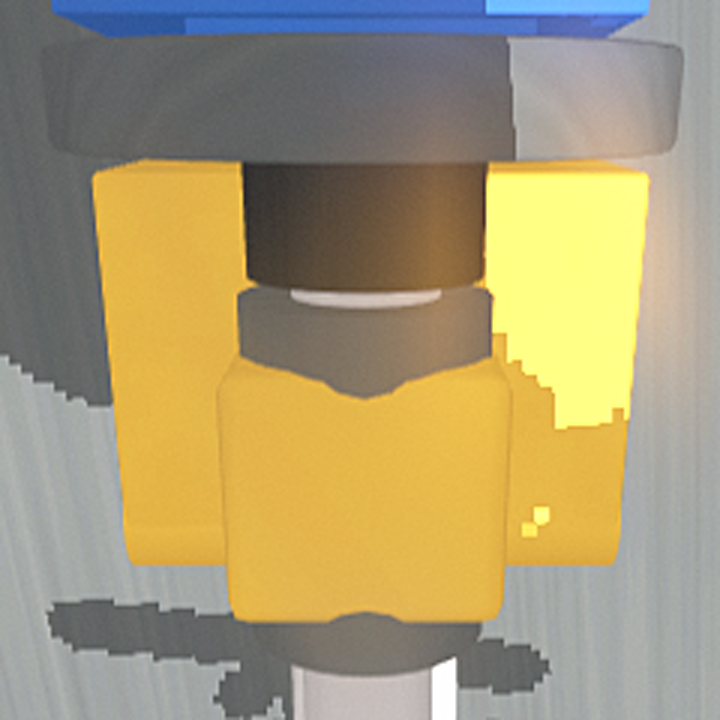

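Run:
```python
from lc import *
f=dict(np.load('w17.npz'))
for p in [("upf",222,224,.137),("upr",225,323,.137),("footrear",190,258,.078),("footrear",373,258,.078),("pad",147,148,.125),("pad",410,145,.125)]: print(p[0],loc(f,*p[1:]))
a=np.load('s17.npz')["image"]; b=np.load('s18.npz')["image"]
for n,(u0,v0,u1,v1) in dict(uptop=(238,246,256,266),foot=(228,265,258,298),tube=(262,262,300,300),head=(290,280,325,310)).items():
    A=cv2.cvtColor(a[v0:v1,u0:u1],cv2.COLOR_RGB2GRAY).astype(np.float32);B=cv2.cvtColor(b[v0:v1,u0:u1],cv2.COLOR_RGB2GRAY).astype(np.float32)
    print(n,cv2.phaseCorrelate(A,B))
crop(np.load('w17.npz')["image"],150,80,390,340,3,'pics/w17c.png')
h=np.hstack([cv2.resize(x[240:300,225:285,::-1],None,fx=6,fy=6,interpolation=cv2.INTER_CUBIC) for x in (a,b)]); cv2.imwrite('pics/cmp.png',h)
```

```text
upf (np.float64(-10.1), np.float64(-123.1))
upr (np.float64(-10.7), np.float64(-147.9))
footrear (np.float64(-33.4), np.float64(-163.2))
footrear (np.float64(38.6), np.float64(-163.1))
pad (np.float64(-27.9), np.float64(-109.8))
pad (np.float64(30.8), np.float64(-109.1))
uptop ((0.3098634983242139, 0.04760760295328126), 0.9360283407900069)
foot ((-0.1488924582360145, -0.0506362750521312), 0.8631794660179704)
tube ((-0.26106125608513153, -0.21266211738389984), 0.5625809019804001)
head ((-0.08491486117552327, 0.09695889514071077), 0.9894494162665473)
```

View pics/cmp.png

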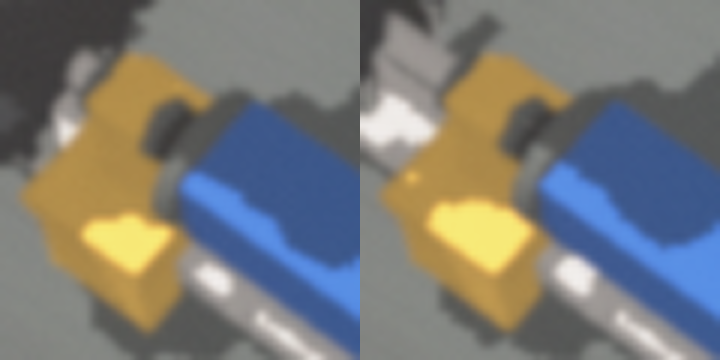

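Run:
```python
from lc import *
for t,cols in [('w13',(225,255,310,340)),('w14',(195,225,337,370)),('w15',(200,230,332,362)),('w16',(200,228,325,358)),('w17',(200,228,328,362)),('w18',(200,233,312,345))]:
    im=np.load(t+'.npz')["image"].astype(int); 
    for c in cols:
        col=im[:,c-1:c+2].mean(1); yel=(col[:,0]-col[:,2])>60
        e=np.flatnonzero(np.diff(yel.astype(int))); lum=col.sum(1); 
        print(t,c,"yellow edges",e.tolist(), "lum steps",[int(i) for i in np.flatnonzero(np.abs(lum[2:]-lum[:-2])>40)+1 if 40<i<340][:30])
```

```text
w13 225 yellow edges [69, 175] lum steps [69, 70, 71, 176, 190, 191, 192, 205, 206, 207, 271, 272, 273, 274, 275, 276, 304, 305, 308, 309, 310, 311]
w13 255 yellow edges [79, 80, 83, 90, 104, 167, 174, 175] lum steps [53, 54, 83, 84, 85, 90, 91, 104, 105, 106, 166, 167, 168, 174, 176, 177, 266, 267, 268, 292, 293, 294, 295, 329, 330, 332, 333, 334]
w13 310 yellow edges [69, 91, 104, 176] lum steps [49, 50, 51, 53, 54, 69, 70, 71, 83, 84, 90, 91, 92, 93, 100, 104, 105, 106, 174, 175, 177, 200, 201, 202, 214, 215, 216, 222, 223, 226]
w13 340 yellow edges [69, 176] lum steps [51, 52, 54, 55, 56, 69, 70, 71, 72, 102, 103, 104, 165, 166, 169, 176, 177, 270, 271, 272, 294, 295, 296, 297, 298, 299, 300, 301, 302, 303]
w14 195 yellow edges [57, 215] lum steps [56, 57, 58, 215, 219, 220, 221, 237, 238, 239, 307, 308, 309]
w14 225 yellow edges [57, 90, 91, 232] lum steps [56, 57, 58, 89, 90, 91, 231, 232, 233, 241, 242, 243, 247, 248, 249, 251, 252, 268, 273, 274, 275, 276, 304, 305, 308, 309, 310, 311]
w14 337 yellow edges [57, 232] lum steps [57, 58, 59, 90, 91, 116, 117, 118, 237, 238, 239,
[... 1717 characters left out ...]
ow edges [166, 261] lum steps [108, 109, 110, 166, 167, 168, 193, 194, 260, 261, 307, 308, 309]
w18 200 yellow edges [72, 208] lum steps [72, 73, 74, 77, 208, 219, 220, 221, 236, 237, 238, 240, 297, 298, 299, 300, 301, 302, 303, 304]
w18 233 yellow edges [112, 115, 139, 226] lum steps [73, 74, 75, 112, 113, 114, 115, 116, 139, 140, 141, 226, 227, 228, 258, 259, 260, 261, 288, 289, 290, 291, 292, 293, 294, 295, 297, 298, 299, 300]
w18 312 yellow edges [73, 117, 138, 226] lum steps [77, 78, 79, 115, 116, 117, 118, 138, 139, 140, 231, 232, 233, 248, 249, 250, 259, 260, 261, 308, 309, 312, 315, 316, 319]
w18 345 yellow edges [72, 208] lum steps [72, 76, 77, 78, 161, 162, 208, 273, 274, 275, 276]
```

Run:
```python
from lc import *
for t,a,b in [('w13',167,175.5),('w14',232,215),('w15',307,258),('w16',309,259),('w17',322,261),('w18',226.5,208)]:
    f=dict(np.load(t+'.npz')); u=loc(f,280,a,.137)[1]; r=loc(f,280,b,.072)[1]; print(t,u,r,"d",round(u-r,1))
```

```text
w13 -256.2 -277.5 d 21.3
w14 -255.8 -277.5 d 21.7
w15 -194.6 -216.7 d 22.1
w16 -155.5 -177.6 d 22.1
w17 -147.6 -167.8 d 20.2
w18 -149.2 -167.9 d 18.7
```

The foot has not slid back (rail at -167.9) and the lean is about 0.047 rad, against 0 ± 0.01 before. I'll give one more firm push to be sure it is bound.

play_rows(
  slide=[
    [0,1.2,-0.1],
    [0,1,0],
    [-0.8,-0.04,0],
    [-0.6,-0.03,0],
    [-0.3,-0.015,0],
  ],
  yaw=[0,0,0,0,0],
  grip=[0.35,0.35,0.35,0.35,0.35],
)

```text
time: 20.2
tool_pos: [0.6372, -0.0108, 0.0779]
tool_rot: [-0.459, 0.492, -0.511, 0.536]
contact_force: [-1.4, -14.7, -4.1]
gripper_width: 0.327
```

play_rows(
  slide=[
    [-0.2,-0.01,0],
    [-0.2,-0.01,0],
  ],
  yaw=[0,0],
  grip=[0.35,0.35],
)

```text
time: 20.4
tool_pos: [0.6373, -0.01, 0.078]
tool_rot: [-0.457, 0.493, -0.51, 0.537]
contact_force: [-2.8, -22.7, -4.6]
gripper_width: 0.324
```

play_rows(
  slide=[
    [0.8,0.04,0],
    [0.6,0,0],
    [0,-3,0],
    [0,-4,0],
    [0,-4,0],
    [0,-2,0],
    [0,0,0],
  ],
  yaw=[0,0,0,0,0,0,0],
  grip=[0.35,0.35,0.35,0.35,0.6,1,1],
)

```text
time: 21.1
tool_pos: [0.6411, -0.0116, 0.2155]
tool_rot: [-0.464, 0.486, -0.509, 0.538]
contact_force: [0.3, 0.3, 0.3]
gripper_width: 0.005
```

```bash
python3 st.py wrist:w19,scene:s19,top:t19
python3 - <<'E'
from h import *
f=np.load('s19.npz'); crop(f["image"],160,170,340,310,4,'pics/s19c.png')
E
```

```text
21.1 [ 0.6411 -0.0116  0.2155] ang -174.42 F [0.3 0.3 0.3] tq [ 0.02 -0.1   0.03] w 0.005
TCP in shoulder frame mm [   2.5 -178.2   90.5]
```

View pics/w19.png

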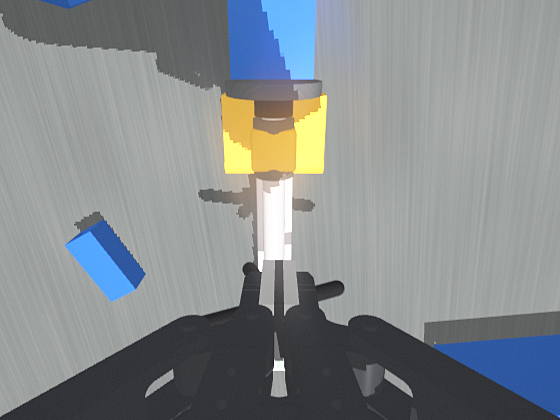

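View pics/s19c.png

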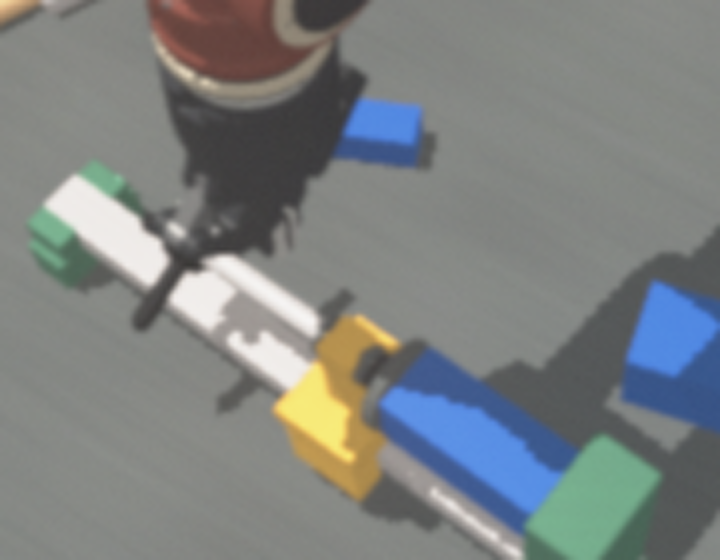

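Run:
```python
from lc import *
f=dict(np.load('s4.npz')); g=dict(np.load('w19.npz'));w12=dict(np.load('w12.npz'))
Z=np.array([0,0,1.])
hub0=sh+fy*-.3605+Z*.125; hub1=sh+fy*-.251+Z*.120
for deg in range(0,90,10):
    a=np.radians(deg); o=[];o2=[]
    for k in range(4):
        b=a+k*np.pi/2; t=hub0+.058*(fx*np.sin(b)+Z*np.cos(b)); u,v=pj(f,t); o.append((round((u-150)*4),round((v-180)*4)))
        t=hub1+.058*(fx*np.sin(b)+Z*np.cos(b)); o2.append(pj(g,t).round(0).tolist())
    print(deg,o,o2)
```

```text
0 [(71, 42), (20, 167), (115, 151), (164, 34)] [[272.0, 365.0], [354.0, 304.0], [273.0, 264.0], [191.0, 304.0]]
10 [(58, 54), (26, 175), (126, 139), (159, 25)] [[290.0, 364.0], [350.0, 296.0], [261.0, 265.0], [189.0, 313.0]]
20 [(46, 69), (34, 181), (137, 126), (153, 18)] [[306.0, 360.0], [344.0, 288.0], [250.0, 266.0], [190.0, 322.0]]
30 [(36, 84), (43, 183), (146, 112), (145, 14)] [[322.0, 355.0], [337.0, 282.0], [238.0, 269.0], [193.0, 331.0]]
40 [(27, 100), (54, 184), (153, 98), (135, 12)] [[334.0, 348.0], [328.0, 276.0], [228.0, 272.0], [200.0, 340.0]]
50 [(21, 116), (65, 181), (159, 84), (124, 12)] [[344.0, 339.0], [318.0, 272.0], [218.0, 277.0], [210.0, 348.0]]
60 [(17, 131), (78, 177), (163, 70), (111, 16)] [[351.0, 331.0], [308.0, 268.0], [209.0, 282.0], [222.0, 355.0]]
70 [(16, 145), (90, 170), (166, 57), (98, 22)] [[355.0, 321.0], [296.0, 266.0], [201.0, 289.0], [237.0, 360.0]]
80 [(17, 157), (103, 161), (166, 45), (84, 31)] [[356.0, 312.0], [285.0, 264.0], [195.0, 296.0], [254.0, 364.0]]
```

Run:
```python
from h import *
f=dict(np.load('w19.npz')); M=np.linalg.inv(f["mount"])
def pr(P):
    p=f["mtx"]@(M@np.r_[P,1])[:3]; return (p[:2]/p[2]).round(0).tolist()
for y in (0,.011,.018,.024):
    print(y,[pr((x,y,z)) for x in (-.011,.011) for z in (-.0145,.0145)])
crop(f["image"],190,240,370,380,4,'pics/w19c.png')
for t in ('w12','w13'):
  pass
```

```text
0 [[239.0, 266.0], [313.0, 266.0], [241.0, 315.0], [312.0, 315.0]]
0.011 [[242.0, 254.0], [311.0, 254.0], [243.0, 300.0], [310.0, 300.0]]
0.018 [[243.0, 247.0], [310.0, 247.0], [245.0, 292.0], [308.0, 292.0]]
0.024 [[245.0, 242.0], [309.0, 242.0], [246.0, 285.0], [307.0, 285.0]]
```

View pics/w19c.png

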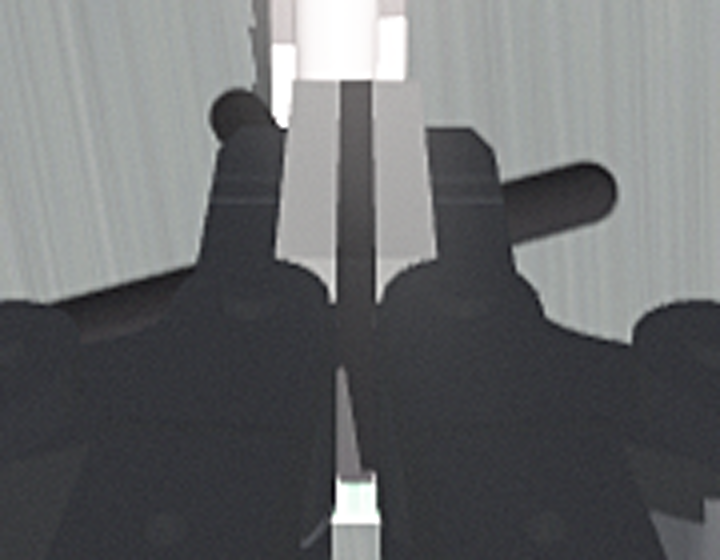

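Run:
```python
from lc import *
f=dict(np.load('w19.npz'))
print("R tip", loc(f,340,288,.100),"BL tip (200deg)",loc(f,250,270,.065))
t=dict(np.load('t19.npz')); crop(t["image"],230,110,380,210,5,'pics/t19c.png')
u=loc(f,280,168,.137)
im=f["image"].astype(int)
for c in (235,260,290,320):
    col=im[:,c-1:c+2].mean(1); yel=(col[:,0]-col[:,2])>60; print(c,np.flatnonzero(np.diff(yel.astype(int))).tolist())
```

```text
R tip (np.float64(51.3), np.float64(-250.8)) BL tip (200deg) (np.float64(-19.6), np.float64(-255.1))
235 [97, 173]
260 [129, 171]
290 [114, 116, 124, 171]
320 [95, 173]
```

View pics/t19c.png

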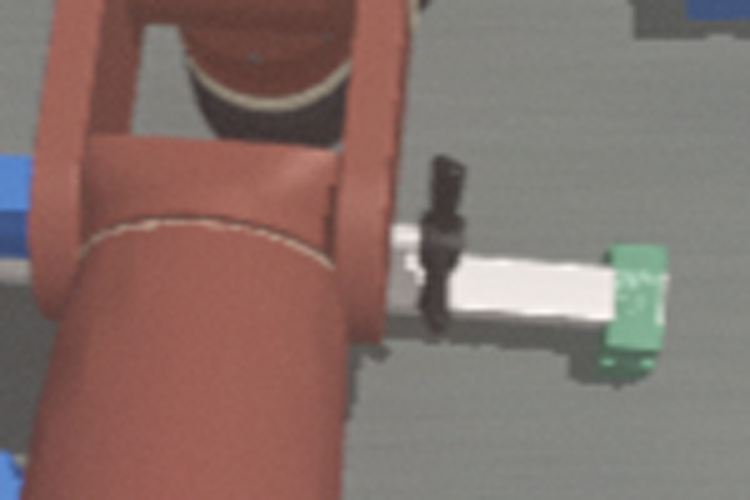

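play_rows(
  slide=[
    [2.5,0,-0.7],
    [3,0,-0.7],
    [1.9,0,-0.6],
    [0,0,0],
  ],
  yaw=[0,0,0,0],
  grip=[1,1,1,1],
)

```text
time: 21.65
tool_pos: [0.6096, -0.0852, 0.2107]
tool_rot: [-0.459, 0.489, -0.514, 0.535]
contact_force: [0.7, -0.2, -0.4]
gripper_width: -0.001
```

```bash
python3 st.py scene:s20,wrist:w20 -17 -252 37
python3 - <<'E'
from lc import *
f=dict(np.load('s20.npz')); crop(f["image"],170,180,290,280,6,'pics/s20c.png')
g=dict(np.load('w19.npz')); print("lean d",loc(g,275,171.5,.137)[1]-loc(g,275,173.5,.072)[1])
t=dict(np.load('t19.npz')); print("hub top", loc(t,318.6,157.6,.12))
E
```

```text
21.65 [ 0.6096 -0.0852  0.2107] ang -174.25 F [ 0.7 -0.2 -0.4] tq [-0.01 -0.04  0.06] w -0.001
TCP in shoulder frame mm [ -21.7 -254.6   85.7]
slide to target (array([-0.51,  4.85,  0.5 ]), -0.15)
lean d 18.700000000000017
hub top (np.float64(2.4), np.float64(-254.0))
```

View pics/s20c.png

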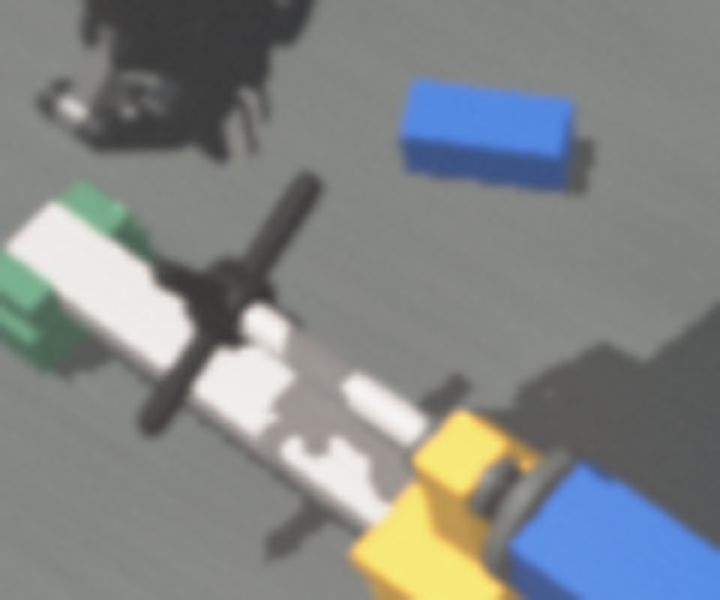

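View pics/w20.png

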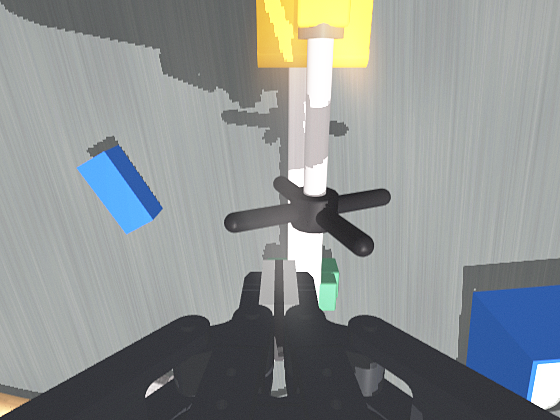

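Run:
```python
from lc import *
f=dict(np.load('w20.npz'))
for n,u,v,z in [("hub",317,208,.12),("top",363,245,.173),("right",387,197,.10),("left",230,222,.14)]: print(n,loc(f,u,v,z))
```

```text
hub (np.float64(3.3), np.float64(-251.7))
top (np.float64(21.1), np.float64(-251.6))
right (np.float64(52.6), np.float64(-251.2))
left (np.float64(-48.9), np.float64(-253.0))
```

play_rows(
  slide=[
    [-0.25,2,0],
    [-0.25,2,0],
    [0,0.85,0],
    [0,0,0],
  ],
  yaw=[0,0,0,0],
  grip=[1,1,1,1],
)

```text
time: 22.15
tool_pos: [0.6102, -0.0801, 0.1619]
tool_rot: [-0.46, 0.49, -0.513, 0.534]
contact_force: [-0.9, -0.4, 0.1]
gripper_width: 0.002
```

play_rows(
  slide=[
    [0,0,0.6],
    [0,0,0.8],
    [0,0,0.8],
    [0,0,0.8],
  ],
  yaw=[0,0,0,0],
  grip=[1,1,1,1],
)

```text
time: 22.55
tool_pos: [0.6411, -0.084, 0.1644]
tool_rot: [-0.46, 0.489, -0.513, 0.534]
contact_force: [-5.5, 0.1, -0.7]
gripper_width: 0.0
```

```bash
python3 st.py wrist:w21,scene:s21
python3 - <<'E'
from lc import *
f=dict(np.load('s21.npz')); crop(f["image"],160,160,280,260,6,'pics/s21c.png')
E
```

```text
22.55 [ 0.6411 -0.084   0.1644] ang -174.4 F [-5.5  0.1 -0.7] tq [ 0.2   0.85 -0.05] w 0.0
TCP in shoulder frame mm [   9.5 -250.2   39.4]
```

View pics/w21.png

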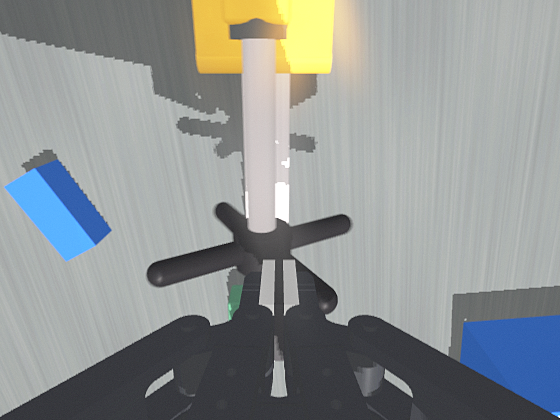

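View pics/s21c.png

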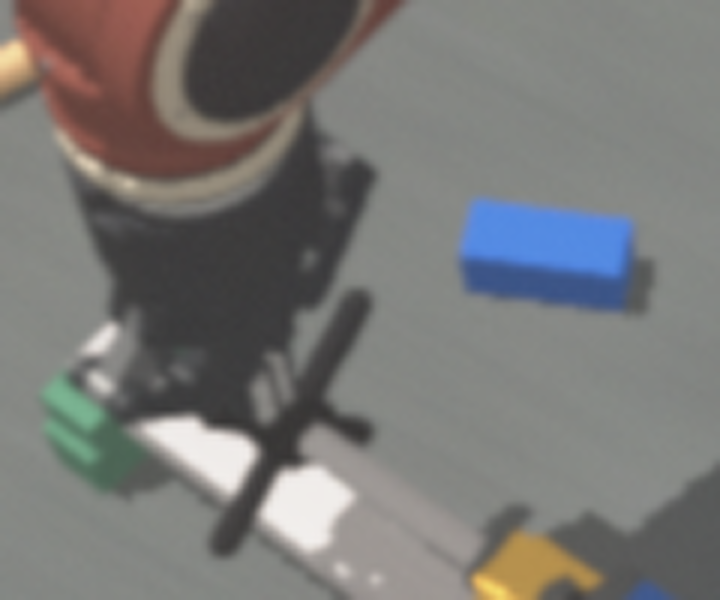

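play_rows(
  slide=[
    [0,0,0.7],
    [0,0,0.7],
    [0,0,0],
  ],
  yaw=[0,0,0],
  grip=[1,1,1],
)

```text
time: 22.95
tool_pos: [0.6552, -0.0855, 0.1643]
tool_rot: [-0.461, 0.489, -0.512, 0.535]
contact_force: [-3.5, -0.4, 0.6]
gripper_width: -0.002
```

play_rows(
  slide=[
    [0,-2.5,-0.4],
    [0,-2.5,-0.4],
    [0,0,-3.5],
    [0,0,-4],
    [0,0,0],
  ],
  yaw=[0,0,0,0,0],
  grip=[1,1,1,1,1],
)

```text
time: 23.45
tool_pos: [0.5694, -0.0741, 0.2134]
tool_rot: [-0.461, 0.489, -0.513, 0.535]
contact_force: [-0.5, 0.3, -0.6]
gripper_width: -0.002
```

```bash
python3 st.py wrist:w22,scene:s22 -60 -252 37
python3 - <<'E'
from lc import *
f=dict(np.load('s22.npz')); crop(f["image"],160,160,340,310,4,'pics/s22c.png')
E
```

```text
23.45 [ 0.5694 -0.0741  0.2134] ang -174.4 F [-0.5  0.3 -0.6] tq [ 0.09 -0.03  0.06] w -0.002
TCP in shoulder frame mm [ -62.7 -247.4   88.4]
slide to target (array([0.2 , 5.15, 0.29]), 0.0)
```

View pics/w22.png

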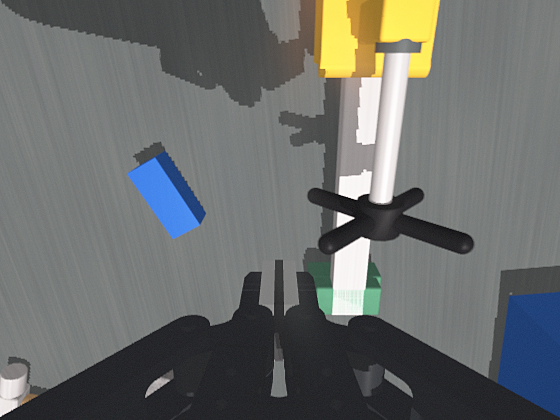

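View pics/s22c.png

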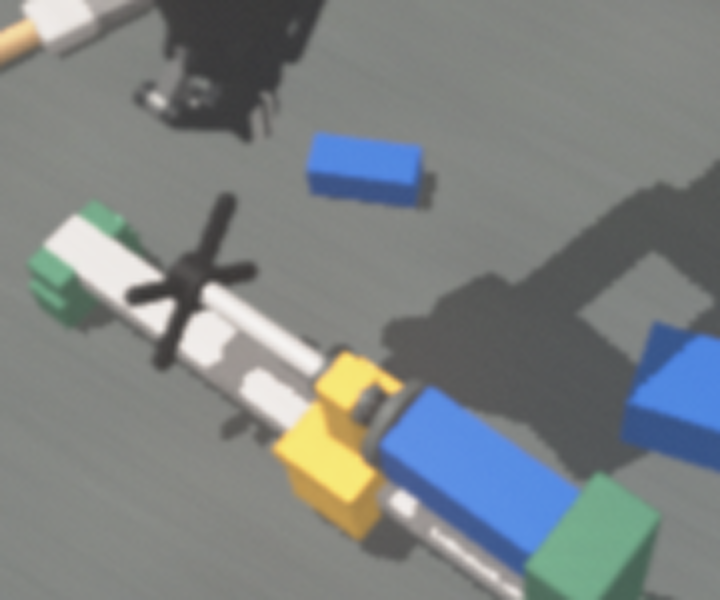

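Run:
```python
from lc import *
Z=np.array([0,0,1.])
f=dict(np.load('w22.npz')); print(loc(f,325,245,.165),loc(f,381,218,.12))
hub=sh+fy*-.2525+fx*.002+Z*.12
for deg in range(40,75,5):
    print(deg,[pj(f,hub+.055*(fx*np.sin(b)+Z*np.cos(b))).round(0).tolist() for b in np.radians(deg)+np.arange(4)*np.pi/2])
```

```text
(np.float64(-37.6), np.float64(-250.7)) (np.float64(3.6), np.float64(-253.5))
40 [[465.0, 246.0], [424.0, 199.0], [317.0, 196.0], [318.0, 240.0]]
45 [[468.0, 243.0], [418.0, 197.0], [313.0, 197.0], [325.0, 243.0]]
50 [[471.0, 240.0], [412.0, 196.0], [309.0, 199.0], [332.0, 246.0]]
55 [[473.0, 237.0], [406.0, 195.0], [305.0, 200.0], [340.0, 248.0]]
60 [[474.0, 235.0], [399.0, 193.0], [302.0, 202.0], [349.0, 250.0]]
65 [[474.0, 231.0], [393.0, 193.0], [299.0, 204.0], [358.0, 252.0]]
70 [[474.0, 228.0], [386.0, 192.0], [297.0, 206.0], [367.0, 254.0]]
```

play_rows(
  slide=[
    [0.4,2,0],
    [0.3,2,0],
    [0,1,0],
    [0,0,0],
  ],
  yaw=[0,0,0,0],
  grip=[1,1,1,1],
)

```text
time: 23.95
tool_pos: [0.5719, -0.0843, 0.1634]
tool_rot: [-0.461, 0.489, -0.513, 0.535]
contact_force: [-0.3, -0.0, 0.3]
gripper_width: 0.002
```

play_rows(
  slide=[
    [-0.4,0,0.6],
    [0,0,0.8],
    [0,0,0.8],
    [0,0,0.8],
    [0,0,0.8],
  ],
  yaw=[0,0,0,0,0],
  grip=[1,1,1,1,1],
)

```text
time: 24.45
tool_pos: [0.6102, -0.0839, 0.1715]
tool_rot: [-0.46, 0.49, -0.513, 0.535]
contact_force: [-18.9, 6.9, 36.0]
gripper_width: -0.002
```

play_rows(
  slide=[
    [0,0,0.8],
    [0,0,0.8],
  ],
  yaw=[0,0],
  grip=[1,1],
)

```text
time: 24.65
tool_pos: [0.6322, -0.085, 0.1747]
tool_rot: [-0.465, 0.485, -0.508, 0.539]
contact_force: [-1.4, 5.5, 16.8]
gripper_width: 0.001
```

play_rows(
  slide=[
    [0,0,0.8],
    [0,0,0.8],
  ],
  yaw=[0,0],
  grip=[1,1],
)

```text
time: 24.85
tool_pos: [0.6447, -0.0869, 0.1688]
tool_rot: [-0.462, 0.488, -0.511, 0.537]
contact_force: [-3.7, 1.8, 3.1]
gripper_width: -0.003
```

```bash
python3 st.py wrist:w23,scene:s23
python3 - <<'E'
from lc import *
f=dict(np.load('s23.npz')); crop(f["image"],160,160,340,310,4,'pics/s23c.png')
E
```

```text
24.85 [ 0.6447 -0.0869  0.1688] ang -174.43 F [-3.7  1.8  3.1] tq [ 0.32  0.5  -0.03] w -0.003
TCP in shoulder frame mm [  13.4 -252.8   43.8]
```

View pics/w23.png

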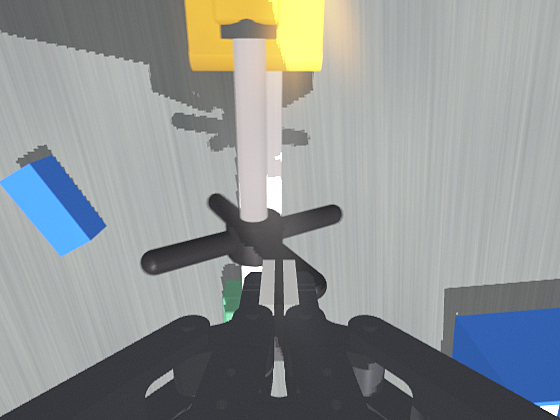

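View pics/s23c.png

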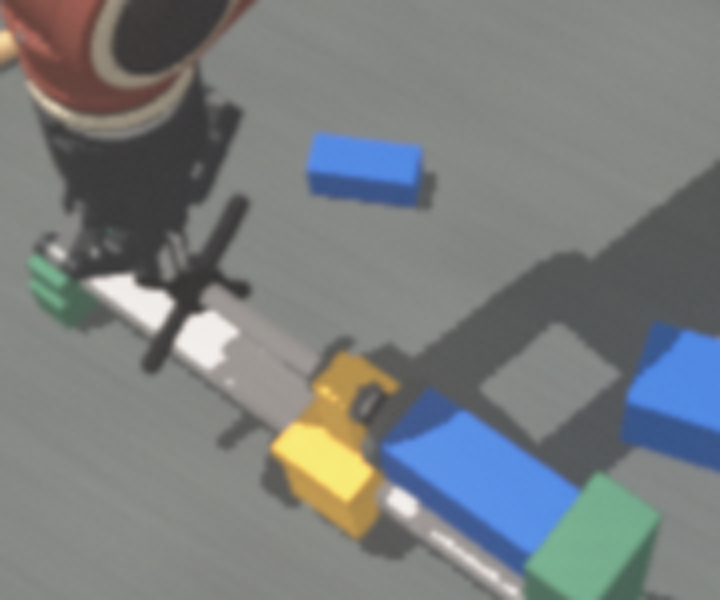

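play_rows(
  slide=[
    [0,0,0.6],
    [0,0,0.4],
    [0,0,0],
  ],
  yaw=[0,0,0],
  grip=[1,1,1],
)

```text
time: 25.25
tool_pos: [0.6513, -0.0877, 0.1633]
tool_rot: [-0.46, 0.489, -0.513, 0.534]
contact_force: [-3.5, 2.5, 1.7]
gripper_width: -0.0
```

play_rows(
  slide=[
    [0,-2.5,-0.4],
    [0,-2.5,-0.4],
    [0,0,-3.5],
    [0,0,-3.6],
    [0,0,0],
  ],
  yaw=[0,0,0,0,0],
  grip=[1,1,1,1,1],
)

```text
time: 25.75
tool_pos: [0.5703, -0.0775, 0.2128]
tool_rot: [-0.46, 0.489, -0.513, 0.535]
contact_force: [0.0, -0.5, -1.0]
gripper_width: -0.003
```

```bash
python3 st.py wrist:w24,scene:s24 -62 -252 43
python3 - <<'E'
from lc import *
f=dict(np.load('s24.npz')); crop(f["image"],160,160,340,310,4,'pics/s24c.png')
Z=np.array([0,0,1.])
f=dict(np.load('w24.npz'))
hub=sh+fy*-.2525+fx*.002+Z*.12
for deg in range(20,75,5):
    print(deg,[pj(f,hub+.055*(fx*np.sin(b)+Z*np.cos(b))).round(0).tolist() for b in np.radians(deg)+np.arange(4)*np.pi/2])
E
```

```text
25.75 [ 0.5703 -0.0775  0.2128] ang -174.39 F [ 0.  -0.5 -1. ] tq [ 0.05 -0.05 -0.02] w -0.003
TCP in shoulder frame mm [ -61.5 -250.7   87.8]
slide to target (array([-0.1 ,  4.49, -0.03]), -0.01)
20 [[440.0, 249.0], [446.0, 202.0], [336.0, 188.0], [298.0, 223.0]]
25 [[447.0, 247.0], [441.0, 200.0], [331.0, 188.0], [301.0, 226.0]]
30 [[454.0, 245.0], [436.0, 198.0], [326.0, 189.0], [305.0, 229.0]]
35 [[459.0, 243.0], [430.0, 196.0], [321.0, 190.0], [311.0, 232.0]]
40 [[464.0, 241.0], [424.0, 195.0], [316.0, 192.0], [316.0, 235.0]]
45 [[468.0, 238.0], [418.0, 193.0], [312.0, 193.0], [323.0, 238.0]]
50 [[471.0, 235.0], [411.0, 192.0], [307.0, 194.0], [330.0, 240.0]]
55 [[473.0, 232.0], [405.0, 190.0], [304.0, 196.0], [338.0, 243.0]]
60 [[474.0, 229.0], [398.0, 189.0], [300.0, 198.0], [347.0, 245.0]]
65 [[474.0, 226.0], [392.0, 189.0], [298.0, 200.0], [356.0, 247.0]]
70 [[473.0, 224.0], [385.0, 188.0], [295.0, 202.0], [365.0, 249.0]]
```

View pics/w24.png

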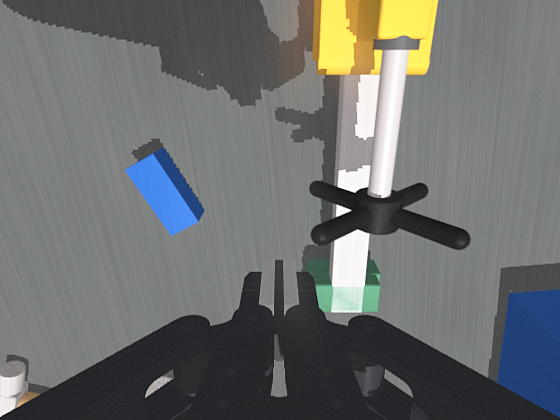

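View pics/s24c.png

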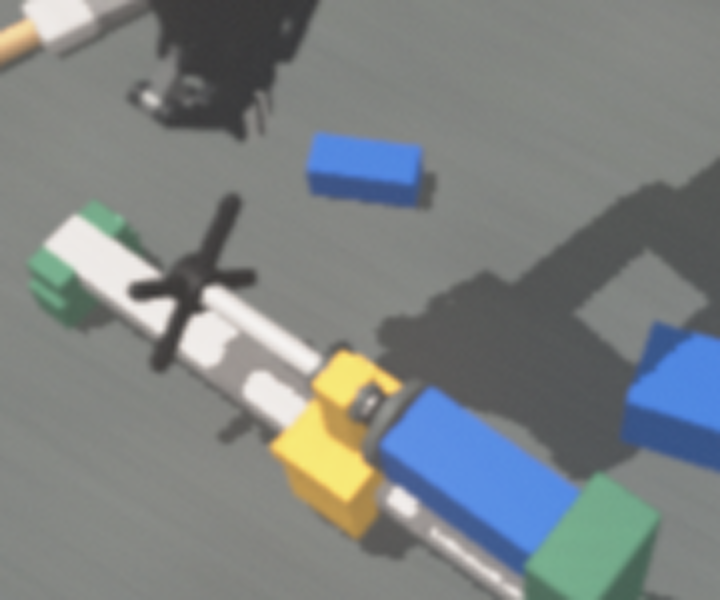

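Run:
```python
from lc import *
ims=[]
for t in ('w20','w22','w24'):
    f=dict(np.load(t+'.npz'));
    u0=250 if t=='w20' else 300
    ims.append(cv2.resize(f["image"][0:270,u0:u0+130,::-1],None,fx=2.2,fy=2.2,interpolation=cv2.INTER_CUBIC)[:594,:266] if 0 else cv2.resize(f["image"][0:270,u0:u0+120,::-1],None,fx=2.2,fy=2.2,interpolation=cv2.INTER_CUBIC))
cv2.imwrite('pics/cmp2.png',np.hstack(ims)); print(ims[0].shape)
```

```text
(594, 264, 3)
```

View pics/cmp2.png

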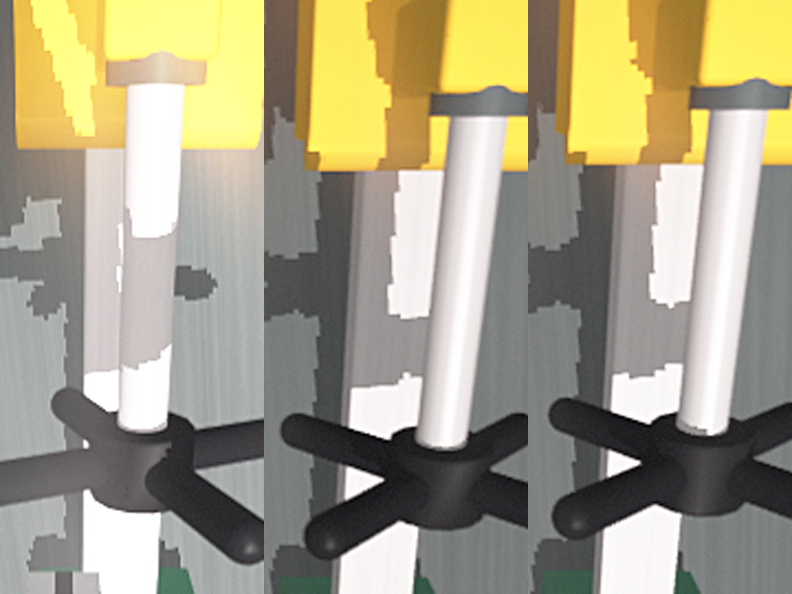

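Run:
```python
from lc import *
for t,u0,a,b,rail,upr in [('w20',250,(155,84),(145,430),(60,148),None),('w22',300,(480,116),(440,446),(440,167),None),('w24',300,(740,110),(705,432),(700,162),None)]:
    f=dict(np.load(t+'.npz')); k={'w20':0,'w22':264,'w24':528}[t]
    A=loc(f,u0+(a[0]-k)/2.2,a[1]/2.2,.129); B=loc(f,u0+(b[0]-k)/2.2,b[1]/2.2,.125); R=loc(f,u0+(rail[0]-k)/2.2,rail[1]/2.2,.072)
    print(t,"ring",A,"hubfront",B,"dist",round(A[1]-B[1],1),"rail",R,"ring-rail",round(A[1]-R[1],1))
```

```text
w20 ring (np.float64(0.9), np.float64(-155.1)) hubfront (np.float64(1.8), np.float64(-241.8)) dist 86.7 rail (np.float64(-21.8), np.float64(-168.6)) ring-rail 13.5
w22 ring (np.float64(0.9), np.float64(-156.0)) hubfront (np.float64(0.5), np.float64(-241.3)) dist 85.3 rail (np.float64(7.0), np.float64(-168.2)) ring-rail 12.2
w24 ring (np.float64(0.8), np.float64(-158.1)) hubfront (np.float64(1.4), np.float64(-240.4)) dist 82.3 rail (np.float64(6.6), np.float64(-170.2)) ring-rail 12.1
```

Run:
```python
from lc import *
h=[]
for t in ('w20','w22','w24'):
    f=dict(np.load(t+'.npz')); g=cv2.resize(f["image"][130:320,60:390,::-1],None,fx=2.4,fy=2.4,interpolation=cv2.INTER_CUBIC); 
    im=f["image"].astype(int); b=((im[:,:,2]-im[:,:,0])>90).astype(np.uint8); b[:, 230:]=0; b[:100]=0;b[270:]=0
    c=max(cv2.findContours(b,cv2.RETR_EXTERNAL,cv2.CHAIN_APPROX_NONE)[0],key=cv2.contourArea); r=c[:,0]
    # leftmost pt, bottommost pt, rightmost pt
    L=r[r[:,0].argmin()];B=r[r[:,1].argmax()]; print(t,"left",loc(f,*L,.03),"bottom",loc(f,*B,.03))
    top,w=f["image"],0
f=dict(np.load('w24.npz'))
```

```text
w20 left (np.float64(-193.8), np.float64(-247.7)) bottom (np.float64(-160.7), np.float64(-309.5))
w22 left (np.float64(-193.7), np.float64(-248.0)) bottom (np.float64(-160.9), np.float64(-309.9))
w24 left (np.float64(-193.7), np.float64(-247.8)) bottom (np.float64(-160.3), np.float64(-310.1))
```

Run:
```python
from lc import *
for t,cu,cr in [('w20',(300,340),(263,268)),('w22',(388,393),(330,335)),('w24',(385,390),(328,333))]:
    f=dict(np.load(t+'.npz')); im=f["image"].astype(int)
    def last(c):
        col=im[:,c-1:c+2].mean(1); y=(col[:,0]-col[:,2])>50; e=np.flatnonzero(np.diff(y.astype(int))); return e.tolist()
    print(t,[(c,last(c)) for c in cu+cr])
```

```text
w20 [(300, [67]), (340, [67]), (263, [67]), (268, [67])]
w22 [(388, [42]), (393, [41]), (330, [77]), (335, [77])]
w24 [(385, [39]), (390, [38]), (328, [74]), (333, [74])]
```

```bash
python3 - <<'E'
from lc import *
for t,c,a,c2,b in [('w19',275,171.5,275,173.5),('w20',320,25,265,67.5),('w22',390,42,333,77.5),('w24',387,39,330,74.5)]:
    f=dict(np.load(t+'.npz')); u=loc(f,c,a,.137);r=loc(f,c2,b,.072); print(t,u,r,"d",round(u[1]-r[1],1))
E
python3 - <<'E'
import sys; sys.path.insert(0,'.')
from lc import *
import os; os.chdir('.')
h=[cv2.resize(np.load(t+'.npz')["image"][240:320,215:325,::-1],None,fx=3.6,fy=3.6,interpolation=cv2.INTER_CUBIC) for t in ('s20','s24')]
cv2.imwrite('pics/cmp3.png',np.hstack(h))
E
```

```text
w19 (np.float64(2.0), np.float64(-149.7)) (np.float64(1.9), np.float64(-168.4)) d 18.7
w20 (np.float64(-0.3), np.float64(-149.8)) (np.float64(-30.1), np.float64(-168.8)) d 19.0
w22 (np.float64(-6.1), np.float64(-151.3)) (np.float64(-25.1), np.float64(-169.2)) d 17.9
w24 (np.float64(-6.7), np.float64(-153.4)) (np.float64(-26.1), np.float64(-170.7)) d 17.3
```

View pics/cmp3.png

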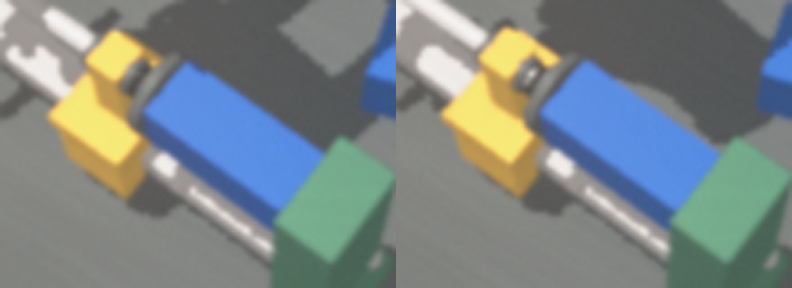

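The screw between ring and hub has shortened by 3.0 mm since the last stroke, so the handle has turned forward by 1.57 rad and is now at about 2.3 rad. The 36 N spike came from the spoke wedging under the knuckle, so the next stroke uses less overlap.

play_rows(
  slide=[
    [0,2,-0.5],
    [0,2,0],
    [0,1.1,0],
    [0,0,0],
  ],
  yaw=[0,0,0,0],
  grip=[1,1,1,1],
)

```text
time: 26.25
tool_pos: [0.5679, -0.08, 0.1616]
tool_rot: [-0.46, 0.489, -0.513, 0.534]
contact_force: [-0.4, -0.3, 1.3]
gripper_width: -0.0
```

play_rows(
  slide=[
    [0,0,0.6],
    [0,-0.1,0.6],
    [0,-0.3,0.6],
  ],
  yaw=[0,0,0],
  grip=[1,1,1],
)

```text
time: 26.55
tool_pos: [0.5857, -0.082, 0.1682]
tool_rot: [-0.46, 0.49, -0.513, 0.534]
contact_force: [-9.3, -1.6, 3.2]
gripper_width: -0.005
```

play_rows(
  slide=[
    [0,-0.3,0.5],
    [0,-0.3,0.5],
  ],
  yaw=[0,0],
  grip=[1,1],
)

```text
time: 26.75
tool_pos: [0.5952, -0.0833, 0.1752]
tool_rot: [-0.459, 0.491, -0.513, 0.535]
contact_force: [-10.7, -2.7, 6.6]
gripper_width: -0.002
```

```bash
python3 st.py wrist:w25
```

```text
26.75 [ 0.5952 -0.0833  0.1752] ang -174.4 F [-10.7  -2.7   6.6] tq [-0.5   1.75 -0.09] w -0.002
TCP in shoulder frame mm [ -36.2 -254.1   50.2]
```

View pics/w25.png

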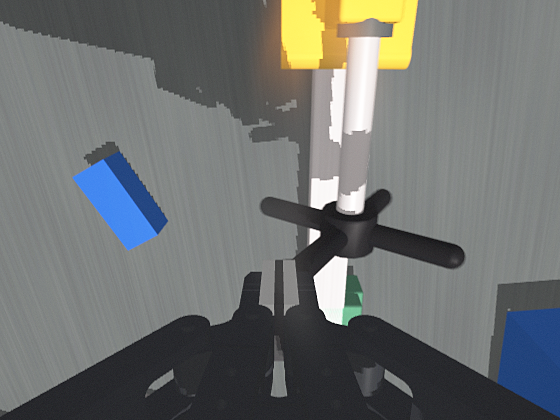

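play_rows(
  slide=[
    [0,0,0.6],
    [0,0,0.6],
  ],
  yaw=[0,0],
  grip=[1,1],
)

```text
time: 27.0
tool_pos: [0.6086, -0.0856, 0.1795]
tool_rot: [-0.459, 0.49, -0.511, 0.536]
contact_force: [-13.5, -3.0, 24.1]
gripper_width: -0.005
```

play_rows(
  slide=[
    [0,0,0.6],
    [0,0,0.6],
  ],
  yaw=[0,0],
  grip=[1,1],
)

```text
time: 27.2
tool_pos: [0.624, -0.0868, 0.1828]
tool_rot: [-0.462, 0.487, -0.508, 0.539]
contact_force: [-5.7, -2.4, 21.5]
gripper_width: -0.002
```

```bash
python3 st.py wrist:w26
```

```text
27.2 [ 0.624  -0.0868  0.1828] ang -174.35 F [-5.7 -2.4 21.5] tq [-0.51  0.97 -0.02] w -0.002
TCP in shoulder frame mm [  -7.1 -254.7   57.8]
```

View pics/w26.png

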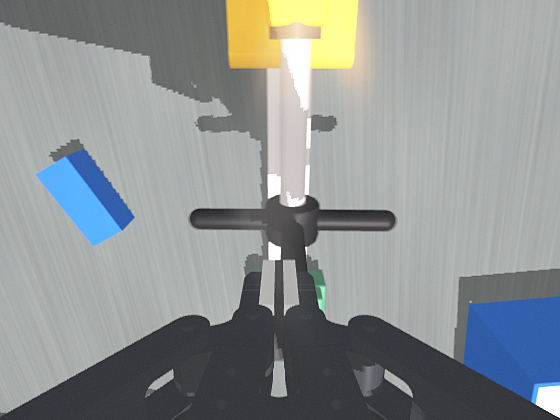

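Run:
```python
from lc import *
f=dict(np.load('w26.npz')); crop(f["image"],220,0,370,260,3,'pics/w26c.png')
im=f["image"].astype(int)
for c in (275,280,300,310,240,250,345):
    col=im[:,c-1:c+2].mean(1); y=(col[:,0]-col[:,2])>50; print(c,np.flatnonzero(np.diff(y.astype(int))).tolist(), end=' ')
```

```text
275 [68] 280 [67] 300 [28] 310 [36, 37, 39, 45, 48, 49, 68] 240 [68] 250 [68] 345 [68]
```

View pics/w26c.png

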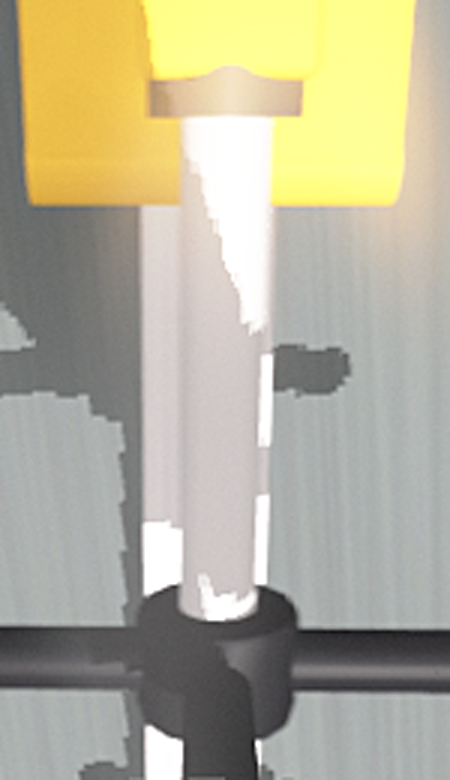

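Run:
```python
from lc import *
f=dict(np.load('w26.npz'))
A=loc(f,297,38.5,.129);B=loc(f,293,205.5,.125);u=loc(f,290,26,.137);r=loc(f,290,68,.072);print(A,B,A[1]-B[1],u,r,u[1]-r[1])
b=loc(f,37,176,.03);print(b)
```

```text
(np.float64(2.4), np.float64(-159.0)) (np.float64(1.9), np.float64(-239.7)) 80.69999999999999 (np.float64(-1.1), np.float64(-154.8)) (np.float64(1.6), np.float64(-171.2)) 16.399999999999977
(np.float64(-192.8), np.float64(-249.7))
```

play_rows(
  slide=[
    [0,-1,0],
    [0,0,-1.0],
    [-0.1,0,-1.0],
    [0,1.5,0],
    [0,1.3,0],
    [0,0,0],
  ],
  yaw=[0,0,0,0,0,0],
  grip=[1,1,1,1,1,1],
)

```text
time: 27.85
tool_pos: [0.5976, -0.082, 0.1509]
tool_rot: [-0.46, 0.49, -0.514, 0.533]
contact_force: [-0.7, -0.5, -0.1]
gripper_width: -0.001
```

```bash
python3 st.py wrist:w27
```

```text
27.85 [ 0.5976 -0.082   0.1509] ang -174.41 F [-0.7 -0.5 -0.1] tq [ 0.06 -0.01 -0.  ] w -0.001
TCP in shoulder frame mm [ -33.9 -252.5   25.9]
```

View pics/w27.png

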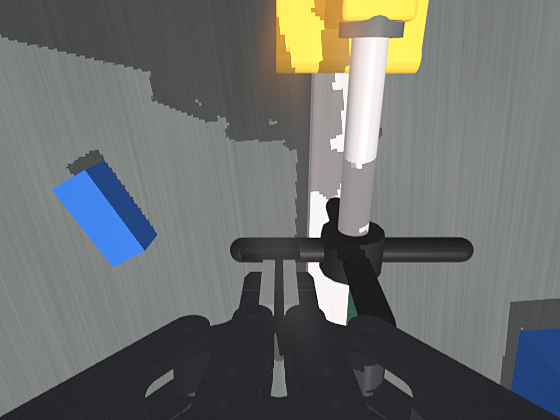

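play_rows(
  slide=[
    [0,-0.7,0.7],
    [0,0,0.8],
    [0,0,0.7],
  ],
  yaw=[0,0,0],
  grip=[1,1,1],
)

```text
time: 28.2
tool_pos: [0.6228, -0.0844, 0.1638]
tool_rot: [-0.461, 0.489, -0.512, 0.535]
contact_force: [-6.2, 0.6, 4.2]
gripper_width: 0.005
```

play_rows(
  slide=[
    [0,0,0.6],
    [0,0,0.6],
  ],
  yaw=[0,0],
  grip=[1,1],
)

```text
time: 28.4
tool_pos: [0.6338, -0.085, 0.1622]
tool_rot: [-0.46, 0.489, -0.513, 0.534]
contact_force: [-6.0, 1.8, -0.2]
gripper_width: 0.003
```

play_rows(
  slide=[
    [0,0,0.6],
    [0,0,0.6],
  ],
  yaw=[0,0],
  grip=[1,1],
)

```text
time: 28.6
tool_pos: [0.6447, -0.0862, 0.1609]
tool_rot: [-0.46, 0.49, -0.514, 0.533]
contact_force: [-6.9, 0.4, -0.4]
gripper_width: 0.001
```

```bash
python3 st.py wrist:w28
```

```text
28.6 [ 0.6447 -0.0862  0.1609] ang -174.42 F [-6.9  0.4 -0.4] tq [ 0.27  1.18 -0.07] w 0.001
TCP in shoulder frame mm [  13.4 -252.1   35.9]
```

View pics/w28.png

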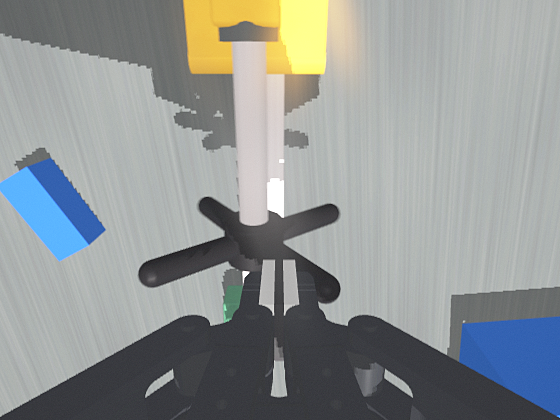

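play_rows(
  slide=[
    [0,0,0.5],
    [0,0,0.5],
  ],
  yaw=[0,0],
  grip=[1,1],
)

```text
time: 28.85
tool_pos: [0.6547, -0.0873, 0.1613]
tool_rot: [-0.46, 0.49, -0.514, 0.534]
contact_force: [-7.1, 1.0, 1.2]
gripper_width: -0.001
```

play_rows(
  slide=[
    [0,0,0.4],
    [0,0,0],
  ],
  yaw=[0,0],
  grip=[1,1],
)

```text
time: 29.05
tool_pos: [0.6597, -0.0879, 0.162]
tool_rot: [-0.46, 0.489, -0.513, 0.534]
contact_force: [-5.2, 1.0, 0.8]
gripper_width: -0.005
```

play_rows(
  slide=[
    [0,-2.5,-0.4],
    [0,-2.5,-0.4],
    [0,0,-3.5],
    [0,0,-4],
    [0,0,0],
  ],
  yaw=[0,0,0,0,0],
  grip=[1,1,1,1,1],
)

```text
time: 29.55
tool_pos: [0.5745, -0.0766, 0.2112]
tool_rot: [-0.461, 0.489, -0.513, 0.534]
contact_force: [-0.5, -0.3, -0.1]
gripper_width: -0.004
```

```bash
python3 st.py wrist:w29,scene:s29
```

```text
29.55 [ 0.5745 -0.0766  0.2112] ang -174.41 F [-0.5 -0.3 -0.1] tq [ 0.03 -0.01  0.01] w -0.004
TCP in shoulder frame mm [ -57.4 -249.4   86.2]
```

View pics/w29.png

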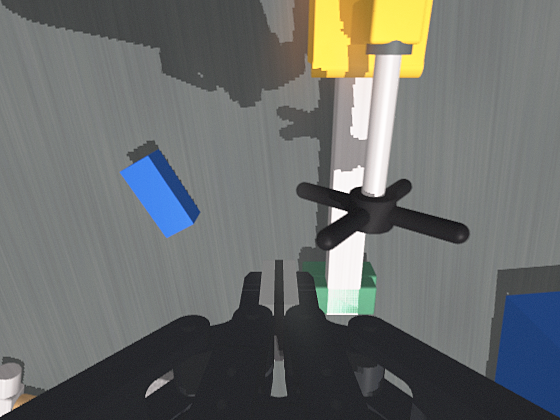

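```bash
cat > meas.py <<'E'
import sys
from lc import *
# tag uRing vRing uHub vHub cUp cRail
t=sys.argv[1]; f=dict(np.load(t+'.npz')); im=f["image"].astype(int)
ur,vr,uh,vh,cu,cr=map(float,sys.argv[2:8])
def last(c):
    c=int(c);col=im[:,c-1:c+2].mean(1); y=(col[:,0]-col[:,2])>50; return np.flatnonzero(np.diff(y.astype(int)))[-1]+.5
A=loc(f,ur,vr,.129);B=loc(f,uh,vh,.125);u=loc(f,cu,last(cu),.137);r=loc(f,cr,last(cr),.072)
d=u[1]-r[1]
print("ring-hub",round(A[1]-B[1],1),"hubfront",B[1],"rail",r[1],"d",round(d,1),"lean",round((21.8-d)/65,3))
Z=np.array([0,0,1.]); hub=sh+fy*(B[1]-11)/1000+fx*.002+Z*.117
for deg in range(0,90,10): print(deg,[pj(f,hub+.055*(fx*np.sin(b)+Z*np.cos(b))).round(0).tolist() for b in np.radians(deg)+np.arange(4)*np.pi/2])
E
python3 - <<'E'
from h import *
f=np.load('w29.npz'); crop(f["image"],290,0,470,260,3,'pics/w29c.png')
E
```

```text
(no output)
```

View pics/w29c.png

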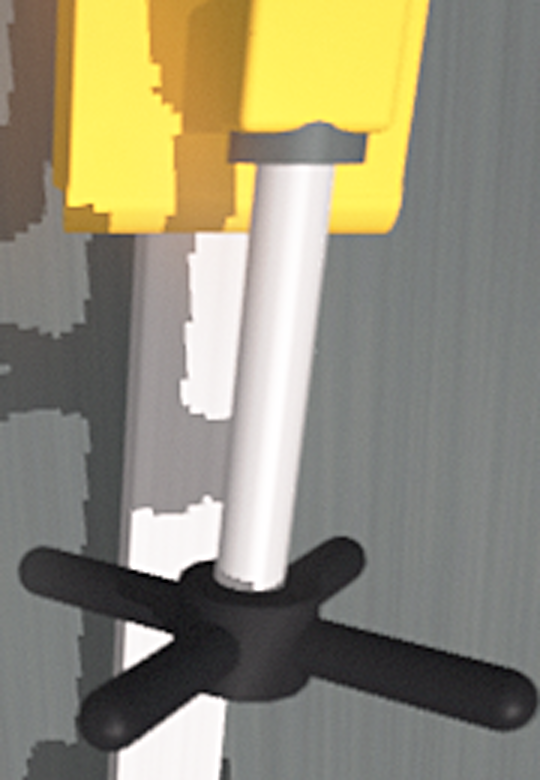

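```bash
python3 meas.py w29 388 54.3 373 195.5 385 330
python3 - <<'E'
from lc import *
h=[cv2.resize(np.load(t+'.npz')["image"][235:320,205:325,::-1],None,fx=6.5,fy=6.5,interpolation=cv2.INTER_CUBIC) for t in ('s29',)]
cv2.imwrite('pics/s29c.png',np.hstack(h))
E
```

```text
ring-hub 79.0 hubfront -237.9 rail -171.2 d 17.0 lean 0.074
0 [[396.0, 246.0], [457.0, 208.0], [355.0, 183.0], [285.0, 208.0]]
10 [[415.0, 246.0], [450.0, 203.0], [343.0, 184.0], [286.0, 213.0]]
20 [[432.0, 243.0], [440.0, 198.0], [331.0, 184.0], [291.0, 219.0]]
30 [[445.0, 240.0], [429.0, 194.0], [320.0, 186.0], [298.0, 225.0]]
40 [[456.0, 236.0], [418.0, 191.0], [310.0, 188.0], [309.0, 230.0]]
50 [[463.0, 230.0], [406.0, 188.0], [302.0, 191.0], [323.0, 235.0]]
60 [[466.0, 225.0], [393.0, 186.0], [295.0, 194.0], [339.0, 240.0]]
70 [[466.0, 219.0], [380.0, 185.0], [289.0, 198.0], [357.0, 243.0]]
80 [[463.0, 213.0], [367.0, 184.0], [286.0, 203.0], [377.0, 246.0]]
```

View pics/s29c.png

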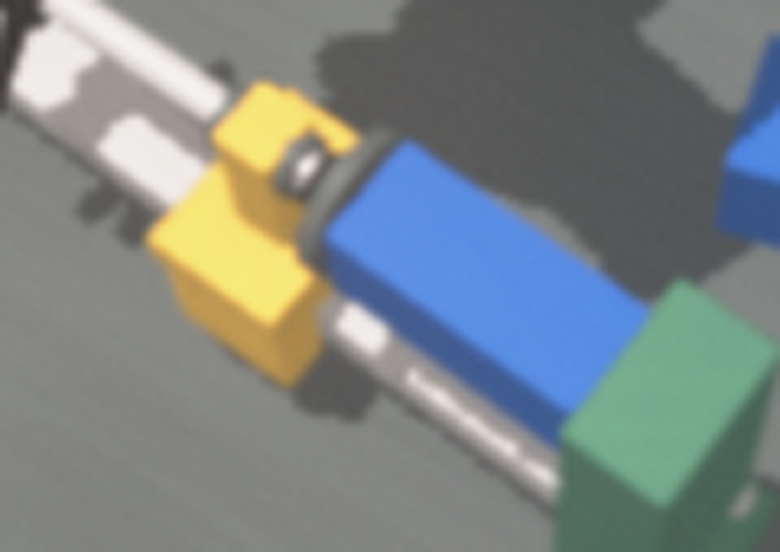

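play_rows(
  slide=[
    [0,2,-0.5],
    [0.1,2,0],
    [0.1,1.7,0],
    [0,0,0],
  ],
  yaw=[0,0,0,0],
  grip=[1,1,1,1],
)

```text
time: 30.05
tool_pos: [0.5715, -0.0818, 0.1529]
tool_rot: [-0.46, 0.49, -0.513, 0.534]
contact_force: [-0.2, 0.5, -0.1]
gripper_width: 0.002
```

play_rows(
  slide=[
    [0,0,0.7],
    [0,0,0.6],
    [0,0,0.5],
  ],
  yaw=[0,0,0],
  grip=[1,1,1],
)

```text
time: 30.35
tool_pos: [0.5886, -0.0844, 0.1586]
tool_rot: [-0.458, 0.491, -0.513, 0.534]
contact_force: [-16.7, 1.4, 14.1]
gripper_width: -0.002
```

```bash
python3 st.py wrist:w30
```

```text
30.35 [ 0.5886 -0.0844  0.1586] ang -174.41 F [-16.7   1.4  14.1] tq [ 0.2   2.5  -0.12] w -0.002
TCP in shoulder frame mm [ -42.7 -255.8   33.6]
```

View pics/w30.png

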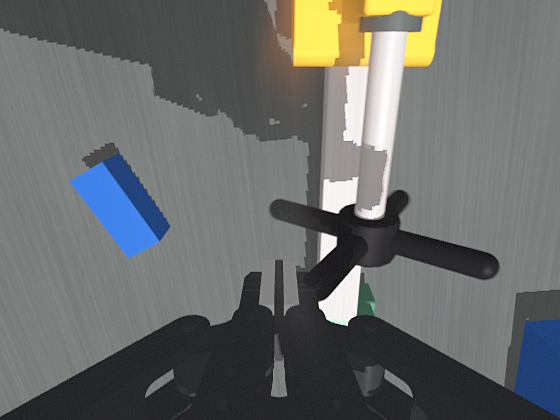

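A sideways push at this angle wedges upward. I'll push the right-hand spoke downward instead, which is cleanly tangential.

play_rows(
  slide=[
    [0,-1,-0.8],
    [0,-2.5,0],
    [0,-2,0],
    [-0.2,0,3],
    [-0.2,0,4],
    [0,0,2.8],
    [0,0,0],
  ],
  yaw=[0,0,0,0,0,0,0],
  grip=[1,1,1,1,1,1,1],
)

```text
time: 31.1
tool_pos: [0.6837, -0.0859, 0.2116]
tool_rot: [-0.462, 0.488, -0.511, 0.536]
contact_force: [-0.1, 0.3, 0.5]
gripper_width: 0.0
```

```bash
python3 st.py wrist:w31 47 -251 50
```

```text
31.1 [ 0.6837 -0.0859  0.2116] ang -174.41 F [-0.1  0.3  0.5] tq [0.04 0.01 0.01] w 0.0
TCP in shoulder frame mm [  52.2 -248.    86.6]
slide to target (array([ 0.11,  3.66, -0.52]), 0.01)
```

View pics/w31.png

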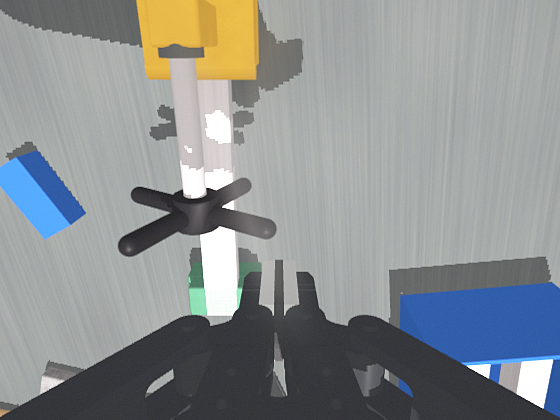

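play_rows(
  slide=[
    [0,1.5,-0.5],
    [0,2,0],
    [0,1,0],
  ],
  yaw=[0,0,0],
  grip=[1,1,1],
)

```text
time: 31.45
tool_pos: [0.6728, -0.087, 0.1629]
tool_rot: [-0.46, 0.489, -0.513, 0.534]
contact_force: [-0.9, 0.3, 0.0]
gripper_width: -0.002
```

play_rows(
  slide=[
    [0,0.6,0],
    [0,0.6,0],
    [0,0.6,0],
  ],
  yaw=[0,0,0],
  grip=[1,1,1],
)

```text
time: 31.75
tool_pos: [0.6772, -0.0876, 0.1505]
tool_rot: [-0.463, 0.487, -0.511, 0.537]
contact_force: [3.8, 4.4, 8.3]
gripper_width: 0.002
```

```bash
python3 st.py wrist:w32;  python3 meas.py w31 180 56 192 194 172 245
```

```text
31.75 [ 0.6772 -0.0876  0.1505] ang -174.4 F [3.8 4.4 8.3] tq [ 0.73 -0.71  0.02] w 0.002
TCP in shoulder frame mm [  45.8 -250.3   25.5]
ring-hub 77.4 hubfront -235.8 rail -171.3 d 18.4 lean 0.052
0 [[176.0, 244.0], [284.0, 206.0], [212.0, 182.0], [112.0, 206.0]]
10 [[196.0, 244.0], [283.0, 201.0], [200.0, 182.0], [107.0, 212.0]]
20 [[215.0, 242.0], [279.0, 197.0], [187.0, 183.0], [104.0, 217.0]]
30 [[233.0, 238.0], [273.0, 193.0], [175.0, 185.0], [105.0, 223.0]]
40 [[249.0, 234.0], [266.0, 190.0], [162.0, 187.0], [108.0, 229.0]]
50 [[262.0, 229.0], [257.0, 187.0], [150.0, 190.0], [116.0, 234.0]]
60 [[272.0, 223.0], [247.0, 185.0], [139.0, 193.0], [127.0, 238.0]]
70 [[279.0, 217.0], [236.0, 183.0], [128.0, 197.0], [141.0, 242.0]]
80 [[283.0, 212.0], [225.0, 182.0], [119.0, 201.0], [157.0, 244.0]]
```

View pics/w32.png

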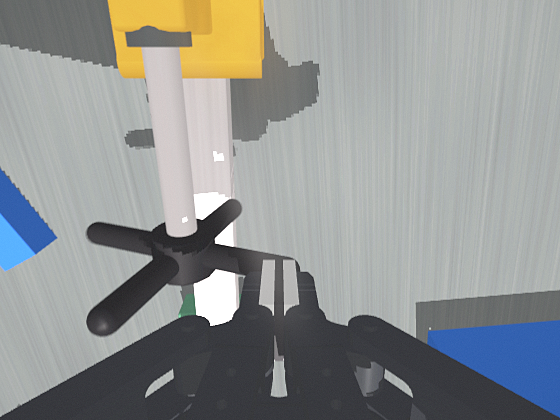

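play_rows(
  slide=[
    [0,0.5,0],
    [0,0.5,0],
  ],
  yaw=[0,0],
  grip=[1,1],
)

```text
time: 32.0
tool_pos: [0.6787, -0.0883, 0.1422]
tool_rot: [-0.464, 0.486, -0.509, 0.538]
contact_force: [4.4, 2.3, 6.9]
gripper_width: -0.001
```

play_rows(
  slide=[
    [0,0.5,0],
    [0,0.5,0],
  ],
  yaw=[0,0],
  grip=[1,1],
)

```text
time: 32.2
tool_pos: [0.6788, -0.0888, 0.1322]
tool_rot: [-0.464, 0.486, -0.509, 0.538]
contact_force: [5.1, 3.9, 7.9]
gripper_width: 0.003
```

play_rows(
  slide=[
    [0,0.5,0],
    [0,0.5,0],
  ],
  yaw=[0,0],
  grip=[1,1],
)

```text
time: 32.4
tool_pos: [0.6795, -0.0899, 0.1238]
tool_rot: [-0.464, 0.486, -0.508, 0.539]
contact_force: [6.4, -0.0, 17.5]
gripper_width: -0.002
```

```bash
python3 st.py wrist:w33
```

```text
32.4 [ 0.6795 -0.0899  0.1238] ang -174.41 F [ 6.4 -0.  17.5] tq [-0.17 -0.56  0.1 ] w -0.002
TCP in shoulder frame mm [  48.4 -252.3   -1.2]
```

View pics/w33.png

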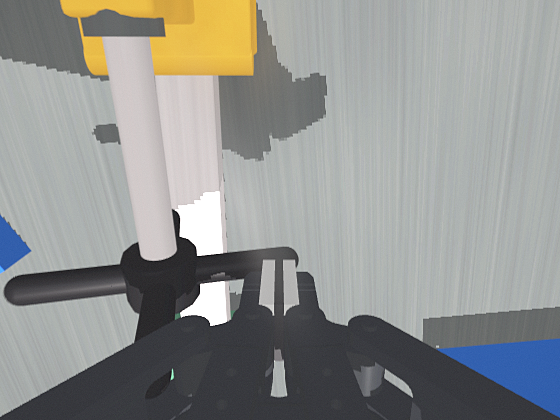

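play_rows(
  slide=[
    [0,0.3,0],
    [0,0.2,0],
    [0,0,0],
  ],
  yaw=[0,0,0],
  grip=[1,1,1],
)

```text
time: 32.75
tool_pos: [0.6809, -0.0908, 0.1217]
tool_rot: [-0.465, 0.485, -0.507, 0.54]
contact_force: [4.7, 2.3, 18.1]
gripper_width: -0.001
```

```bash
python3 st.py wrist:w34,scene:s34
```

```text
32.75 [ 0.6809 -0.0908  0.1217] ang -174.37 F [ 4.7  2.3 18.1] tq [ 0.16 -0.26 -0.06] w -0.001
TCP in shoulder frame mm [  49.9 -253.1   -3.3]
```

View pics/w34.png

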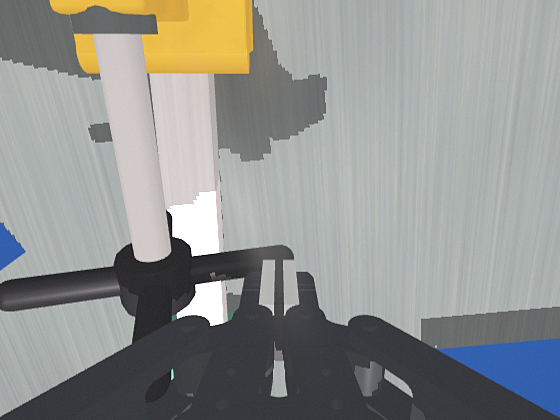

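The force jumped, but the top spoke may be touching the hand's linkage, so this may not be a true stall. I'll check with a clean sideways push on the top spoke.

play_rows(
  slide=[
    [0,-1,0.5],
    [0,-3,0],
    [0,-4,0],
    [0,-1,0],
    [0,0,-2],
    [0,0,-4],
    [0.2,0,-2.5],
    [0,0,0],
  ],
  yaw=[0,0,0,0,0,0,0,0],
  grip=[1,1,1,1,1,1,1,1],
)

```text
time: 33.65
tool_pos: [0.5928, -0.0793, 0.2016]
tool_rot: [-0.46, 0.489, -0.513, 0.535]
contact_force: [-0.8, -0.5, 0.2]
gripper_width: 0.005
```

```bash
python3 st.py wrist:w35,scene:s35 -25 -252 35
python3 - <<'E'
from h import *
f=np.load('w35.npz'); crop(f["image"],230,0,430,260,3,'pics/w35c.png')
E
```

```text
33.65 [ 0.5928 -0.0793  0.2016] ang -174.39 F [-0.8 -0.5  0.2] tq [ 0.   -0.03  0.04] w 0.005
TCP in shoulder frame mm [ -39.  -250.3   76.6]
slide to target (array([-0.04,  4.15,  1.42]), -0.0)
```

View pics/w35c.png

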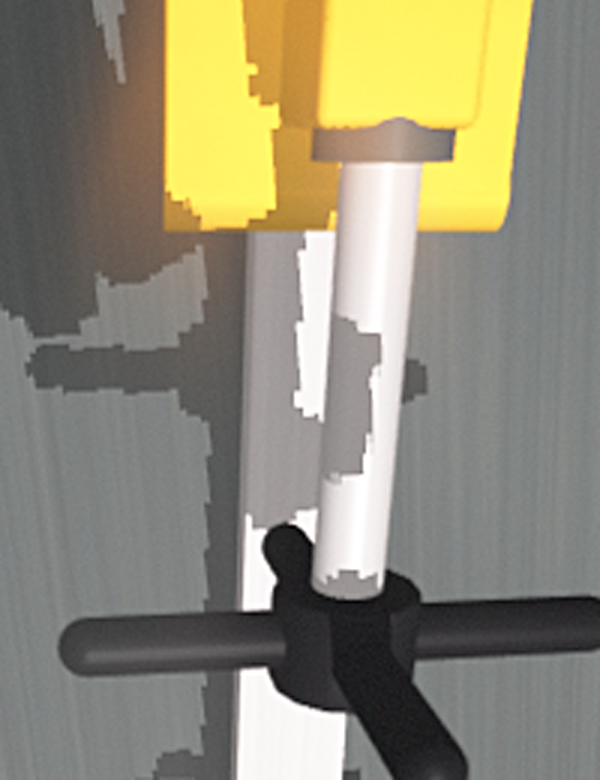

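```bash
python3 meas.py w35 357.7 53.5 346.7 198.3 365 290
```

```text
ring-hub 77.6 hubfront -237.3 rail -172.0 d 18.1 lean 0.057
0 [[364.0, 252.0], [435.0, 211.0], [333.0, 185.0], [255.0, 211.0]]
10 [[383.0, 252.0], [427.0, 206.0], [320.0, 185.0], [255.0, 217.0]]
20 [[401.0, 249.0], [418.0, 201.0], [308.0, 186.0], [259.0, 223.0]]
30 [[417.0, 246.0], [408.0, 197.0], [297.0, 188.0], [265.0, 229.0]]
40 [[428.0, 241.0], [397.0, 193.0], [286.0, 190.0], [275.0, 235.0]]
50 [[437.0, 235.0], [384.0, 190.0], [276.0, 193.0], [288.0, 241.0]]
60 [[441.0, 229.0], [372.0, 188.0], [268.0, 197.0], [305.0, 245.0]]
70 [[442.0, 223.0], [359.0, 186.0], [262.0, 201.0], [323.0, 249.0]]
80 [[440.0, 217.0], [346.0, 185.0], [257.0, 206.0], [343.0, 252.0]]
```

play_rows(
  slide=[
    [0,2,0.7],
    [0,2.1,0.5],
    [0,0,0],
  ],
  yaw=[0,0,0],
  grip=[1,1,1],
)

```text
time: 34.05
tool_pos: [0.6063, -0.0827, 0.1579]
tool_rot: [-0.46, 0.49, -0.514, 0.533]
contact_force: [-1.2, -0.3, -1.4]
gripper_width: 0.0
```

play_rows(
  slide=[
    [0,0,0.5],
    [0,0,0.5],
    [0,0,0.5],
  ],
  yaw=[0,0,0],
  grip=[1,1,1],
)

```text
time: 34.35
tool_pos: [0.6219, -0.0844, 0.1626]
tool_rot: [-0.46, 0.489, -0.513, 0.535]
contact_force: [-7.0, -0.0, 2.1]
gripper_width: 0.002
```

```bash
python3 st.py wrist:w36
```

```text
34.35 [ 0.6219 -0.0844  0.1626] ang -174.41 F [-7.  -0.   2.1] tq [ 0.06  1.04 -0.05] w 0.002
TCP in shoulder frame mm [  -9.4 -252.5   37.6]
```

View pics/w36.png

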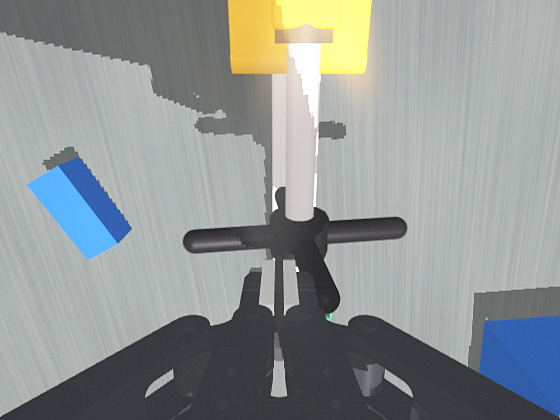

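play_rows(
  slide=[
    [0,0,0.4],
    [0,0,0.4],
  ],
  yaw=[0,0],
  grip=[1,1],
)

```text
time: 34.6
tool_pos: [0.6289, -0.0849, 0.162]
tool_rot: [-0.46, 0.49, -0.513, 0.534]
contact_force: [-7.5, 2.1, 0.2]
gripper_width: 0.0
```

play_rows(
  slide=[
    [0,0,0.5],
    [0,0,0.5],
  ],
  yaw=[0,0],
  grip=[1,1],
)

```text
time: 34.8
tool_pos: [0.6374, -0.0855, 0.1602]
tool_rot: [-0.459, 0.491, -0.515, 0.533]
contact_force: [-9.4, 1.8, -1.5]
gripper_width: 0.001
```

play_rows(
  slide=[
    [0,0,0.5],
    [0,0,0.5],
  ],
  yaw=[0,0],
  grip=[1,1],
)

```text
time: 35.0
tool_pos: [0.6471, -0.0865, 0.1601]
tool_rot: [-0.459, 0.491, -0.515, 0.532]
contact_force: [-10.1, 0.7, 0.2]
gripper_width: -0.001
```

```bash
python3 st.py wrist:w37
```

```text
35.0 [ 0.6471 -0.0865  0.1601] ang -174.43 F [-10.1   0.7   0.2] tq [ 0.23  1.69 -0.02] w -0.001
TCP in shoulder frame mm [  15.8 -252.1   35.1]
```

View pics/w37.png

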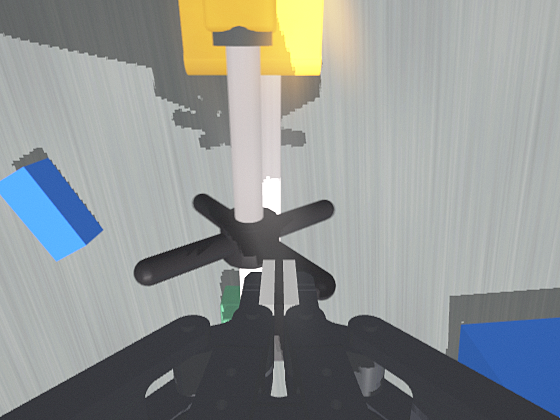

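play_rows(
  slide=[
    [0,0,0.5],
    [0,0,0.5],
  ],
  yaw=[0,0],
  grip=[1,1],
)

```text
time: 35.25
tool_pos: [0.6573, -0.0875, 0.1607]
tool_rot: [-0.459, 0.491, -0.515, 0.533]
contact_force: [-10.4, 1.5, 2.2]
gripper_width: 0.002
```

play_rows(
  slide=[
    [0,0.1,0.4],
    [0,0,0],
  ],
  yaw=[0,0],
  grip=[1,1],
)

```text
time: 35.45
tool_pos: [0.6624, -0.0882, 0.1604]
tool_rot: [-0.46, 0.49, -0.514, 0.534]
contact_force: [-8.2, 0.9, 1.9]
gripper_width: 0.001
```

```bash
python3 st.py wrist:w38
```

```text
35.45 [ 0.6624 -0.0882  0.1604] ang -174.42 F [-8.2  0.9  1.9] tq [ 0.19  1.19 -0.05] w 0.001
TCP in shoulder frame mm [  31.2 -252.3   35.4]
```

View pics/w38.png

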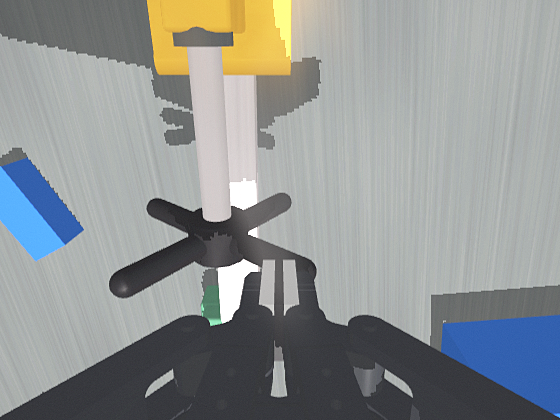

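play_rows(
  slide=[
    [0,-2,-0.4],
    [0,-2.8,0],
    [0,0,2],
    [0,0,0],
  ],
  yaw=[0,0,0,0],
  grip=[1,1,1,1],
)

```text
time: 35.9
tool_pos: [0.6827, -0.0881, 0.2114]
tool_rot: [-0.462, 0.487, -0.51, 0.537]
contact_force: [0.1, -0.1, 0.4]
gripper_width: 0.002
```

```bash
python3 st.py wrist:w39,scene:s39 47 -250 45
python3 - <<'E'
from h import *
f=np.load('w39.npz'); crop(f["image"],100,0,300,260,3,'pics/w39c.png')
f=np.load('s39.npz'); crop(f["image"],160,190,330,320,4,'pics/s39c.png')
E
```

```text
35.9 [ 0.6827 -0.0881  0.2114] ang -174.4 F [ 0.1 -0.1  0.4] tq [ 0.03 -0.03  0.01] w 0.002
TCP in shoulder frame mm [  51.4 -250.2   86.4]
slide to target (array([-0.24,  4.13, -0.46]), -0.0)
```

View pics/w39c.png

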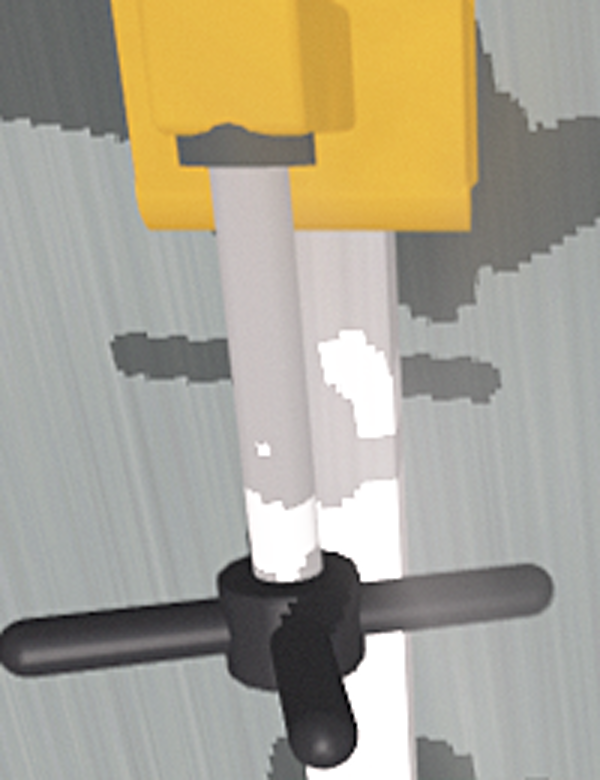

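View pics/s39c.png

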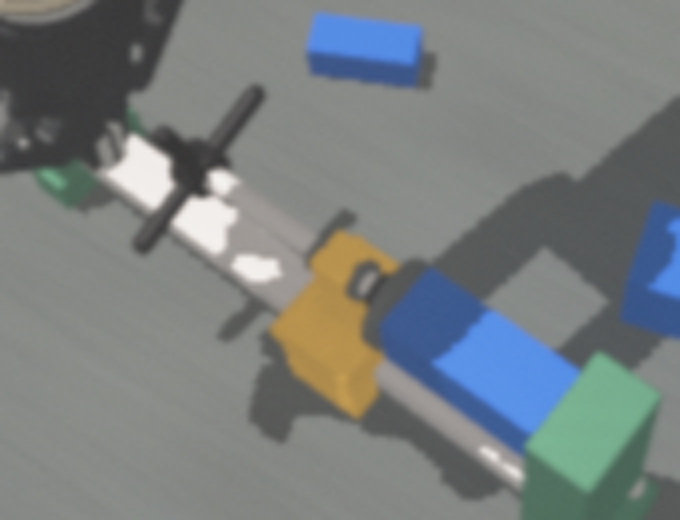

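```bash
python3 meas.py w39 182 55.2 195.7 193.5 180 240
python3 - <<'E'
from h import *
f=np.load('w38.npz'); crop(f["image"],100,0,340,330,2,'pics/w38c.png')
E
python3 meas.py w38 205 46.5 218 221 200 270; python3 meas.py w36 303 43 300 221 310 350;python3 meas.py w37 243 46 248 222 230 300|head -1
```

```text
ring-hub 77.4 hubfront -237.6 rail -171.6 d 17.4 lean 0.068
0 [[177.0, 244.0], [285.0, 206.0], [213.0, 182.0], [113.0, 206.0]]
10 [[197.0, 243.0], [284.0, 201.0], [200.0, 182.0], [107.0, 211.0]]
20 [[216.0, 241.0], [280.0, 196.0], [188.0, 183.0], [105.0, 217.0]]
30 [[234.0, 238.0], [274.0, 192.0], [175.0, 184.0], [105.0, 223.0]]
40 [[250.0, 233.0], [267.0, 189.0], [163.0, 186.0], [109.0, 228.0]]
50 [[263.0, 228.0], [258.0, 186.0], [151.0, 189.0], [117.0, 233.0]]
60 [[273.0, 222.0], [248.0, 184.0], [139.0, 193.0], [127.0, 238.0]]
70 [[280.0, 217.0], [237.0, 183.0], [129.0, 197.0], [142.0, 241.0]]
80 [[284.0, 211.0], [225.0, 182.0], [120.0, 201.0], [159.0, 243.0]]
ring-hub 76.0 hubfront -236.8 rail -172.3 d 17.4 lean 0.068
0 [[196.0, 297.0], [329.0, 235.0], [233.0, 200.0], [112.0, 235.0]]
10 [[223.0, 296.0], [325.0, 228.0], [218.0, 200.0], [105.0, 243.0]]
20 [[248.0, 293.0], [318.0, 221.0], [203.0, 201.0], [101.0, 252.0]]
30 [[272.0, 287.0], [310.0, 215.0], [188.0, 203.0], [101.0, 261.0]]
40 [[292.0, 279.0], [300.0, 211.0], [173.0, 206.0], [106.0, 270.0]]
50 [[308.0, 271.0], [288.0, 20
[... 272 characters left out ...]
rail -172.0 d 18.1 lean 0.057
0 [[307.0, 297.0], [407.0, 235.0], [295.0, 200.0], [192.0, 235.0]]
10 [[332.0, 295.0], [400.0, 228.0], [281.0, 200.0], [190.0, 243.0]]
20 [[356.0, 292.0], [390.0, 221.0], [266.0, 201.0], [190.0, 252.0]]
30 [[376.0, 286.0], [379.0, 215.0], [252.0, 203.0], [195.0, 261.0]]
40 [[392.0, 279.0], [367.0, 211.0], [239.0, 206.0], [204.0, 270.0]]
50 [[403.0, 270.0], [353.0, 207.0], [227.0, 210.0], [218.0, 278.0]]
60 [[410.0, 261.0], [339.0, 204.0], [215.0, 215.0], [235.0, 286.0]]
70 [[413.0, 252.0], [325.0, 201.0], [206.0, 221.0], [257.0, 291.0]]
80 [[412.0, 243.0], [310.0, 200.0], [198.0, 227.0], [281.0, 295.0]]
ring-hub 76.5 hubfront -237.0 rail -172.1 d 16.7 lean 0.078
```

play_rows(
  slide=[
    [0,0,-3.5],
    [0,0,-3.8],
    [0.1,2,0],
    [0.1,2,0],
    [0,0.9,0],
    [0,0,0],
  ],
  yaw=[0,0,0,0,0,0],
  grip=[1,1,1,1,1,1],
)

```text
time: 36.6
tool_pos: [0.6053, -0.0847, 0.1573]
tool_rot: [-0.46, 0.49, -0.513, 0.534]
contact_force: [1.3, -1.2, 0.4]
gripper_width: 0.003
```

play_rows(
  slide=[
    [0,0,0.6],
    [0,0,0.6],
    [0,0,0.6],
  ],
  yaw=[0,0,0],
  grip=[1,1,1],
)

```text
time: 36.9
tool_pos: [0.6245, -0.0867, 0.1604]
tool_rot: [-0.46, 0.49, -0.513, 0.534]
contact_force: [-7.1, 0.8, 2.1]
gripper_width: 0.004
```

play_rows(
  slide=[
    [0,0,0.5],
    [0,0,0.5],
  ],
  yaw=[0,0],
  grip=[1,1],
)

```text
time: 37.1
tool_pos: [0.6332, -0.0872, 0.159]
tool_rot: [-0.459, 0.49, -0.514, 0.533]
contact_force: [-9.4, 1.1, 0.2]
gripper_width: 0.0
```

```bash
python3 st.py wrist:w40
```

```text
37.1 [ 0.6332 -0.0872  0.159 ] ang -174.43 F [-9.4  1.1  0.2] tq [ 0.33  1.53 -0.03] w 0.0
TCP in shoulder frame mm [   2.  -254.2   34. ]
```

View pics/w40.png

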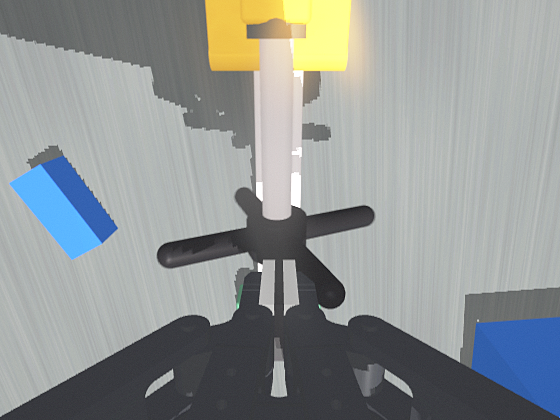

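play_rows(
  slide=[
    [0,0,0.5],
    [0,0,0.5],
    [0,0,0.5],
  ],
  yaw=[0,0,0],
  grip=[1,1,1],
)

```text
time: 37.45
tool_pos: [0.6469, -0.0885, 0.1579]
tool_rot: [-0.459, 0.491, -0.515, 0.532]
contact_force: [-11.2, 1.6, 0.9]
gripper_width: -0.002
```

```bash
python3 st.py wrist:w41
```

```text
37.45 [ 0.6469 -0.0885  0.1579] ang -174.44 F [-11.2   1.6   0.9] tq [0.32 1.9  0.  ] w -0.002
TCP in shoulder frame mm [  15.7 -254.2   32.9]
```

play_rows(
  slide=[
    [0,0,-1],
    [0,0,-1],
    [0,0,-1],
    [0,0,0],
  ],
  yaw=[0,0,0,0],
  grip=[1,1,1,1],
)

```text
time: 37.9
tool_pos: [0.6192, -0.0861, 0.1603]
tool_rot: [-0.461, 0.488, -0.512, 0.535]
contact_force: [-0.5, 0.7, 0.8]
gripper_width: -0.0
```

```bash
python3 st.py wrist:w42
python3 - <<'E'
from h import *
a=np.load('w41.npz')["image"][:330,120:420,::-1];b=np.load('w42.npz')["image"][:330,180:480,::-1]
cv2.imwrite('pics/cmp4.png',cv2.resize(np.hstack([a,b]),None,fx=1.33,fy=1.33,interpolation=cv2.INTER_CUBIC))
E
```

```text
37.9 [ 0.6192 -0.0861  0.1603] ang -174.4 F [-0.5  0.7  0.8] tq [ 0.03  0.01 -0.03] w -0.0
TCP in shoulder frame mm [ -12.  -254.5   35.3]
```

View pics/cmp4.png

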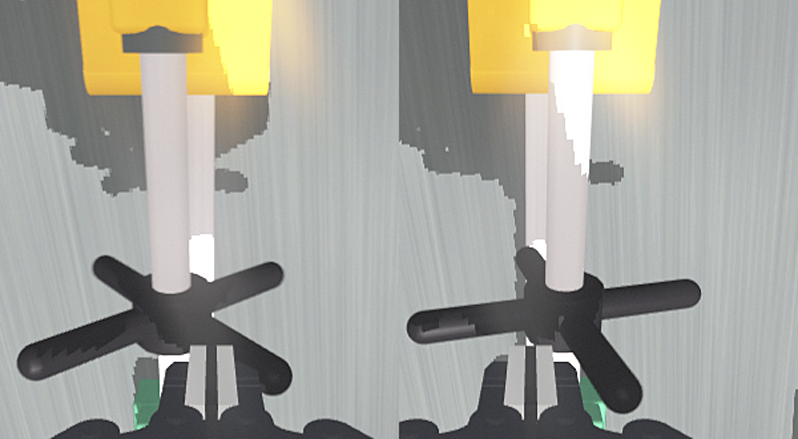

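The handle springs back elastically from about 35° to 15° past vertical after an 11 N push. It now rests at about 5.0 rad and winds up no further, so it is tight. I'll retreat and check everything.

play_rows(
  slide=[
    [0,0,-1.2],
    [0,-2.5,0],
    [0,-3,0],
    [-2.5,0,0.5],
    [-3.5,0,1],
    [-1.5,0,1],
    [0,0,0],
  ],
  yaw=[0,0,0,0,0,0,0],
  grip=[1,1,1,1,1,1,1],
)

```text
time: 38.65
tool_pos: [0.641, -0.0087, 0.2105]
tool_rot: [-0.462, 0.489, -0.511, 0.535]
contact_force: [-0.8, -0.1, 0.2]
gripper_width: -0.003
```

```bash
python3 st.py wrist:w43,scene:s43,top:t43
python3 - <<'E'
from lc import *
a=np.load('w19.npz')["image"][60:190,200:350,::-1];b=np.load('w43.npz')["image"]
print(b.shape); cv2.imwrite('pics/w43.png',b[:,:,::-1])
h=[cv2.resize(np.load(t+'.npz')["image"][200:325,175:325,::-1],None,fx=5,fy=5,interpolation=cv2.INTER_CUBIC) for t in ('s43',)]
cv2.imwrite('pics/s43c.png',h[0])
E
```

```text
38.65 [ 0.641  -0.0087  0.2105] ang -174.56 F [-0.8 -0.1  0.2] tq [0.07 0.04 0.01] w -0.003
TCP in shoulder frame mm [   2.1 -175.3   85.5]
(420, 560, 3)
```

View pics/w43.png

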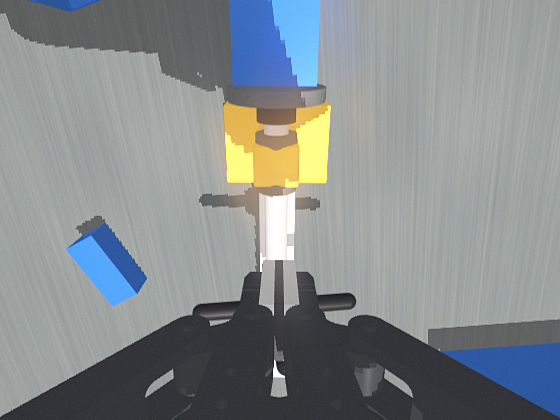

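View pics/s43c.png

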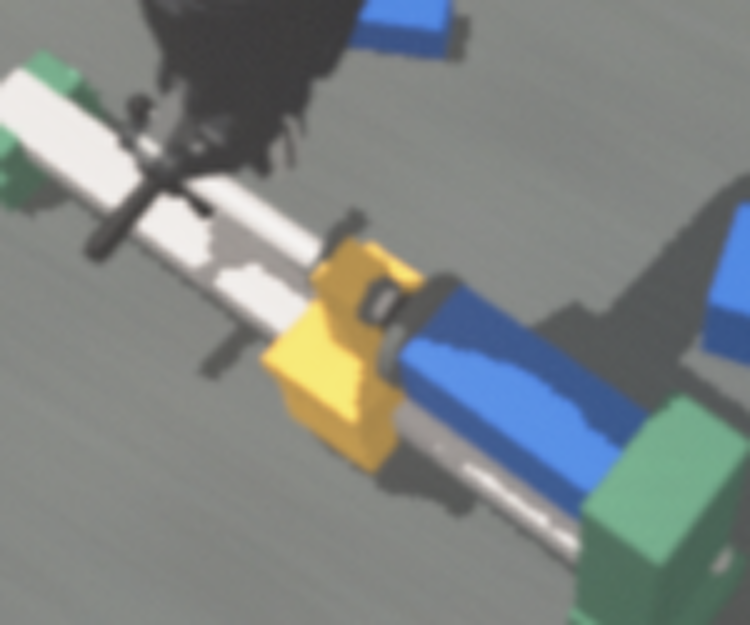

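Run:
```python
from lc import *
Z=np.array([0,0,1.])
for t,hubfront in (('w43',-237.5),('w42',-237.5),('w39',-237.6)):
    f=dict(np.load(t+'.npz')); hub=sh+fy*(hubfront-11)/1000+fx*.002+Z*.117; print(t)
    for deg in range(-10,30,5): print(deg,[pj(f,hub+.058*(fx*np.sin(b)+Z*np.cos(b))).round(0).tolist() for b in np.radians(deg)+np.arange(4)*np.pi/2])
crop(np.load('w42.npz')["image"],160,180,460,330,2.6,'pics/w42c.png')
crop(np.load('w43.npz')["image"],160,60,400,330,2.2,'pics/w43c.png')
```

```text
w43
-10 [[259.0, 367.0], [361.0, 315.0], [289.0, 266.0], [199.0, 297.0]]
-5 [[267.0, 368.0], [360.0, 311.0], [283.0, 266.0], [197.0, 301.0]]
0 [[277.0, 368.0], [359.0, 306.0], [277.0, 265.0], [195.0, 306.0]]
5 [[286.0, 368.0], [358.0, 302.0], [272.0, 265.0], [194.0, 310.0]]
10 [[294.0, 367.0], [355.0, 298.0], [266.0, 266.0], [193.0, 314.0]]
15 [[303.0, 365.0], [353.0, 294.0], [260.0, 266.0], [193.0, 319.0]]
20 [[311.0, 363.0], [349.0, 291.0], [254.0, 267.0], [194.0, 324.0]]
25 [[319.0, 361.0], [346.0, 287.0], [248.0, 268.0], [195.0, 328.0]]
w42
-10 [[287.0, 298.0], [425.0, 241.0], [315.0, 196.0], [196.0, 225.0]]
-5 [[301.0, 299.0], [423.0, 237.0], [307.0, 196.0], [192.0, 228.0]]
0 [[315.0, 299.0], [420.0, 233.0], [299.0, 196.0], [190.0, 232.0]]
5 [[329.0, 299.0], [416.0, 229.0], [291.0, 196.0], [188.0, 237.0]]
10 [[343.0, 298.0], [411.0, 225.0], [283.0, 196.0], [187.0, 241.0]]
15 [[356.0, 296.0], [406.0, 221.0], [276.0, 197.0], [187.0, 246.0]]
20 [[369.0, 294.0], [401.0, 218.0], [268.0, 198.0], [188.0, 250.0]]
25 [[380.0, 291.0], [395.0, 215.0], [261.0, 199.0], [189.0, 255.0]]
w39
-10 [[156.0, 246.0], [289.0, 211.0], [226.0, 181.0], [116.0, 201.0]]
-5 [[165.0, 246.0], [290.0, 209.0], [220.0, 181.0], [111.0, 203.0]]
0 [[176.0, 247.0], [290.0, 206.0], [214.0, 180.0], [108.0, 206.0]]
5 [[186.0, 246.0], [289.0, 203.0], [207.0, 181.0], [105.0, 209.0]]
10 [[197.0, 246.0], [288.0, 201.0], [201.0, 181.0], [102.0, 212.0]]
15 [[207.0, 245.0], [286.0, 198.0], [194.0, 181.0], [100.0, 215.0]]
20 [[217.0, 243.0], [284.0, 196.0], [187.0, 182.0], [99.0, 218.0]]
25 [[227.0, 242.0], [281.0, 194.0], [181.0, 182.0], [99.0, 221.0]]
```

View pics/w42c.png

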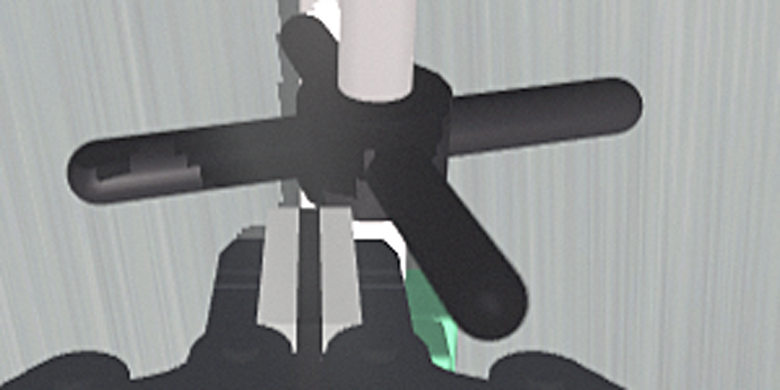

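View pics/w43c.png

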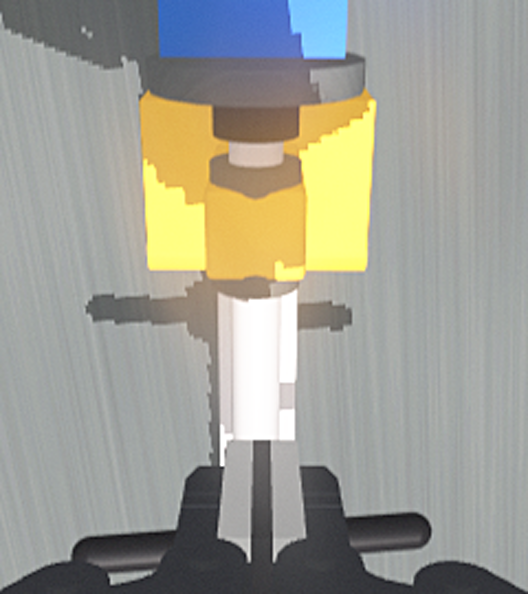

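The handle went from about 14° to 6° after the retreat. I'll move clear and watch whether it creeps.

play_rows(
  slide=[
    [-2,-1,-2],
    [-2,-1,-3],
    [0,0,-3],
    [0,0,-3],
    [0,0,0],
    [0,0,0],
  ],
  yaw=[0,0,0,0,0,0],
  grip=[1,1,1,1,1,1],
)

```text
time: 39.4
tool_pos: [0.5349, 0.0405, 0.2292]
tool_rot: [-0.461, 0.488, -0.512, 0.536]
contact_force: [1.1, 0.1, 0.0]
gripper_width: 0.0
```

```bash
python3 st.py wrist:w44,scene:s44,top:t44
```

```text
39.4 [0.5349 0.0405 0.2292] ang -174.34 F [1.1 0.1 0. ] tq [ 0.05 -0.03 -0.  ] w 0.0
TCP in shoulder frame mm [-108.3 -136.7  104.2]
```

play_rows(
  slide=[
    [0,0,0],
    [0,0,0],
    [0,0,0],
    [0,0,0],
    [0,0,0],
    [0,0,0],
    [0,0,0],
    [0,0,0],
    [0,0,0],
    [0,0,0],
  ],
  yaw=[0,0,0,0,0,0,0,0,0,0],
  grip=[1,1,1,1,1,1,1,1,1,1],
)

```text
time: 40.55
tool_pos: [0.5351, 0.0413, 0.229]
tool_rot: [-0.461, 0.489, -0.512, 0.535]
contact_force: [-0.4, -0.7, 0.1]
gripper_width: 0.001
```

```bash
python3 st.py wrist:w45,scene:s45,top:t45
python3 - <<'E'
from h import *
h=[cv2.resize(np.load(t+'.npz')["image"][180:320,175:325,::-1],None,fx=2.6,fy=2.6,interpolation=cv2.INTER_CUBIC) for t in ('s44','s45')]
cv2.imwrite('pics/cmp5.png',np.hstack(h))
E
```

```text
40.55 [0.5351 0.0413 0.229 ] ang -174.4 F [-0.4 -0.7  0.1] tq [ 0.07 -0.03 -0.06] w 0.001
TCP in shoulder frame mm [-108.1 -135.9  104. ]
```

View pics/w44.png

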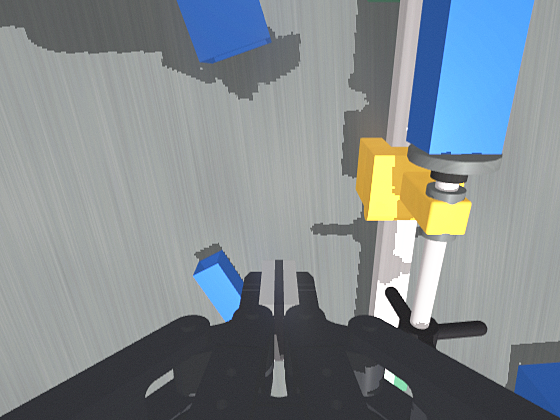

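View pics/w45.png

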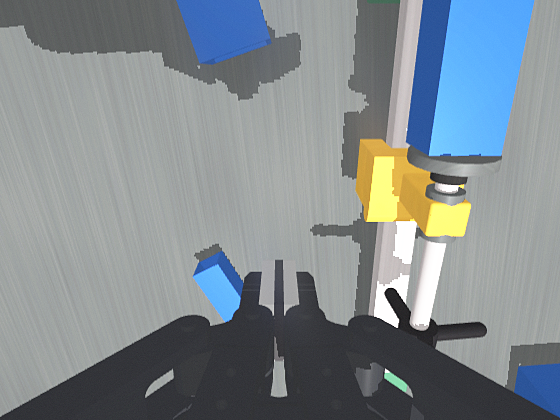

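View pics/cmp5.png

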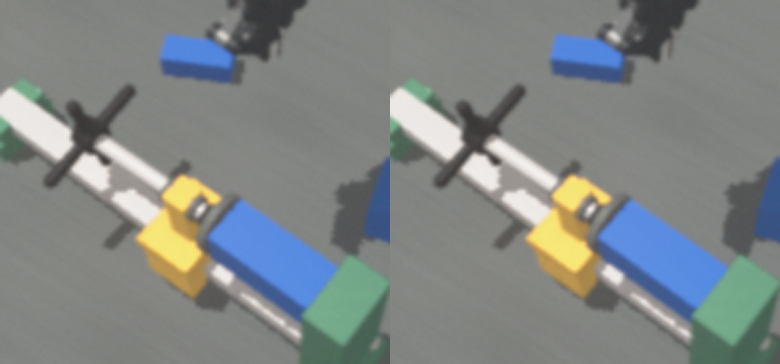

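Run:
```python
from lc import *
Z=np.array([0,0,1.])
a=np.load('w44.npz')["image"];b=np.load('w45.npz')["image"]
h=[cv2.resize(x[270:370,370:500,::-1],None,fx=3,fy=3,interpolation=cv2.INTER_CUBIC) for x in (a,b)]
cv2.imwrite('pics/cmp6.png',np.hstack(h))
for t in ('w44','w45'):
    f=dict(np.load(t+'.npz')); hub=sh+fy*(-.2485)+fx*.002+Z*.117; print(t)
    for deg in range(-10,20,5): print(deg,[pj(f,hub+.055*(fx*np.sin(b)+Z*np.cos(b))).round(1).tolist() for b in np.radians(deg)+np.array([1,2])*np.pi/2])
```

```text
w44
-10 [[492.7, 341.4], [407.2, 294.2]]
-5 [[490.2, 337.2], [401.9, 293.8]]
0 [[487.2, 333.1], [396.7, 293.7]]
5 [[483.8, 329.1], [391.6, 293.8]]
10 [[480.0, 325.3], [386.6, 294.2]]
15 [[475.8, 321.6], [381.9, 294.8]]
w45
-10 [[492.4, 342.7], [407.1, 295.3]]
-5 [[489.9, 338.5], [401.7, 294.9]]
0 [[486.9, 334.4], [396.5, 294.7]]
5 [[483.5, 330.4], [391.4, 294.8]]
10 [[479.7, 326.6], [386.4, 295.2]]
15 [[475.6, 322.9], [381.7, 295.9]]
```

View pics/cmp6.png

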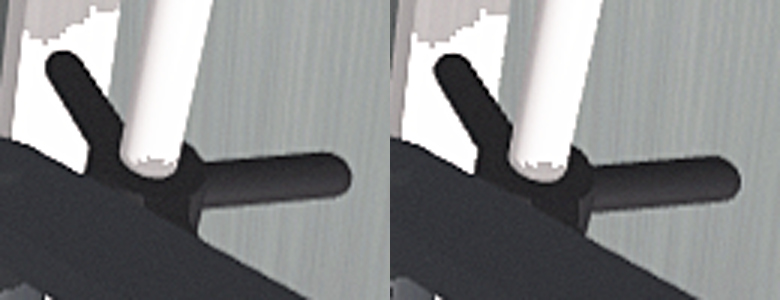

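The handle is now stable at about 275° (4.8 rad). I'll do a last look at the tube's seat and the bystanders.

Run:
```python
from lc import *
s=np.load('s45.npz')["image"]; t=np.load('t45.npz')["image"]
a=cv2.resize(s[235:325,235:335,::-1],(400,360),interpolation=cv2.INTER_CUBIC); b=cv2.resize(t[100:280,170:370,::-1],(400,360),interpolation=cv2.INTER_CUBIC)
cv2.imwrite('pics/fin.png',np.hstack([a,b]))
```

```text
(no output)
```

View pics/fin.png

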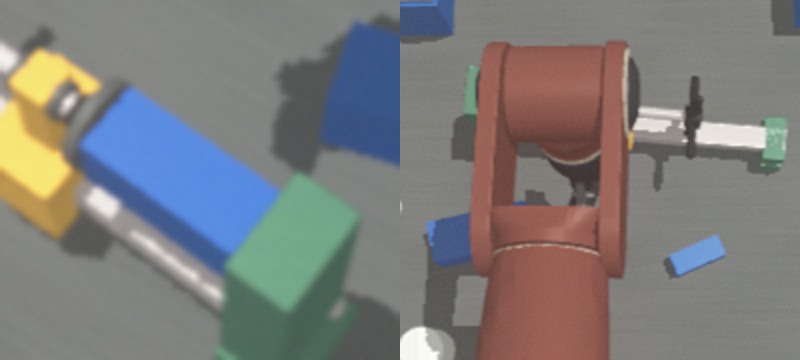

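View pics/t45.png

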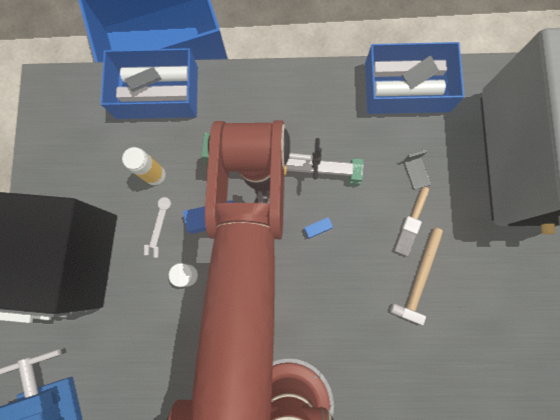

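The tube is flush with the headstock at (255,235) in the left picture, the pad is against its free end, and all the bystanders are where they were. I'm handing in.

Run:
```python
from plant import workorder, readout
print(readout.state()["time"]); print(workorder.job_done())
```

```text
40.7
the job is handed in; nothing more can be done
None
```

The job is done and handed in at 40.7 s: the tube is clamped against the headstock and the arm is touching nothing. Handing in gave no verdict.

- **Tube:** I put the middle-sized blue tube on the spigot and pushed until it stopped dead, at 16 N. It stayed flush after I let go, and the last pictures show no gap.
- **Jaw:** I pushed it by its rear rail, astride the screw, until the pad met the tube and the jaw leaned back about 0.047 rad. A second push to 23 N followed, and it stayed bound when I backed off. While tightening, the lean grew to about 0.07 rad and the foot crept back about 3 mm.
- **Handle:** I turned it clockwise from about 0.35 to 5 rad. Past that it only wound up elastically at 10–11 N and sprang back. It rests at about 4.8 rad and was steady for the 1.1 s I watched.

**Doubtful points:**
- **Tightness:** I judged the handle tight from its spring-back and torque (about 0.25 to 0.4 N m). My estimate of how far the pad had sunk, 3–5 mm against 4 mm for flat, is only good to about 1 mm. The handle took about 4.5 rad from the bound jaw, where up to 2.5 was expected.
- **Wedged stroke:** One handle stroke wedged a spoke under the fingers. It peaked at about 36 N vertical and 41 N in total, read at the wrist between moves. That total is just over 40 N. I think the fingers took it rather than the gripper's body, but I could not confirm that.

In the last top view the other things on the bench looked where they were.

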